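# Swap the fuses of the kiln and close the fuse box

## Task

Change the fuses in the kiln's fuse box: take every used fuse out of the bays and put it in the terracotta scrap dish, and lay each new fuse from the bench fully down in a bay of its own. Then fit the cover: with its top edge clearly raised, hook the lip of its lower edge under the ledge at the low front of the box, then swing the top edge down until the cover lies flush and square on its seat. Leave the mug and the jar alone.

Things in the scene. Friction and masses are not known exactly. Their poses are not given: they have to be found in the camera images.
- fusebox: grey fuse box of an electric kiln, fixed to the bench, 250 mm wide (its y), 152 mm deep (its x, from -80 to +72 mm); origin centre of its underside, z up. Its open top slopes up 15 degrees from the low front (-x, front wall and ledge 53 mm high) to the high back (+x, 80 mm). Inside, between side walls at y=-120 and +120 mm, are four bays side by side.
- seat: sloping seat of the cover, 62 mm before the box's origin and 40 mm above it: origin under the middle of the ledge's inner edge, x up the slope to the back, y as the box's, z square out of the opening. z=0 is the plane of the side and back rails on which the closed cover lies; the shut plate reaches from x about 2 to 124 mm (a few mm of play), its origin near x=63 mm, z=0
- ledge (a point): middle of the steel ledge's inner lower edge, at x=0, z=8 mm of the seat. The ledge is 200 mm wide, reaches from seat x=-20 to 0 mm, underside at z=8 mm, top at z=13 mm; the space below it is open downwards for some 15 mm and ends at a front wall at x=-16 mm
- backstop (a point): middle of the top inner edge of the back stop, at x=129 mm, z=5 mm of the seat. From ledge edge to back stop is 129 mm, the cover with its lip is 136 mm long, so it cannot be dropped in flat
- cover: loose grey cover, 0.35 kg: plate 122 (its x) by 250 (its y) by 4 mm, with a steel lip 180 mm wide, 4 mm thick, that continues the plate's underside 14 mm past its lower (-x) edge. Origin centre of the plate's underside, z out of its outer face. Mid on that face a black rib to grip: 14 mm thick (x), 70 mm long (y), top 34 mm above the underside. Starts flat on the bench, rib up
- lip (a point): middle of the lip's free edge on the cover (75 mm from the cover's origin towards -x, 2 mm above the underside)
- grip (a point): middle of the cover's rib, 19 mm above the cover's underside
- dish: terracotta scrap dish, fixed, an open tray 110 mm (x) by 190 mm (y), walls 4 mm thick and 22 mm high, floor about 4 mm thick; origin centre of underside
- bay0 (a point): centre of the floor of a fuse bay in the fuse box (12 mm above the bench): a pocket 66 mm (box x) by 34 mm (box y), 10 mm deep, so that a fuse lying in it along the box's x stands 18 mm proud; bays are 52 mm apart (bay0 at the box's -y end)
- bay1 (a point): centre of the floor of a fuse bay in the fuse box (12 mm above the bench): a pocket 66 mm (box x) by 34 mm (box y), 10 mm deep, so that a fuse lying in it along the box's x stands 18 mm proud; bays are 52 mm apart
- bay2 (a point): centre of the floor of a fuse bay in the fuse box (12 mm above the bench): a pocket 66 mm (box x) by 34 mm (box y), 10 mm deep, so that a fuse lying in it along the box's x stands 18 mm proud; bays are 52 mm apart
- bay3 (a point): centre of the floor of a fuse bay in the fuse box (12 mm above the bench): a pocket 66 mm (box x) by 34 mm (box y), 10 mm deep, so that a fuse lying in it along the box's x stands 18 mm proud; bays are 52 mm apart
- new0: new ceramic fuse, a white block 60 x 28 x 28 mm with steel end caps (its x is the 60 mm length), origin at its centre, 90 g; lies on the bench. Three or four new ones are there, the others absent
- new1: new ceramic fuse, a white block 60 x 28 x 28 mm with steel end caps (its x is the 60 mm length), origin at its centre, 90 g; lies on the bench. Three or four new ones are there, the others absent
- new2: new ceramic fuse, a white block 60 x 28 x 28 mm with steel end caps (its x is the 60 mm length), origin at its centre, 90 g; lies on the bench. Three or four new ones are there, the others absent
- new3: new ceramic fuse, a white block 60 x 28 x 28 mm with steel end caps (its x is the 60 mm length), origin at its centre, 90 g; lies on the bench. Three or four new ones are there, the others absent
- used0: used ceramic fuse, a white block 60 x 28 x 28 mm with steel end caps (its x is the 60 mm length), origin at its centre, 90 g; it looks like a new one but starts in a bay of the box (bay0). Two or three used ones are there, the others absent
- used1: used ceramic fuse, a white block 60 x 28 x 28 mm with steel end caps (its x is the 60 mm length), origin at its centre, 90 g; it looks like a new one but starts in a bay of the box (bay1). Two or three used ones are there, the others absent
- used2: used ceramic fuse, a white block 60 x 28 x 28 mm with steel end caps (its x is the 60 mm length), origin at its centre, 90 g; it looks like a new one but starts in a bay of the box (bay2). Two or three used ones are there, the others absent
- used3: used ceramic fuse, a white block 60 x 28 x 28 mm with steel end caps (its x is the 60 mm length), origin at its centre, 90 g; it looks like a new one but starts in a bay of the box (bay3). Two or three used ones are there, the others absent
- cup: bystander: terracotta mug 85 mm high, origin centre of underside
- jar: bystander: white glaze jar 90 mm high, origin centre of underside
Things that resemble listed ones, but are neither listed nor needed, are in the scene too. What is shaped like the new1 but brown or turquoise is not meant. Leave any green look-alike of the used2 alone.

How it is judged:
On the way, in this order (a step that is already met when the one before it is completed fails the run):
1. all used fuses lie in the scrap dish and all new fuses in bays ((horizontal distance between new0 and bay0 below 0.01 m or horizontal distance between new0 and bay1 below 0.01 m or horizontal distance between new0 and bay2 below 0.01 m or horizontal distance between new0 and bay3 below 0.01 m) and z of new0 in the frame of fusebox between 0.02 and 0.031 m and (horizontal distance between new1 and bay0 below 0.01 m or horizontal distance between new1 and bay1 below 0.01 m or horizontal distance between new1 and bay2 below 0.01 m or horizontal distance between new1 and bay3 below 0.01 m) and z of new1 in the frame of fusebox between 0.02 and 0.031 m and (horizontal distance between new2 and bay0 below 0.01 m or horizontal distance between new2 and bay1 below 0.01 m or horizontal distance between new2 and bay2 below 0.01 m or horizontal distance between new2 and bay3 below 0.01 m) and z of new2 in the frame of fusebox between 0.02 and 0.031 m and (horizontal distance between new3 and bay0 below 0.01 m or horizontal distance between new3 and bay1 below 0.01 m or horizontal distance between new3 and bay2 below 0.01 m or horizontal distance between new3 and bay3 below 0.01 m) and z of new3 in the frame of fusebox between 0.02 and 0.031 m and x of used0 in the frame of dish between -0.055 and 0.055 m and y of used0 in the frame of dish between -0.095 and 0.095 m and z of each of used0, used1, used2, used3 in the frame of dish below 0.055 m and x of used1 in the frame of dish between -0.055 and 0.055 m and y of used1 in the frame of dish between -0.095 and 0.095 m and x of used2 in the frame of dish between -0.055 and 0.055 m and y of used2 in the frame of dish between -0.095 and 0.095 m and x of used3 in the frame of dish between -0.055 and 0.055 m and y of used3 in the frame of dish between -0.095 and 0.095 m), for 0.2 s.
2. the cover's lip is under the ledge while its top edge is still raised (by more than about 7 degrees) (x of lip in the frame of seat between -0.018 and -0.003 m and y of lip in the frame of seat between -0.012 and 0.012 m and z of lip in the frame of seat between -0.014 and 0.008 m and angle between the z axis of cover and the z axis of seat, either way round above 0.12 rad and angle between the y axis of cover and the y axis of seat, either way round below 0.12 rad), for 0.2 s.
3. the cover is swung shut on its seat (x of lip in the frame of seat between -0.018 and -0.003 m and y of lip in the frame of seat between -0.01 and 0.01 m and z of cover in the frame of seat between -0.004 and 0.004 m and angle between the z axis of cover and the z axis of seat, either way round below 0.04 rad and angle between the y axis of cover and the y axis of seat, either way round below 0.06 rad), for 0.2 s.
At the end, for the whole second after the job is handed in: New fuses each within 10 mm of a bay's centre and 5 mm of full depth, used ones in the dish; cover shut: lip 3 mm or more under the ledge, within 10 mm of the middle sideways, plate within 4 mm and 0.04 rad of the seat, square within 0.06 rad; all at rest (all of step 1 and all of step 3 and linear speed of each of cover, new0, new1, new2, new3, used0, used1, used2, used3 below 0.02 m/s); the robot touches nothing.
It fails at once if the cup is disturbed (moved more than 30 mm) (distance of cup from where it was at the start of the episode above 0.03 m).
It fails at once if the jar is disturbed (moved more than 30 mm) (distance of jar from where it was at the start of the episode above 0.03 m).
Of new0, new1, new2, new3 only 3 to 4 are there at a start; the rules pass over those that are not, and their reading is None.
Of used0, used1, used2, used3 only 2 to 3 are there at a start; the rules pass over those that are not, and their reading is None.
At some moment in a run one of new0, new1, new2, new3, cover may be knocked a few centimetres aside while the robot is not near it.
Once in a run the grip may slacken for a moment while it holds something.
It also fails if it takes over 210 s, if anything falls off the work surface, if the arm or the gripper's body presses on something with over 40 N, if the wrist force passes 120 N, or if a joint passes its speed limit or range.

## Robot

A 6-joint arm with a two-finger parallel gripper is mounted at the origin on the work surface. World frame = base frame: x ahead of the robot, y to its left, z up, the work surface at z = 0. Lengths are in m, angles in rad, forces in N, time in s.
With the tool pointing down it reaches from about 0.35 to 0.975 m from the base axis. Payload 4.9 kg.
Tool frame: the origin (TCP) lies between the finger pads; the fingertips stand 19 mm ahead of it and the grasp point (between the pads) is the TCP (env.nose_length is the distance from the TCP to the fingertips, in m); z points along the fingers, x is the direction in which the jaws open and shut, and the axes are right-handed (so a half turn about z gives the same grasp; the last joint's range is limited). The gripper opens to 85 mm and grips with 20 to 120 N. Pads are 22 mm wide; open, the fingers measure 114 mm over their backs; the gripper's body (76 mm by 85 mm) begins 54 mm behind the grasp point. The pads swing forward as they close: fully open they stand 13 mm farther back than shut.
Start: joints at [-0.119, 0.053, 1.613, -0, 1.476, -0.119], TCP at [0.625, 0, 0.25] pointing down, gripper open.
Joint ranges: [-3.01, 3.01], [-1.01, 2.22], [0.06, 2.58], [-1.02, 4.17], [0.09, 2.62], [-3.14, 3.14]. Speed limits (rad/s): [2.57, 2.57, 3.14, 3.14, 3.14, 3.14].

## Interface

Orientations are given as a rotation vector (axis times angle).
In Python, from rig import env, cams, job gives the robot as it stands.
- The arm moves only by the shell command python3 -m crank 'ROWS' [FORCE]. ROWS is JSON, a list of rows, each a list of 5 numbers: the shift along the tool's x, y, z in mm, then the turn about the tool's z in degrees, then the finger opening in mm, from 0 to 85.4. In form: [[x, y, z, roll, claw], ...]. A call has 1 to 5 rows; each row is the pose to reach, as a shift and turn from the pose measured when the call began, along the tool's axes at that moment; what a row does not reach only later rows make up. A row lasts 1/10 s, in which the tool goes at most 50 mm and 8.59 degrees, less where a joint would pass 70% of its speed; a pose out of reach is approached as far as the arm can. A call with a gripper value outside its range is refused whole. The fingers move at their own pace and stop on an object; FORCE is the grip in N (left out, the last holds). Time passes only in rows, so rows that repeat a pose let the fingers close. It gives the time, the measured TCP pose, the force and the opening at its end, in the units of the state.
- env.get_state(): the state, without advancing time (a new reading comes with each control period).
- cams.capture(name): name is "scene" or "side" or "wrist"; returns a dict with "color" (480x640x3 uint8, red, green, blue), "intrinsics" (3x3 intrinsics, pixels), "k1" (the pictures are not rectified: a ray, as slopes to the right and down, at radius r is drawn at 1 + k1 r^2 times it, then the intrinsics apply), "eye" and "orientation" of the camera in the world. Camera axes: x right, y down, z forward; pixel columns grow to the right and rows downward; lengths in m; the calibration is good to about 2 mm. A picture is of the moment at which its call begins. There is no depth.
- job.job_done(): hands the job in, once; it reports no verdict.
Trained networks look in the newest picture that a camera, given by its name, has taken for a name from the list of things; names that differ only in an ending like _2 or _b are one class to them, and where a whole thing is asked for, a point or a joint stands for the part that bears it (a point fixed in the world has none). Each returns a list of dicts, best first, with "p" (0 to 1); they miss things now and then, are a little off and sometimes report something else, mostly with a low value. They report only what shows in the picture. A call takes as long as a camera call. They do not tell look-alikes from the thing itself.
- cams.boxes_of(thing, camera): "location" ([column, row] in pixels, amid what is visible of it).
The state is a dict: "time_s": time; "joint_pos": joint angles; "dq": joint speeds; "effort": joint torques, N m; "eef_pos": TCP position; "tcp_rot": TCP orientation; "contact_force": force on the tool from outside, world axes, zero at the start; "moment": the same for the moment, N m; "grip_width": finger opening in m.
Only numpy, scipy, OpenCV 4.12 (cv2) and the standard library are available. Lean on these libraries where they do the work, as an engineer would, in place of code of your own. Each camera call takes 0.05 s, during which the arm holds its last target.

## Working session

There is one attempt and no reset: what is moved stays moved. The work goes in short steps, Python scripts to look and compute and a shell command to move; the robot and the scene stay as the last step left them, time stands still between calls to the robot, and variables do not carry over. Pictures are saved under pics/ and viewed, and the job is handed in when it is done.

```bash
ls -la; mkdir -p pics
python3 - <<'E'
from rig import env,cams,job
import cv2
print(env.get_state())
for n in ["scene","side","wrist"]:
    c=cams.capture(n)
    cv2.imwrite(f"pics/{n}0.png",c["color"][:,:,::-1])
    print(n,c["intrinsics"],c["k1"],c["eye"],c["orientation"])
E
```

```text
total 12
drwxr-xr-x  3 agent agent 4096 Dec  7 13:49 .
drwxr-xr-x 23 root  root  4096 Dec  7 13:49 ..
drwxr-xr-x  2 agent agent 4096 Dec  7 13:49 pics
{'time_s': 0.0, 'joint_pos': array([-1.18997982e-01,  5.33543427e-02,  1.61427992e+00,  6.18374474e-06,
        1.47598237e+00, -1.18985294e-01]), 'dq': array([-0.00073321, -0.00093005, -0.00033983,  0.00108987, -0.00219324,
       -0.00049758]), 'effort': array([ 2.70554956e-04, -3.93670499e+01, -3.70175600e+01, -1.62778279e-04,
        6.93513779e-03, -6.06393527e-06]), 'eef_pos': array([6.24426299e-01, 7.18858717e-05, 2.49072939e-01]), 'tcp_rot': array([-3.14134469e+00,  2.08575058e-05,  3.15538070e-03]), 'contact_force': array([-0.64435712,  0.17736709,  0.59187747]), 'moment': array([ 0.02796958, -0.02557552,  0.04308522]), 'grip_width': 0.08529547061230644}
scene [[582.34995107   0.         326.04744474]
 [  0.         582.34995107 237.75612857]
 [  0.           0.           1.        ]] 0.00041166272656935034 [ 1.14789438 -0.96371807  1.11308411] [-2.24048997 -0.71024323  0.29228916]
side [[597.69043518   0.         331.55148608]
 [  0.         597.69043518 239.35640802]
 [  0.           0.           1.        ]] -0.15399962083247973 [0.23216933 0.97799909 0.69225239] [-0.38614583  2.55539354 -1.50229314]
wrist [[339.77830566   0.         321.55086422]
 [  0.         339.77830566 243.7344345 ]
 [  0.           0.           1.        ]] -0.045011604742889164 [0.62358648 0.07238859 0.3728119 ] [ 2.85457004e+00  2.06859782e-03 -2.13341544e-03]
```

View pics/scene0.png

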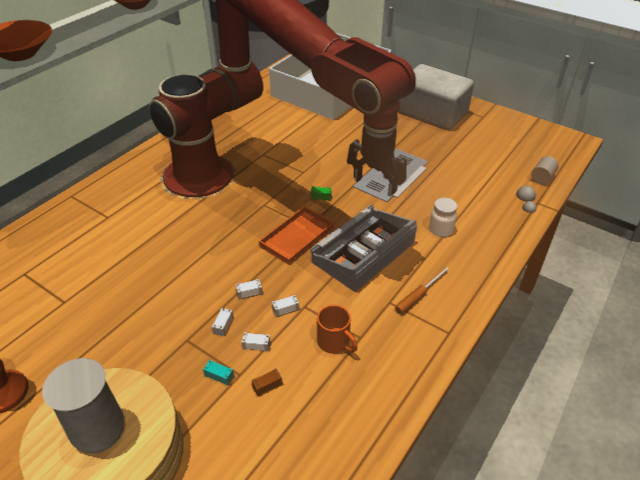

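View pics/side0.png

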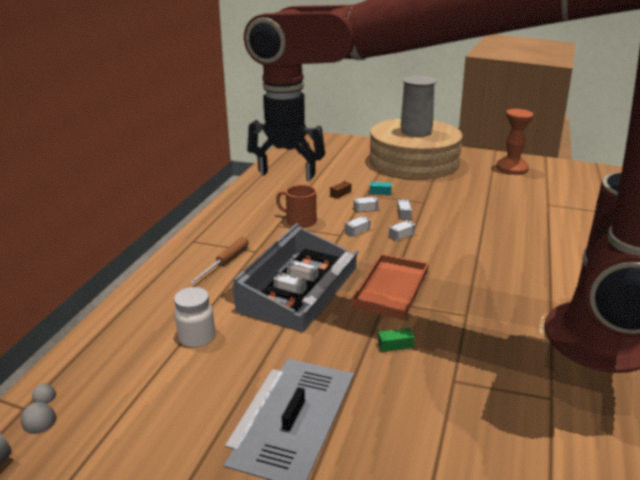

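View pics/wrist0.png

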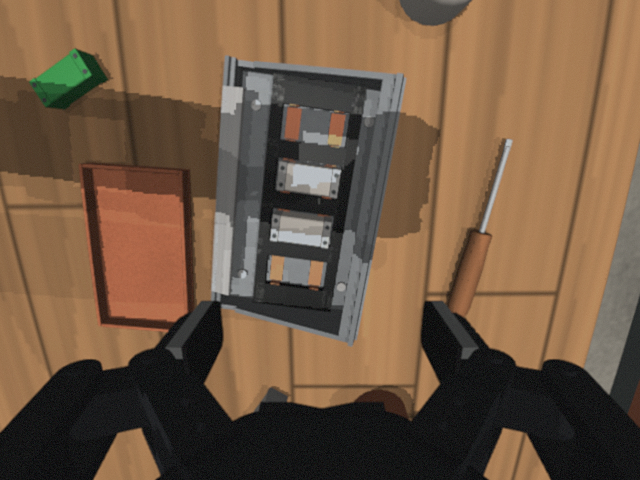

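```bash
cat > h.py <<'E'
from rig import env,cams,job
import numpy as np, cv2
from scipy.spatial.transform import Rotation as R
def cap(n,save=None,crop=None,scale=1):
    c=cams.capture(n)
    if save:
        im=c["color"][:,:,::-1]
        if crop: x0,y0,x1,y1=crop; im=im[y0:y1,x0:x1]
        if scale!=1: im=cv2.resize(im,None,fx=scale,fy=scale,interpolation=cv2.INTER_CUBIC)
        cv2.imwrite("pics/"+save,im)
    return c
def ray(c,px):
    K=np.array(c["intrinsics"]);k=c["k1"]
    d=np.array([(px[0]-K[0,2])/K[0,0],(px[1]-K[1,2])/K[1,1]]); u=d.copy()
    for _ in range(20): u=d/(1+k*(u@u))
    return R.from_rotvec(c["orientation"]).apply([u[0],u[1],1.0])
def unp(c,px,z):
    r=ray(c,px); e=np.array(c["eye"]); return e+r*(z-e[2])/r[2]
def proj(c,P):
    P=np.atleast_2d(P); q=R.from_rotvec(c["orientation"]).inv().apply(P-np.array(c["eye"]))
    u=q[:,:2]/q[:,2:]; u=u*(1+c["k1"]*(u**2).sum(1,keepdims=True)); K=np.array(c["intrinsics"])
    return u*[K[0,0],K[1,1]]+[K[0,2],K[1,2]]
def tri(obs):
    A=np.zeros((3,3));b=np.zeros(3)
    for c,px in obs:
        d=ray(c,px);d/=np.linalg.norm(d);M=np.eye(3)-np.outer(d,d);A+=M;b+=M@np.array(c["eye"])
    return np.linalg.solve(A,b)
def go(target,yaw=None):
    """rows needed to TCP target (world, m), yaw = world angle (deg) of tool x axis"""
    s=env.get_state(); T=R.from_rotvec(s["tcp_rot"]); p=s["eef_pos"]
    d=T.inv().apply(np.array(target)-p)*1000
    x=T.as_matrix()[:,0]; cy=np.degrees(np.arctan2(x[1],x[0])); roll=None
    if yaw is not None:
        dy=(yaw-cy+90)%180-90; roll=-dy
    print("t",round(s["time_s"],2),"tcp",np.round(p*1000,1),"yaw",round(cy,1),"j6",round(s["joint_pos"][5],2),"w",round(s["grip_width"]*1000,1),"F",np.round(s["contact_force"],1))
    print("  shift",np.round(d,1),"roll",roll)
E
python3 - <<'E'
from h import *
print(env.nose_length)
C={n:cap(n) for n in ["scene","side","wrist"]}
for t in ["fusebox","bay0","bay1","bay2","bay3","used0","used1","new0","dish","cover","lip","grip","ledge","backstop","cup","jar"]:
    for n in C:
        r=cams.boxes_of(t,n)
        print(t,n,[(np.round(q["location"]).astype(int).tolist(),round(q["p"],2)) for q in r])
E
```

```text
0.019
fusebox scene [([360, 246], 0.63)]
fusebox side [([290, 272], 0.57)]
fusebox wrist [([300, 192], 0.56)]
bay0 scene [([364, 240], 0.92)]
bay0 side [([287, 270], 0.86)]
bay0 wrist [([296, 192], 0.74), ([300, 229], 0.46)]
bay1 scene [([364, 240], 0.92)]
bay1 side [([287, 270], 0.86)]
bay1 wrist [([296, 192], 0.74), ([300, 229], 0.46)]
bay2 scene [([364, 240], 0.92)]
bay2 side [([287, 270], 0.86)]
bay2 wrist [([296, 192], 0.74), ([300, 229], 0.46)]
bay3 scene [([364, 240], 0.92)]
bay3 side [([287, 270], 0.86)]
bay3 wrist [([296, 192], 0.74), ([300, 229], 0.46)]
used0 scene [([387, 180], 0.73), ([371, 240], 0.52), ([356, 250], 0.49), ([321, 193], 0.48)]
used0 side [([396, 338], 0.95), ([303, 270], 0.85), ([289, 280], 0.81), ([285, 270], 0.42)]
used0 wrist [([69, 80], 0.87), ([311, 179], 0.76), ([299, 228], 0.71), ([364, 203], 0.59)]
used1 scene [([387, 180], 0.73), ([371, 240], 0.52), ([356, 250], 0.49), ([321, 193], 0.48)]
used1 side [([396, 338], 0.95), ([303, 270], 0.85), ([289, 280], 0.81), ([285, 270], 0.42)]
used1 wrist [([69, 80], 0.87), ([311, 179], 0.76), ([299, 228], 0.71)
[... 444 characters left out ...]
0.92)]
cover scene [([390, 182], 0.71)]
cover side [([288, 424], 0.72)]
cover wrist [([365, 202], 0.17)]
lip scene [([388, 178], 0.72), ([370, 240], 0.71)]
lip side [([289, 423], 0.86)]
lip wrist []
grip scene [([387, 180], 0.87)]
grip side [([289, 422], 0.82)]
grip wrist []
ledge scene [([380, 245], 0.95)]
ledge side [([312, 294], 0.57)]
ledge wrist [([362, 203], 0.68)]
backstop scene [([372, 250], 0.88), ([256, 340], 0.5)]
backstop side [([275, 256], 0.86)]
backstop wrist [([360, 202], 0.69)]
cup scene [([334, 331], 0.67)]
cup side [([301, 202], 0.6)]
cup wrist [([388, 399], 0.74)]
jar scene [([441, 215], 0.97)]
jar side [([195, 316], 0.71), ([288, 272], 0.65)]
jar wrist [([434, 7], 0.69)]
```

Run:
```python
from h import *
cap("wrist","w1.png",(200,40,420,360),1.8)
cap("scene","s1.png",(190,200,430,400),3)
```

```text
(no output)
```

View pics/w1.png

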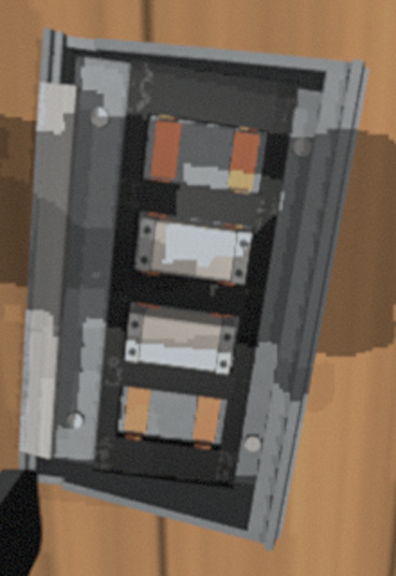

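View pics/s1.png

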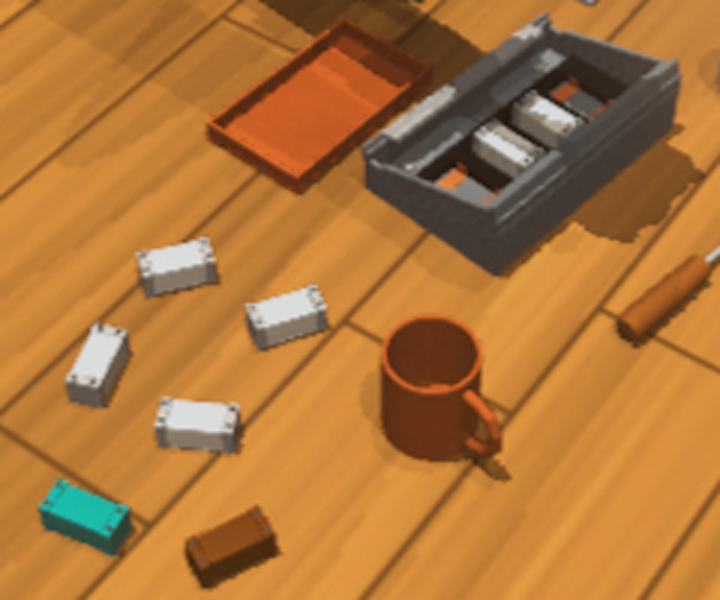

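Run:
```python
from h import *
c=cap("wrist")
f=lambda p:(p[0]/1.8+200,p[1]/1.8+40)
for n,p,z in [("b3c",(205,153),.012),("b0c",(173,416),.012),("u2 tl",(140,216),.04),("u2 tr",(250,228),.04),("u2 br",(246,285),.04),("u2 bl",(136,270),.04),
 ("u1 tl",(131,305),.04),("u1 tr",(238,318),.04),("u1 br",(231,373),.04),("u1 bl",(125,362),.04),("backTR",(364,62),.08),("backBR",(272,547),.08),("frontTL",(46,32),.053),("frontBL",(22,470),.053),
 ("ledge in top",(74,85),.0505),("ledge in bot",(50,457),.0505)]:
    print(n,np.round(unp(c,f(p),z)*1000,1))
```

```text
b3c [616.2  90.7  12. ]
b0c [595.1 -67.1  12. ]
u2 tl [582.   57.3  40. ]
u2 tr [640.6  51.1  40. ]
u2 br [638.9  20.4  40. ]
u2 bl [578.9  28.6  40. ]
u1 tl [575.4   9.3  40. ]
u1 tr [634.7   2.   40. ]
u1 br [631. -30.  40.]
u1 bl [570.7 -23.6  40. ]
backTR [688.1 126.1  80. ]
backBR [ 653.5 -118.1   80. ]
frontTL [541.2 144.4  53. ]
frontBL [510.1 -85.   53. ]
ledge in top [552.8 120.9  50.5]
ledge in bot [526.3 -77.8  50.5]
```

```bash
python3 -m crank '[[-21,11,50,-8.5,60],[-21,11,70,-17,42],[-21,11,70,-25.5,42],[-21,11,70,-34,42],[-21,11,70,-42.5,42]]'
python3 - <<'E'
from h import *
go([.603,-.0106,.18],82.4)
E
```

```text
time_s: 3.35
eef_pos: [0.6038, -0.011, 0.1799]
tcp_rot: [-2.924, -1.147, 0.001]
contact_force: [0.8, -0.2, -0.3]
grip_width: 0.042
t 3.35 tcp [603.8 -11.  179.9] yaw 42.8 j6 -0.89 w 42.0 F [ 0.8 -0.2 -0.3]
  shift [-0.3 -0.9 -0.1] roll -39.55622769161329
```

```bash
python3 -m crank '[[0,0,0,-8.5,42],[0,0,0,-17,42],[0,0,0,-25.5,42],[0,0,0,-34,42],[0,0,0,-39.5,42]]'
python3 - <<'E'
from h import *
go([.603,-.0106,.18],82.4)
cap("wrist","w2.png")
E
```

```text
time_s: 3.85
eef_pos: [0.6038, -0.011, 0.1799]
tcp_rot: [-2.359, -2.074, 0.001]
contact_force: [0.6, 0.2, 0.5]
grip_width: 0.0421
t 3.85 tcp [603.8 -11.  179.9] yaw 82.6 j6 -1.58 w 42.1 F [0.6 0.2 0.5]
  shift [ 0.3 -0.8 -0.1] roll 0.2233070882514312
```

View pics/w2.png

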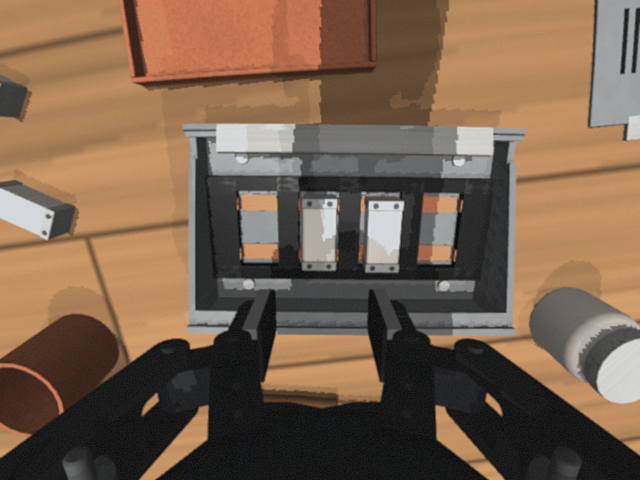

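Run:
```python
from h import *
c=cap("wrist","w2b.png",(180,110,530,350),2.2)
```

```text
(no output)
```

View pics/w2b.png

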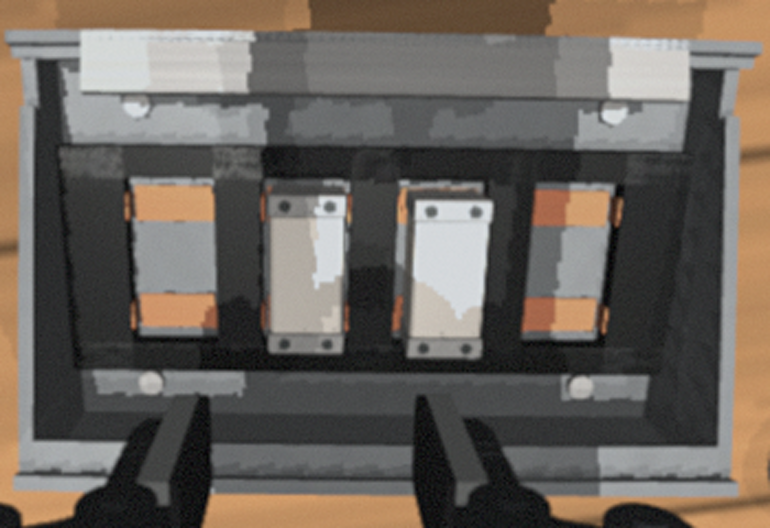

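Run:
```python
from h import *
c=cap("wrist")
f=lambda p:(p[0]/2.2+180,p[1]/2.2+110)
def quad(n,ps,z):
    P=np.array([unp(c,f(p),z) for p in ps])[:,:2]*1000
    e=[np.linalg.norm(P[i]-P[(i+1)%4]) for i in range(4)]
    d=(P[3]-P[0]+P[2]-P[1])/2
    print(n,"c",np.round(P.mean(0),1),"edges",np.round(e,1),"ang",np.round(np.degrees(np.arctan2(d[1],d[0])),1))
quad("u1",[(268,197),(347,197),(343,353),(269,352)],.04)
quad("u2",[(412,199),(492,201),(482,357),(407,354)],.04)
quad("b0",[(130,180),(215,180),(216,337),(136,337)],.022)
quad("b3",[(536,182),(615,184),(600,340),(522,338)],.022)
quad("b0f",[(130,180),(215,180),(216,337),(136,337)],.012)
quad("b3f",[(536,182),(615,184),(600,340),(522,338)],.012)
```

```text
u1 c [601.8 -12.2] edges [28.  59.  27.9 58.6] ang -8.2
u2 c [609.7  39. ] edges [28.6 59.3 28.5 58.7] ang -7.3
b0 c [593.3 -63.1] edges [32.1 62.7 32.1 62.8] ang -9.3
b3 c [614.5  88.9] edges [30.3 62.9 31.8 62.5] ang -7.3
b0f c [595.5 -65.3] edges [33.3 64.9 33.3 65. ] ang -9.3
b3f c [617.5  92.1] edges [31.4 65.1 32.9 64.8] ang -7.3
```

```bash
python3 - <<'E'
from h import *
go([.6025,-.0123,.043],82.2)
E
python3 -m crank '[[-1.5,-1.1,45,0.4,38],[-1.5,-1.1,90,0.4,38],[-1.5,-1.1,120,0.4,38],[-1.5,-1.1,137,0.4,38],[-1.5,-1.1,137,0.4,38]]' 40
python3 - <<'E'
from h import *
go([.6025,-.0123,.043],82.2)
E
```

```text
t 4.0 tcp [603.8 -11.  180. ] yaw 82.2 j6 -1.58 w 42.3 F [-0.6  0.3  0.4]
  shift [ -1.4  -1.1 137. ] roll 0.03194800540221365
time_s: 4.5
eef_pos: [0.6025, -0.0124, 0.0423]
tcp_rot: [-2.375, -2.055, 0.002]
contact_force: [-0.2, -0.1, 0.6]
grip_width: 0.038
t 4.5 tcp [602.5 -12.4  42.3] yaw 81.7 j6 -1.57 w 38.0 F [-0.2 -0.1  0.6]
  shift [ 0.1  0.  -0.7] roll -0.45178026050137987
```

```bash
python3 -m crank '[[0,0,0,0,20],[0,0,0,0,20],[0,0,0,0,20],[0,0,0,0,20]]' 60
python3 -m crank '[[0,0,-10,0,20],[0,0,-50,0,20],[0,0,-90,0,20],[0,0,-100,0,20]]' 60
python3 - <<'E'
from h import *
c=cap("wrist","w3.png")
go([.6025,-.0123,.043],82.2)
ds=cams.boxes_of("dish","wrist");print(ds)
for d in ds: print(unp(c,d["location"],.004))
E
```

```text
time_s: 4.9
eef_pos: [0.6035, -0.0125, 0.0435]
tcp_rot: [2.375, 2.055, 0.001]
contact_force: [1.0, -0.3, 3.0]
grip_width: 0.0265
time_s: 5.3
eef_pos: [0.6062, -0.0128, 0.1497]
tcp_rot: [2.37, 2.051, 0.01]
contact_force: [1.1, 0.0, 0.3]
grip_width: 0.0265
t 5.35 tcp [606.  -12.8 149.3] yaw 81.7 j6 -1.57 w 26.7 F [0.3 0.1 0.3]
  shift [ -0.   -4.6 106.3] roll -0.46023949606970405
[{'location': [226.9, 34.1], 'p': 0.62}]
[ 0.45079638 -0.05794288  0.004     ]
```

View pics/w3.png

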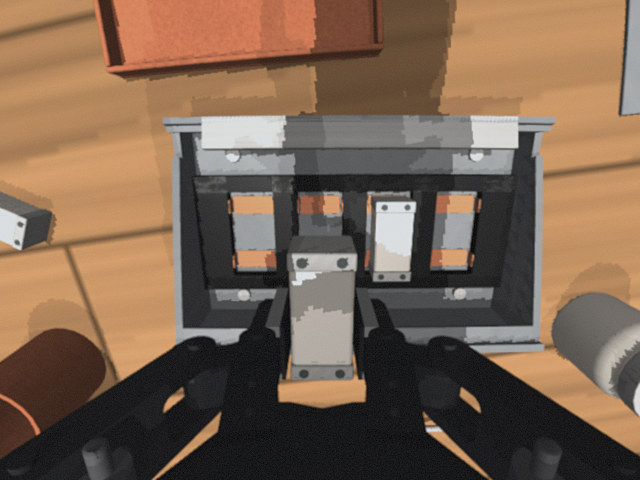

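Run:
```python
from h import *
c=dict(intrinsics=[[339.778,0,321.55],[0,339.778,243.734],[0,0,1]],k1=-0.045,eye=[0.62358648,0.07238859,0.3728119],orientation=[2.85457004,2.06859782e-03,-2.13341544e-03])
for p in [(83,165),(188,170),(190,305),(101,325)]: print(np.round(unp(c,p,.022)*1000))
go([.415,.04,.1],82.2)
```

```text
[376.  53.  22.]
[487.  47.  22.]
[ 472. -105.   22.]
[ 361. -132.   22.]
t 5.4 tcp [604.8 -12.6 146.4] yaw 81.7 j6 -1.57 w 26.6 F [-0.7  0.2 -1.4]
  shift [  24.8 -195.6   45.3] roll -0.4633011629816366
```

Run:
```python
from h import *
go([.421,-.08,.14],82.2)
```

```text
t 5.4 tcp [604.8 -12.6 146.4] yaw 81.7 j6 -1.57 w 26.6 F [-0.7  0.2 -1.4]
  shift [ -93.1 -172.2    5.4] roll -0.4633011629816366
```

```bash
python3 -m crank '[[-20,-43,5,0,20],[-45,-86,5,0,20],[-70,-129,5,0,20],[-93,-172,5,0,20],[-93,-172,5,0,20]]'
python3 - <<'E'
from h import *
c=cap("wrist","w4.png")
go([.421,-.08,.038],82.2)
E
```

```text
time_s: 5.9
eef_pos: [0.4143, -0.0795, 0.1353]
tcp_rot: [-2.377, -2.05, 0.002]
contact_force: [-0.0, -0.1, -0.9]
grip_width: 0.0263
t 5.95 tcp [417.3 -79.6 136.9] yaw 81.6 j6 -1.79 w 26.3 F [ 0.4  0.4 -1. ]
  shift [ 0.1  3.6 98.9] roll -0.6174708209102988
```

View pics/w4.png

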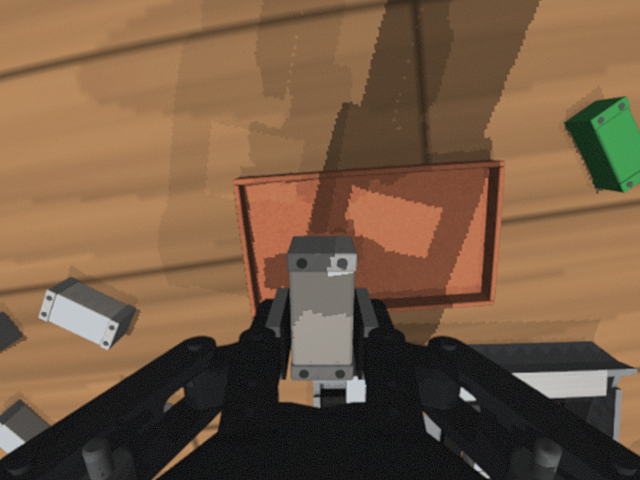

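Run:
```python
from h import *
c=cap("wrist")
for p in [(235,180),(503,162),(493,305),(252,314)]: print(np.round(unp(c,p,.022)*1000))
```

```text
[ 360. -132.   22.]
[375.  54.  22.]
[484.  47.  22.]
[ 464. -141.   22.]
```

```bash
python3 -m crank '[[0,3.5,45,0,20],[0,3.5,80,0,20],[0,3.5,97,0,20],[0,3.5,98,0,20],[0,3.5,98,0,50]]' 
python3 -m crank '[[0,0,0,0,50],[0,0,0,0,50],[0,0,-40,0,50],[0,0,-90,0,40],[0,0,-130,0,40]]'
python3 - <<'E'
from h import *
c=cap("wrist","w5.png")
go([.6096,.0391,.17],82.2)
E
```

```text
time_s: 6.5
eef_pos: [0.4239, -0.08, 0.0402]
tcp_rot: [2.376, 2.054, 0.004]
contact_force: [0.3, 0.1, -0.1]
grip_width: 0.0396
time_s: 7.0
eef_pos: [0.4242, -0.0803, 0.1737]
tcp_rot: [2.373, 2.052, 0.006]
contact_force: [0.9, -0.0, 0.1]
grip_width: 0.0402
t 7.05 tcp [428.  -81.6 181.5] yaw 81.7 j6 -1.79 w 39.7 F [ 3.3 -0.2  5. ]
  shift [145.7 162.1  14. ] roll -0.49674448121535875
```

View pics/w5.png

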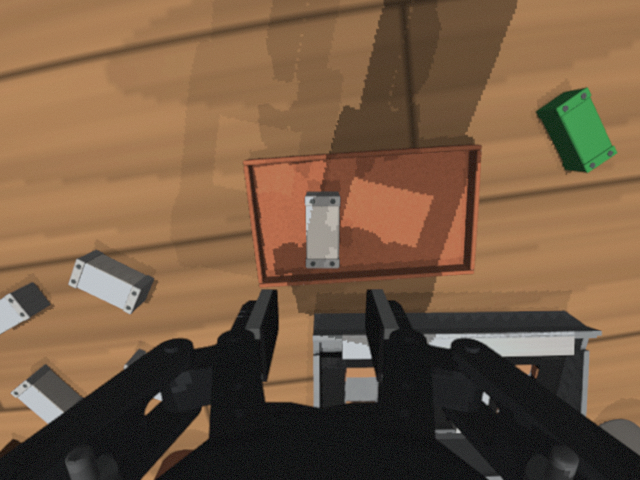

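```bash
python3 -m crank '[[30,45,14,0,38],[73,90,14,0,38],[110,130,14,0,38],[145.7,162,14,0,38],[145.7,162,14,0,38]]'
python3 - <<'E'
from h import *
go([.6096,.0391,.043],82.2)
E
```

```text
time_s: 7.55
eef_pos: [0.6124, 0.0416, 0.171]
tcp_rot: [2.362, 2.047, 0.019]
contact_force: [-1.1, -0.4, 0.8]
grip_width: 0.0379
t 7.55 tcp [612.4  41.6 171. ] yaw 81.8 j6 -1.48 w 37.9 F [-1.1 -0.4  0.8]
  shift [ -2.7  -5.  127.9] roll -0.3691375717268386
```

```bash
python3 -m crank '[[0,0,0,-0.4,38],[0,0,0,-0.4,38]]'
python3 - <<'E'
from h import *
go([.6096,.0391,.043],82.2)
print(R.from_rotvec(env.get_state()["tcp_rot"]).as_matrix()[:,2])
E
```

```text
time_s: 7.75
eef_pos: [0.6126, 0.0418, 0.1714]
tcp_rot: [2.353, 2.056, 0.02]
contact_force: [-0.9, 0.2, 0.1]
grip_width: 0.038
t 7.75 tcp [612.6  41.8 171.4] yaw 82.3 j6 -1.49 w 38.0 F [-0.9  0.2  0.1]
  shift [ -2.9  -5.3 128.3] roll 0.09246661955077684
[ 0.02048516 -0.00434742 -0.99978071]
```

```bash
python3 -m crank '[[-3,-5.3,45,0,38],[-3,-5.3,90,0,38],[-3,-5.3,120,0,38],[-3,-5.3,128,0,38],[-3,-5.3,128,0,38]]' 
python3 -m crank '[[0,0,0,0,20],[0,0,0,0,20],[0,0,0,0,20],[0,0,0,0,20]]' 60
python3 - <<'E'
from h import *
go([.6096,.0391,.043],82.2)
print(R.from_rotvec(env.get_state()["tcp_rot"]).as_matrix()[:,2])
E
```

```text
time_s: 8.25
eef_pos: [0.6083, 0.0381, 0.043]
tcp_rot: [2.355, 2.056, 0.017]
contact_force: [0.6, 0.5, -0.6]
grip_width: 0.0379
time_s: 8.65
eef_pos: [0.6093, 0.0376, 0.0449]
tcp_rot: [2.354, 2.054, 0.019]
contact_force: [-2.3, -1.4, 6.3]
grip_width: 0.0265
t 8.65 tcp [609.3  37.6  44.9] yaw 82.2 j6 -1.49 w 26.5 F [-2.3 -1.4  6.3]
  shift [1.5 0.1 1.9] roll 0.026966554424177502
[ 0.02062436 -0.00545851 -0.99977239]
```

```bash
python3 -m crank '[[0,0,-10,0,20],[0,0,-50,0,20],[0,0,-90,0,20],[0,0,-95,0,20],[0,0,-95,0,20]]' 60
python3 - <<'E'
from h import *
go([.424,-.003,.14],82.2)
print(R.from_rotvec(env.get_state()["tcp_rot"]).as_matrix()[:,2])
E
```

```text
time_s: 9.15
eef_pos: [0.6086, 0.0382, 0.1426]
tcp_rot: [2.351, 2.052, 0.024]
contact_force: [0.2, -0.0, -0.8]
grip_width: 0.0268
t 9.15 tcp [608.6  38.2 142.6] yaw 82.2 j6 -1.49 w 26.8 F [ 0.2 -0.  -0.8]
  shift [ -65.8 -177.4   -1.8] roll 0.03424412684942979
[ 0.0252976  -0.00555877 -0.99966451]
```

```bash
python3 -m crank '[[-16,-44,-2,0,20],[-33,-88,-2,0,20],[-49,-132,-2,0,20],[-66,-177,-2,0,20],[-66,-177,-2,0,20]]'
python3 -m crank '[[0,0,0,0,20],[0,0,0,0,20]]'
python3 - <<'E'
from h import *
go([.424,-.003,.040],82.2)
print(R.from_rotvec(env.get_state()["tcp_rot"]).as_matrix()[:,2])
E
```

```text
time_s: 9.65
eef_pos: [0.4166, -0.0028, 0.1346]
tcp_rot: [2.358, 2.055, 0.014]
contact_force: [0.3, 0.6, -0.9]
grip_width: 0.0267
time_s: 9.85
eef_pos: [0.4157, -0.0025, 0.1332]
tcp_rot: [2.359, 2.057, 0.012]
contact_force: [0.2, -0.2, -1.2]
grip_width: 0.0262
t 9.85 tcp [415.7  -2.5 133.2] yaw 82.2 j6 -1.62 w 26.2 F [ 0.2 -0.2 -1.2]
  shift [ 0.8  7.  93.3] roll -0.03906595129332402
[ 0.01314873 -0.00366624 -0.99990683]
```

```bash
python3 -m crank '[[0.5,7,45,0,20],[0.5,7,80,0,20],[0.5,7,92,0,20],[0.5,7,93,0,20],[0.5,7,93,0,50]]'
python3 -m crank '[[0,0,0,0,50],[0,0,0,0,50],[0,0,-40,0,50],[0,0,-90,0,50],[0,0,-110,0,50]]' 
python3 -m crank '[[0,0,0,0,50],[0,0,0,0,50]]'
python3 - <<'E'
from h import *
c=cap("wrist","w6.png")
for r in cams.boxes_of("new0","wrist"): print(r["location"],r["p"],np.round(unp(c,r["location"],.014)*1000))
c=cap("scene","s6.png",(190,200,430,400),3)
for r in cams.boxes_of("new0","scene"): print(r["location"],r["p"],np.round(unp(c,r["location"],.014)*1000))
go([.424,-.003,.040],82.2)
E
```

```text
time_s: 10.35
eef_pos: [0.4252, -0.0034, 0.041]
tcp_rot: [2.359, 2.057, 0.013]
contact_force: [0.1, -0.1, 0.5]
grip_width: 0.0399
time_s: 10.85
eef_pos: [0.4263, -0.0034, 0.1571]
tcp_rot: [2.353, 2.052, 0.022]
contact_force: [0.6, -0.7, 0.9]
grip_width: 0.0499
time_s: 11.05
eef_pos: [0.4271, -0.0035, 0.1582]
tcp_rot: [2.351, 2.051, 0.025]
contact_force: [-0.9, -0.1, 0.1]
grip_width: 0.0502
[62.1, 379.6] 0.86 [ 543. -278.   14.]
[28.3, 287.2] 0.66 [ 442. -271.   14.]
[0.1, 408.0] 0.5 [ 571. -364.   14.]
[249.3, 291.7] 0.79 [ 451. -283.   14.]
[286.0, 307.1] 0.77 [ 556. -269.   14.]
[254.8, 339.5] 0.76 [ 556. -387.   14.]
[216.1, 373.7] 0.7 [ 546. -506.   14.]
[268.3, 382.3] 0.63 [ 653. -457.   14.]
t 11.25 tcp [425.1  -3.2 154.9] yaw 82.2 j6 -1.62 w 50.2 F [ 0.6  0.1 -0.6]
  shift [  0.3  -3.4 114.8] roll -0.015779922246835554
```

View pics/w6.png

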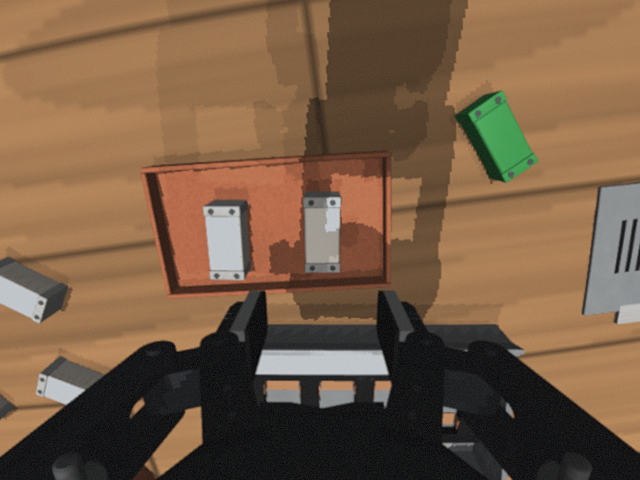

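View pics/s6.png

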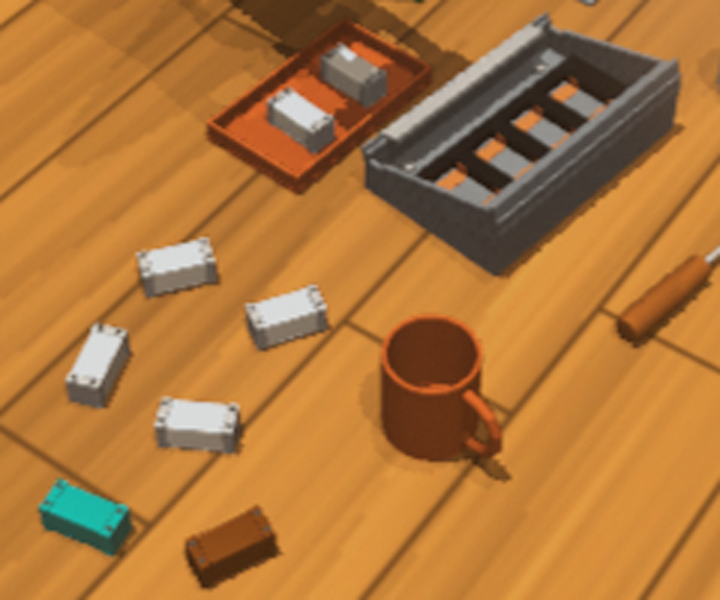

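Run:
```python
from h import *
go([.56,-.32,.23],82.2)
```

```text
t 11.25 tcp [425.1  -3.2 154.9] yaw 82.2 j6 -1.62 w 50.2 F [ 0.6  0.1 -0.6]
  shift [-295.7  178.2  -71. ] roll -0.015779922246835554
```

```bash
python3 -m crank '[[-40,20,-40,0,50],[-82,45,-71,0,50],[-124,70,-71,0,50],[-166,95,-71,0,50],[-208,122,-71,0,50]]'
python3 -m crank '[[-44,28,0,0,50],[-88,56,0,0,50],[-88,56,0,0,50],[-88,56,0,0,50]]'
python3 - <<'E'
from h import *
c=cap("wrist","w7.png")
go([.56,-.32,.26],82.2)
c=cap("scene")
r=cams.boxes_of("cup","scene")[0];print(r,unp(c,r["location"],.04))
E
```

```text
time_s: 11.75
eef_pos: [0.5117, -0.2169, 0.2274]
tcp_rot: [2.357, 2.055, 0.018]
contact_force: [0.1, 0.5, 0.8]
grip_width: 0.0502
time_s: 12.15
eef_pos: [0.5547, -0.3125, 0.2258]
tcp_rot: [2.362, 2.056, 0.016]
contact_force: [-0.0, 0.6, 0.3]
grip_width: 0.0495
t 12.2 tcp [ 554.5 -311.3  226.4] yaw 82.1 j6 -2.07 w 49.8 F [ 0.1  0.3 -0. ]
  shift [ -7.8   7.1 -33.5] roll -0.06577537862092697
{'location': [332.7, 330.9], 'p': 0.9} [ 0.69978475 -0.27897412  0.04      ]
```

View pics/w7.png

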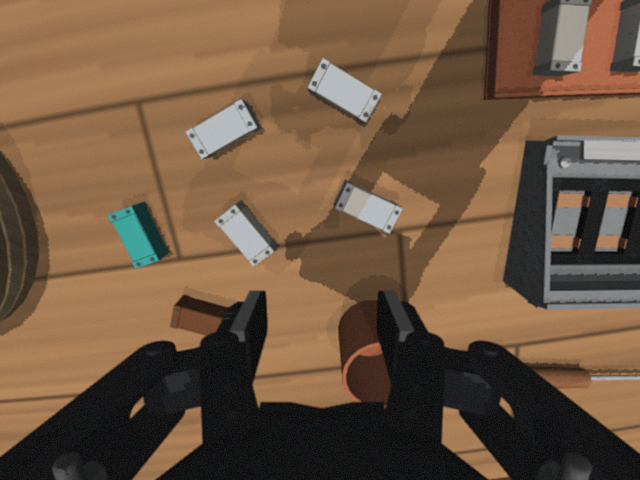

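```bash
cat >> h.py <<'E'
def fuses(c,z=.028,thr=130,show=True):
    im=c["color"]; hsv=cv2.cvtColor(im,cv2.COLOR_RGB2HSV)
    m=((hsv[:,:,1]<45)&(hsv[:,:,2]>thr)).astype(np.uint8)
    m=cv2.morphologyEx(m,cv2.MORPH_CLOSE,np.ones((7,7)))
    out=[]
    for k in cv2.findContours(m,cv2.RETR_EXTERNAL,cv2.CHAIN_APPROX_NONE)[0]:
        if cv2.contourArea(k)<300: continue
        P=np.array([unp(c,p[0].astype(float),z)[:2]*1000 for p in k]).astype(np.float32)
        (cx,cy),(w,h),a=cv2.minAreaRect(P)
        if w<h: w,h,a=h,w,a+90
        a=(a+90)%180-90
        if 50<w<72 and 22<h<40:
            px=k.mean(0)[0]; out.append((cx,cy,a))
            if show: print("fuse px",np.round(px).astype(int),"xy",round(cx,1),round(cy,1),"LxW",round(w,1),round(h,1),"ang",round(a,1))
    return out
E
python3 - <<'E'
from h import *
c=cap("wrist"); fuses(c)
c=cap("wrist"); fuses(c,thr=150)
E
```

```text
fuse px [242 235] xy 561.1 -390.0 LxW 60.0 27.4 ang 29.1
fuse px [366 207] xy 550.5 -266.1 LxW 59.5 27.8 ang 58.3
fuse px [220 128] xy 459.7 -391.0 LxW 59.6 27.6 ang -70.4
fuse px [342  90] xy 442.8 -276.4 LxW 60.0 27.6 ang 53.1
fuse px [568  37] xy 424.3 -77.6 LxW 52.2 26.9 ang -6.5
fuse px [242 235] xy 561.3 -390.1 LxW 59.5 26.9 ang 29.2
fuse px [368 206] xy 550.6 -265.9 LxW 58.9 26.9 ang 58.6
fuse px [219 128] xy 459.7 -391.1 LxW 59.4 27.2 ang -70.2
fuse px [342  90] xy 442.9 -276.5 LxW 59.0 26.8 ang 52.9
fuse px [568  38] xy 424.7 -77.4 LxW 51.7 25.8 ang -5.9
```

Run:
```python
from h import *
go([.5505,-.266,.13],-31.6)
```

```text
t 12.4 tcp [ 554.9 -310.3  228.6] yaw 82.2 j6 -2.07 w 50.1 F [ 1.  -0.1  0.4]
  shift [ 43.4 -12.1  98.3] roll -66.15404698957383
```

```bash
python3 -m crank '[[20,-6,30,8.5,50],[43,-12,60,17,50],[43,-12,98,25.5,50],[43,-12,98,34,50],[43,-12,98,42.5,50]]'
python3 -m crank '[[0,0,0,8.5,50],[0,0,0,17,50],[0,0,0,25.5,50],[0,0,0,34,50],[0,0,0,42.5,50]]'
python3 -m crank '[[0,0,0,8.5,50],[0,0,0,17,50],[0,0,0,25.5,50],[0,0,0,28.8,50],[0,0,0,28.8,50]]'
python3 - <<'E'
from h import *
go([.5505,-.266,.031],-31.6)
print(R.from_rotvec(env.get_state()["tcp_rot"]).as_matrix()[:,2])
E
```

```text
time_s: 12.9
eef_pos: [0.5493, -0.2643, 0.1286]
tcp_rot: [2.95, 1.059, 0.022]
contact_force: [0.6, 0.1, 0.1]
grip_width: 0.0501
time_s: 13.4
eef_pos: [0.5493, -0.2632, 0.1292]
tcp_rot: [3.138, -0.09, 0.026]
contact_force: [0.2, 0.3, 1.2]
grip_width: 0.05
time_s: 13.9
eef_pos: [0.5492, -0.2622, 0.1298]
tcp_rot: [-3.018, 0.865, -0.027]
contact_force: [-0.1, 0.3, 0.4]
grip_width: 0.0502
t 13.9 tcp [ 549.2 -262.2  129.8] yaw -32.0 j6 -0.01 w 50.2 F [-0.1  0.3  0.4]
  shift [ 1.6  3.2 98.8] roll -0.4044586101412051
[ 0.01698776 -0.00268763 -0.99985209]
```

```bash
python3 -m crank '[[1.6,3.2,45,-0.4,46],[1.6,3.2,80,-0.4,46],[1.6,3.2,99,-0.4,46],[1.6,3.2,99,-0.4,46]]'
python3 -m crank '[[0,0,0,0,20],[0,0,0,0,20],[0,0,0,0,20],[0,0,0,0,20],[0,0,0,0,20]]' 60
python3 -m crank '[[0,0,-40,0,20],[0,0,-80,0,20],[0,0,-110,0,20],[0,0,-110,0,20]]' 60
python3 - <<'E'
from h import *
c=cap("wrist","w8.png")
go([.5959,-.0639,.14],-97.8)
E
```

```text
time_s: 14.3
eef_pos: [0.5479, -0.2638, 0.0271]
tcp_rot: [-3.02, 0.851, -0.016]
contact_force: [-1.1, -0.1, 0.1]
grip_width: 0.0461
time_s: 14.8
eef_pos: [0.5486, -0.2642, 0.0285]
tcp_rot: [-3.02, 0.851, -0.019]
contact_force: [-0.0, 0.4, 4.2]
grip_width: 0.0263
time_s: 15.2
eef_pos: [0.5502, -0.2662, 0.145]
tcp_rot: [-3.023, 0.852, -0.035]
contact_force: [1.3, -0.2, -0.2]
grip_width: 0.0266
t 15.25 tcp [ 548.8 -265.3  141.8] yaw -31.5 j6 -0.03 w 26.8 F [-0.9 -0.1 -1.5]
  shift [ -65.  -196.3    2. ] roll 66.31371737086312
```

View pics/w8.png

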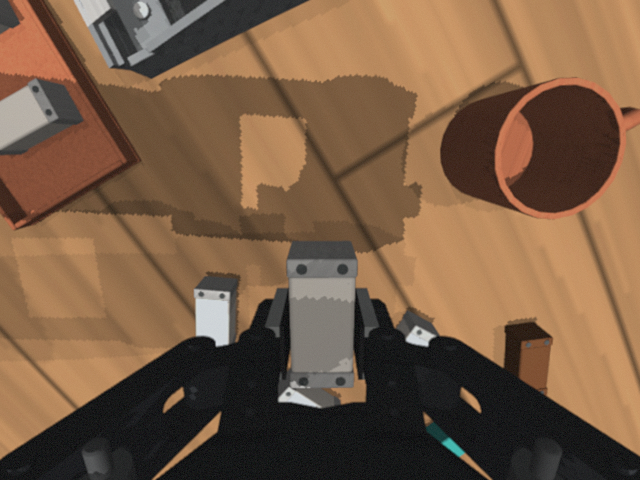

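```bash
python3 -m crank '[[-16,-45,2,8.5,20],[-32,-90,2,17,20],[-48,-135,2,25.5,20],[-65,-180,2,34,20],[-65,-196,2,42.5,20]]' 
python3 -m crank '[[0,0,0,8.5,20],[0,0,0,17,20],[0,0,0,23.8,20],[0,0,0,23.8,20]]'
python3 - <<'E'
from h import *
c=cap("wrist","w9.png")
go([.5959,-.0639,.042],-97.8)
E
```

```text
time_s: 15.75
eef_pos: [0.5942, -0.0602, 0.1372]
tcp_rot: [-2.522, 1.861, -0.017]
contact_force: [-0.5, -1.3, -1.6]
grip_width: 0.0268
time_s: 16.15
eef_pos: [0.5928, -0.0597, 0.1347]
tcp_rot: [-2.085, 2.34, -0.01]
contact_force: [0.6, -0.9, -1.6]
grip_width: 0.0267
t 16.2 tcp [593.  -59.9 135.1] yaw -96.5 j6 1.46 w 26.4 F [-0.5  0.7 -0.8]
  shift [ 3.7 -2.4 93.1] roll 1.3101795649665036
```

View pics/w9.png

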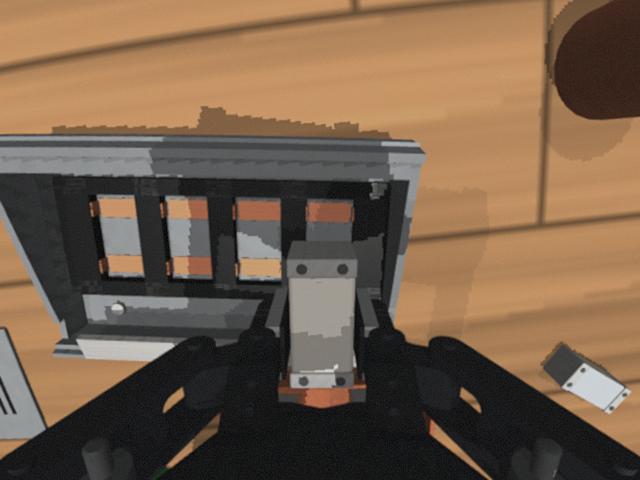

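Run:
```python
from h import *
c=cap("wrist","w9b.png",(50,170,380,300),2.4)
```

```text
(no output)
```

View pics/w9b.png

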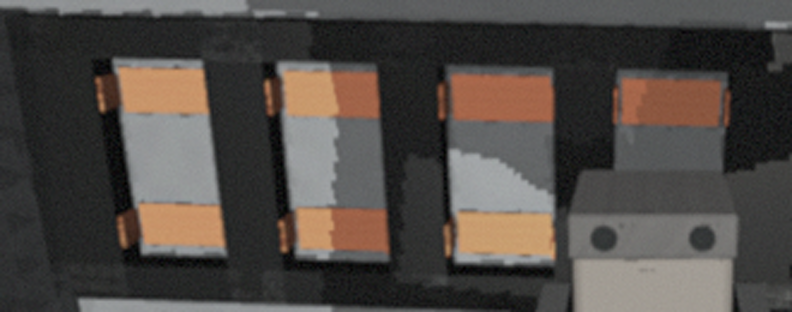

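Run:
```python
from h import *
c=cap("wrist")
f=lambda p:(p[0]/2.4+50,p[1]/2.4+170)
for n,L,Rr in [("b3",[(112,58),(140,256)],[(205,60),(227,256)]),("b2",[(280,64),(296,259)],[(378,65),(390,261)]),("b1",[(447,68),(455,262)],[(553,70),(554,264)]),("b0",[(617,70)],[(727,72)])]:
    l=np.array([unp(c,f(p),.012) for p in L])*1000
    for z in (.012,.022):
        r=np.array([unp(c,f(p),z) for p in Rr])*1000
        print(n,z,"L",np.round(l[:,:2],1).tolist(),"R",np.round(r[:,:2],1).tolist(),"mid",np.round((l.mean(0)+r.mean(0))[:2]/2,1))
```

```text
b3 0.012 L [[649.3, 102.2], [584.4, 111.9]] R [[645.1, 72.8], [581.2, 82.3]] mid [615.   92.3]
b3 0.022 L [[649.3, 102.2], [584.4, 111.9]] R [[645.8, 67.2], [584.5, 76.3]] mid [616.   89.4]
b2 0.012 L [[641.1, 49.7], [577.7, 59.5]] R [[637.2, 19.5], [573.7, 28.6]] mid [607.4  39.3]
b2 0.022 L [[641.1, 49.7], [577.7, 59.5]] R [[638.3, 16.0], [577.2, 24.7]] mid [608.6  37.5]
b1 0.012 L [[633.9, -1.5], [571.0, 7.3]] R [[629.6, -33.6], [566.7, -24.8]] mid [600.3 -13.1]
b1 0.022 L [[633.9, -1.5], [571.0, 7.3]] R [[630.9, -35.0], [570.6, -26.5]] mid [601.6 -13.9]
b0 0.012 L [[627.4, -53.0]] R [[623.0, -86.3]] mid [625.2 -69.7]
b0 0.022 L [[627.4, -53.0]] R [[624.6, -85.6]] mid [626.  -69.3]
```

Run:
```python
from h import *
go([.5947,-.0645,.052],-97.9)
```

```text
t 16.3 tcp [593.5 -60.1 135.9] yaw -96.5 j6 1.46 w 26.9 F [ 0.6  0.4 -1.3]
  shift [ 4.3 -0.8 83.9] roll 1.3820495613275199
```

```bash
python3 -m crank '[[4.3,-0.8,40,1.4,20],[4.3,-0.8,75,1.4,20],[4.3,-0.8,84,1.4,20],[4.3,-0.8,84,1.4,20]]'
python3 - <<'E'
from h import *
go([.5947,-.0645,.042],-97.9)
E
```

```text
time_s: 16.7
eef_pos: [0.5937, -0.0644, 0.0506]
tcp_rot: [-2.06, 2.364, -0.008]
contact_force: [-0.4, 0.0, -0.3]
grip_width: 0.0268
t 16.7 tcp [593.7 -64.4  50.6] yaw -97.9 j6 1.47 w 26.8 F [-0.4  0.  -0.3]
  shift [-0.1 -0.9  8.7] roll 0.0338140670638154
```

```bash
python3 -m crank '[[0,-0.9,4,0,20],[0,-0.9,8,0,20],[0,-0.9,8.5,0,20],[0,-0.9,8.5,0,20]]'
python3 - <<'E'
from h import *
go([.5947,-.0645,.041],-97.9)
E
```

```text
time_s: 17.1
eef_pos: [0.5947, -0.0645, 0.0422]
tcp_rot: [-2.06, 2.364, -0.008]
contact_force: [0.5, -0.6, -1.5]
grip_width: 0.027
t 17.1 tcp [594.7 -64.5  42.2] yaw -97.9 j6 1.47 w 27.0 F [ 0.5 -0.6 -1.5]
  shift [-0.   0.   1.2] roll 0.04610291731817995
```

```bash
python3 -m crank '[[0,0,0.5,0,38],[0,0,0.5,0,38],[0,0,0.5,0,38]]'
python3 -m crank '[[0,0,-20,0,38],[0,0,-60,0,38],[0,0,-110,0,38],[0,0,-140,0,38],[0,0,-140,0,38]]'
python3 - <<'E'
from h import *
c=cap("wrist","w10.png")
print(fuses(c,.040,100))
go([.57,-.38,.2],-60.9)
E
```

```text
time_s: 17.4
eef_pos: [0.595, -0.0646, 0.0421]
tcp_rot: [-2.06, 2.363, -0.009]
contact_force: [0.0, -1.2, 0.6]
grip_width: 0.0376
time_s: 17.9
eef_pos: [0.5973, -0.0654, 0.1896]
tcp_rot: [-2.055, 2.358, -0.024]
contact_force: [1.2, 0.3, 0.4]
grip_width: 0.0381
fuse px [553 354] xy 453.3 -267.8 LxW 57.9 27.4 ang 53.1
fuse px [321 237] xy 594.7 -64.7 LxW 65.7 30.6 ang -8.3
[(453.2764892578125, -267.80096435546875, 53.05693054199219), (594.7163696289062, -64.73064422607422, -8.294319152832031)]
t 17.95 tcp [595.7 -65.1 186.1] yaw -97.8 j6 1.47 w 38.2 F [-0.4 -0.1 -0.3]
  shift [315.5 -17.8 -13.9] roll -36.946994671869874
```

View pics/w10.png

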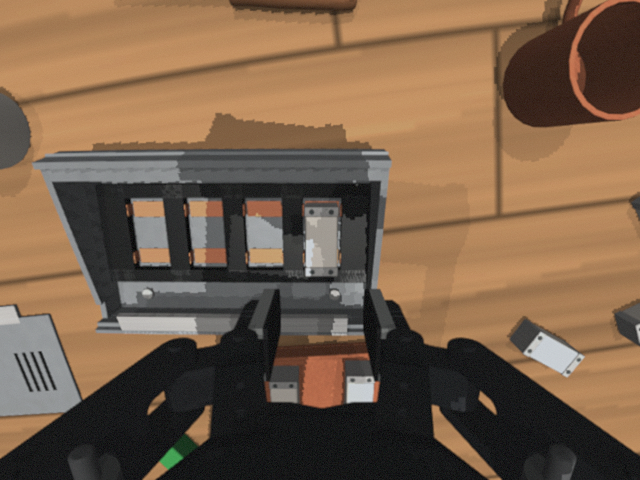

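```bash
python3 - <<'E'
from h import *
go([.5612,-.390,.15],-60.9)
E
python3 -m crank '[[50,-1,0,-7,50],[100,-2,0,-15,50],[150,-3,0,-22,50],[200,-4,20,-29,50],[250,-5,37,-37,50]]'
python3 - <<'E'
from h import *
go([.5612,-.390,.13],-60.9)
E
```

```text
t 17.95 tcp [595.7 -65.1 186.1] yaw -97.8 j6 1.47 w 38.2 F [-0.4 -0.1 -0.3]
  shift [326.6  -9.7  36. ] roll -36.946994671869874
time_s: 18.45
eef_pos: [0.5667, -0.3078, 0.1492]
tcp_rot: [-2.707, 1.58, -0.019]
contact_force: [1.8, -0.3, -0.5]
grip_width: 0.0506
t 18.45 tcp [ 566.7 -307.8  149.2] yaw -60.5 j6 0.44 w 50.6 F [ 1.8 -0.3 -0.5]
  shift [68.7 45.4 19.1] roll 0.3628909583452469
```

```bash
python3 -m crank '[[35,23,10,0,50],[69,45,19,0,50],[69,45,19,0,50],[69,45,19,0,50]]'
python3 - <<'E'
from h import *
c=cap("wrist","w11.png")
fuses(c)
go([.5612,-.390,.031],-60.9)
E
```

```text
time_s: 18.85
eef_pos: [0.5605, -0.3898, 0.1274]
tcp_rot: [-2.705, 1.582, -0.012]
contact_force: [-0.5, -0.2, 0.2]
grip_width: 0.05
fuse px [115 316] xy 441.6 -280.3 LxW 52.6 27.6 ang 50.9
fuse px [324 251] xy 561.0 -390.2 LxW 57.8 27.1 ang 29.4
t 18.9 tcp [ 561.1 -389.1  128.4] yaw -60.6 j6 0.34 w 49.8 F [-0.9 -0.  -0.3]
  shift [ 0.5  1.5 97.4] roll 0.34937865537312973
```

View pics/w11.png

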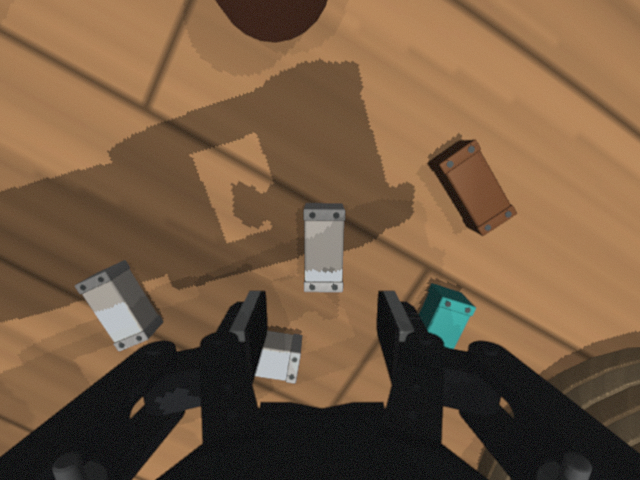

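```bash
python3 -m crank '[[0.5,1.2,45,0,46],[0.5,1.2,80,0,46],[0.5,1.2,98,0,46],[0.5,1.2,98,0,46]]'
python3 -m crank '[[0,0,0,0,20],[0,0,0,0,20],[0,0,0,0,20],[0,0,0,0,20]]' 60
python3 -m crank '[[0,0,-40,0,20],[0,0,-80,0,20],[0,0,-120,0,20],[0,0,-120,0,20]]' 60
python3 - <<'E'
from h import *
go([.6022,-.0131,.145],-97.9)
E
```

```text
time_s: 19.3
eef_pos: [0.5598, -0.3868, 0.0266]
tcp_rot: [-2.706, 1.577, -0.004]
contact_force: [0.3, 0.5, 1.1]
grip_width: 0.0465
time_s: 19.7
eef_pos: [0.5609, -0.3875, 0.0287]
tcp_rot: [-2.707, 1.577, -0.009]
contact_force: [0.1, 0.8, 2.7]
grip_width: 0.0271
time_s: 20.1
eef_pos: [0.5631, -0.3912, 0.158]
tcp_rot: [-2.709, 1.579, -0.031]
contact_force: [1.5, -0.4, -0.3]
grip_width: 0.0265
t 20.1 tcp [ 563.1 -391.2  158. ] yaw -60.5 j6 0.33 w 26.5 F [ 1.5 -0.4 -0.3]
  shift [-309.8 -220.2   12.1] roll 37.4291227324224
```

```bash
python3 -m crank '[[-35,-25,6,7,20],[-73,-52,10,15,20],[-111,-79,10,22,20],[-150,-106,10,29,20],[-188,-133,10,36,20]]'
python3 - <<'E'
from h import *
go([.6034,-.0133,.145],-97.9)
E
```

```text
time_s: 20.6
eef_pos: [0.5858, -0.1602, 0.147]
tcp_rot: [-2.078, 2.34, -0.026]
contact_force: [0.4, 0.6, 0.3]
grip_width: 0.0266
t 20.6 tcp [ 585.8 -160.2  147. ] yaw -96.8 j6 1.3 w 26.6 F [0.4 0.6 0.3]
  shift [-1.48e+02 -1.00e-01  1.70e+00] roll 1.1193102407673479
```

```bash
python3 -m crank '[[-48,0,0,0.5,20],[-98,0,0,1,20],[-148,0,0,1,20],[-148,0,0,1,20],[-148,0,0,1,20]]'
python3 - <<'E'
from h import *
c=cap("wrist","w12.png")
go([.6034,-.0133,.052],-97.9)
E
```

```text
time_s: 21.1
eef_pos: [0.6031, -0.0124, 0.1464]
tcp_rot: [-2.061, 2.356, -0.025]
contact_force: [0.1, -0.3, -2.1]
grip_width: 0.0268
t 21.15 tcp [603.1 -13.5 146.5] yaw -97.8 j6 1.56 w 26.6 F [ 0.4  0.1 -0.9]
  shift [-0.4  1.6 94.5] roll 0.149939504208902
```

View pics/w12.png

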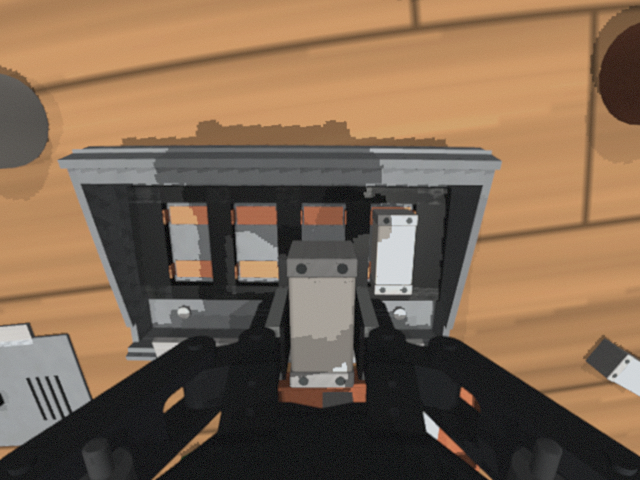

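```bash
python3 -m crank '[[-0.4,1.6,40,0.1,20],[-0.4,1.6,75,0.1,20],[-0.4,1.6,93,0.1,20],[-0.4,1.6,94,0.1,20],[-0.4,1.6,94,0.1,20]]'
python3 - <<'E'
from h import *
go([.6034,-.0133,.042],-97.9)
E
```

```text
time_s: 21.65
eef_pos: [0.6034, -0.0148, 0.0525]
tcp_rot: [-2.054, 2.362, -0.025]
contact_force: [0.3, -0.3, -1.3]
grip_width: 0.0263
t 21.65 tcp [603.4 -14.8  52.5] yaw -98.0 j6 1.56 w 26.3 F [ 0.3 -0.3 -1.3]
  shift [-1.5  0.4 10.5] roll -0.07175061774462677
```

```bash
python3 -m crank '[[-1.5,0.3,4,0,20],[-1.5,0.3,8,0,20],[-1.5,0.3,10,0,20],[-1.5,0.3,10,0,20]]'
python3 - <<'E'
from h import *
go([.6034,-.0133,.041],-97.9)
E
```

```text
time_s: 22.05
eef_pos: [0.6035, -0.0133, 0.0426]
tcp_rot: [-2.055, 2.362, -0.025]
contact_force: [0.6, 0.7, -1.1]
grip_width: 0.0269
t 22.05 tcp [603.5 -13.3  42.6] yaw -98.0 j6 1.57 w 26.9 F [ 0.6  0.7 -1.1]
  shift [0.  0.1 1.6] roll -0.061652528499706705
```

```bash
python3 -m crank '[[0,0,0.5,0,38],[0,0,0.5,0,38],[0,0,0.5,0,38]]'
python3 -m crank '[[0,0,-20,0,38],[0,0,-60,0,38],[0,0,-110,0,38],[0,0,-140,0,38],[0,0,-140,0,38]]'
python3 - <<'E'
from h import *
c=cap("wrist","w13.png")
print(fuses(c,.040,100))
go([.4428,-.2764,.15],-37)
go([.4597,-.391,.15],-160.3)
E
```

```text
time_s: 22.35
eef_pos: [0.6037, -0.0132, 0.0424]
tcp_rot: [-2.054, 2.361, -0.026]
contact_force: [-0.2, 0.4, 1.0]
grip_width: 0.0375
time_s: 22.85
eef_pos: [0.6046, -0.013, 0.1899]
tcp_rot: [-2.049, 2.355, -0.041]
contact_force: [0.2, 0.3, 0.1]
grip_width: 0.0378
fuse px [603 354] xy 453.5 -265.5 LxW 57.8 26.9 ang 52.7
fuse px [320 241] xy 602.0 -11.1 LxW 60.3 31.7 ang -9.6
fuse px [ 18 127] xy 725.6 215.6 LxW 72.0 33.0 ang -19.8
[(453.49908447265625, -265.4879455566406, 52.742984771728516), (601.9725952148438, -11.062311172485352, -9.566261291503906), (725.6089477539062, 215.62623596191406, -19.768836975097656)]
t 22.9 tcp [602.9 -12.8 186.3] yaw -98.0 j6 1.57 w 38.0 F [-1.1  0.2 -0.1]
  shift [283.2 123.1  33.7] roll -60.95230233058135
t 22.9 tcp [602.9 -12.8 186.3] yaw -98.0 j6 1.57 w 38.0 F [-1.1  0.2 -0.1]
  shift [394.3  90.5  34.8] roll 62.34769766941865
```

View pics/w13.png

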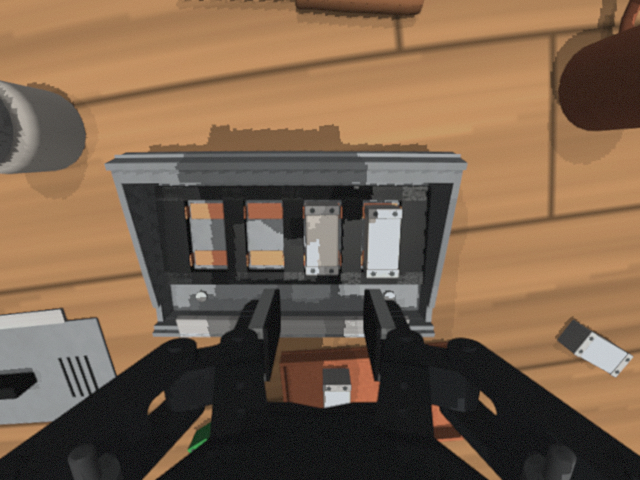

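```bash
python3 -m crank '[[45,20,0,-8,50],[90,40,0,-16,50],[135,60,0,-24,50],[180,80,10,-32,50],[225,100,20,-40,50]]'
python3 - <<'E'
from h import *
go([.4428,-.2764,.14],-37)
E
```

```text
time_s: 23.4
eef_pos: [0.4785, -0.2118, 0.165]
tcp_rot: [-2.732, 1.536, -0.038]
contact_force: [-1.2, -0.5, 0.1]
grip_width: 0.05
t 23.4 tcp [ 478.5 -211.8  165. ] yaw -58.7 j6 0.46 w 50.0 F [-1.2 -0.5  0.1]
  shift [36.2 64.6 24.4] roll -21.694404631197827
```

```bash
python3 -m crank '[[20,32,10,-8,50],[36,65,24,-16,50],[36,65,24,-21.7,50],[36,65,24,-21.7,50],[36,65,24,-21.7,50]]'
python3 - <<'E'
from h import *
c=cap("wrist","w14.png")
fuses(c)
go([.4428,-.2764,.029],-37)
E
```

```text
time_s: 23.9
eef_pos: [0.4419, -0.2759, 0.1392]
tcp_rot: [-2.974, 0.998, -0.036]
contact_force: [-0.3, 0.2, -0.4]
grip_width: 0.0502
fuse px [321 249] xy 443.2 -276.7 LxW 58.9 27.6 ang 52.4
fuse px [100  29] xy 420.5 -77.3 LxW 61.2 28.1 ang -8.2
t 23.95 tcp [ 442.3 -275.8  139.7] yaw -37.1 j6 -0.06 w 49.9 F [ 0.1  0.9 -0. ]
  shift [ -1.6   1.4 110.7] roll -0.05124464613334112
```

View pics/w14.png

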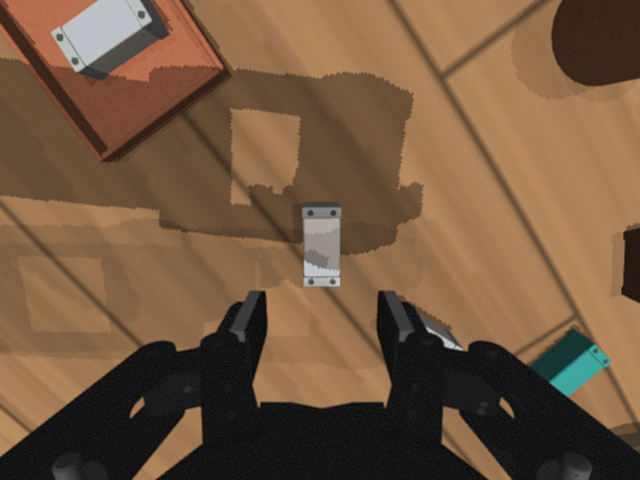

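```bash
python3 -m crank '[[-1.6,1.6,45,0,46],[-1.6,1.6,90,0,46],[-1.6,1.6,110,0,46],[-1.6,1.6,110,0,46],[-1.6,1.6,110,0,46]]'
python3 -m crank '[[0,0,0,0,20],[0,0,0,0,20],[0,0,0,0,20],[0,0,0,0,20]]' 60
python3 -m crank '[[0,0,-40,0,20],[0,0,-80,0,20],[0,0,-115,0,20],[0,0,-115,0,20]]' 60
python3 - <<'E'
from h import *
go([.609,.0383,.145],-97.9)
print(R.from_rotvec(env.get_state()["tcp_rot"]).as_matrix()[:,2])
E
```

```text
time_s: 24.45
eef_pos: [0.4433, -0.2763, 0.0302]
tcp_rot: [-2.976, 0.996, -0.038]
contact_force: [0.9, -0.5, 0.8]
grip_width: 0.0461
time_s: 24.85
eef_pos: [0.4452, -0.2775, 0.033]
tcp_rot: [-2.977, 0.996, -0.046]
contact_force: [0.9, 0.3, 6.2]
grip_width: 0.0262
time_s: 25.25
eef_pos: [0.4449, -0.2793, 0.1553]
tcp_rot: [2.976, -0.996, 0.065]
contact_force: [1.1, -1.0, -0.9]
grip_width: 0.0262
t 25.25 tcp [ 444.9 -279.3  155.3] yaw -37.0 j6 -0.07 w 26.2 F [ 1.1 -1.  -0.9]
  shift [ -60.7 -352.2   11.6] roll 60.86650157572136
[ 0.03812856 -0.01556673 -0.99915159]
```

```bash
python3 -m crank '[[-7,-45,5,8,20],[-15,-92,10,16,20],[-23,-140,10,24,20],[-31,-188,10,32,20],[-39,-236,10,40,20]]'
python3 - <<'E'
from h import *
go([.6096,.0382,.15],-97.9)
E
```

```text
time_s: 25.75
eef_pos: [0.5487, -0.0809, 0.1454]
tcp_rot: [-2.474, 1.918, -0.061]
contact_force: [-0.4, -0.4, -1.5]
grip_width: 0.0264
t 25.75 tcp [548.7 -80.9 145.4] yaw -75.6 j6 1.04 w 26.4 F [-0.4 -0.4 -1.5]
  shift [-100.1  -88.7   -4.1] roll 22.283854345978895
```

```bash
python3 -m crank '[[-34,-30,-4,8,20],[-68,-60,-4,16,20],[-100,-88.7,-4,22,20],[-100,-88.7,-4,22,20],[-100,-88.7,-4,22,20]]'
python3 - <<'E'
from h import *
c=cap("wrist","w15.png")
print(R.from_rotvec(env.get_state()["tcp_rot"]).as_matrix()[:,2])
go([.6096,.0382,.056],-97.9)
E
```

```text
time_s: 26.25
eef_pos: [0.6092, 0.039, 0.1489]
tcp_rot: [-2.061, 2.348, -0.056]
contact_force: [0.3, -0.5, -0.9]
grip_width: 0.0263
[ 0.03586226 -0.01589264 -0.99923036]
t 26.3 tcp [609.   38.1 148.9] yaw -97.5 j6 1.65 w 26.6 F [ 0.5  0.3 -1.1]
  shift [-1.2  2.9 92.9] roll 0.3554912205388945
```

View pics/w15.png

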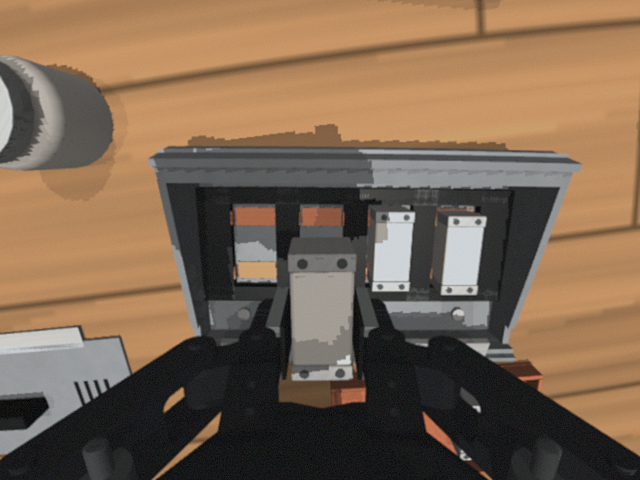

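```bash
python3 -m crank '[[-1.5,2.4,40,0.3,20],[-1.5,2.4,75,0.3,20],[-1.5,2.4,92,0.3,20],[-1.5,2.4,92,0.3,20],[-1.5,2.4,92,0.3,20]]'
python3 - <<'E'
from h import *
go([.609,.0385,.046],-97.9)
E
```

```text
time_s: 26.8
eef_pos: [0.6105, 0.0376, 0.0578]
tcp_rot: [-2.052, 2.356, -0.057]
contact_force: [1.0, -0.7, -1.4]
grip_width: 0.0263
t 26.8 tcp [610.5  37.6  57.8] yaw -97.9 j6 1.66 w 26.3 F [ 1.  -0.7 -1.4]
  shift [-0.8  2.1 11.7] roll 0.0003252725153402025
```

```bash
python3 -m crank '[[-0.8,2,4,0,20],[-0.8,2,8,0,20],[-0.8,2,11,0,20],[-0.8,2,11.5,0,20],[-0.8,2,11.5,0,20]]'
python3 - <<'E'
from h import *
go([.609,.0385,.046],-97.9)
E
```

```text
time_s: 27.3
eef_pos: [0.609, 0.0386, 0.0462]
tcp_rot: [-2.052, 2.356, -0.057]
contact_force: [-0.4, 0.1, -1.1]
grip_width: 0.0267
t 27.3 tcp [609.   38.6  46.2] yaw -97.9 j6 1.66 w 26.7 F [-0.4  0.1 -1.1]
  shift [0.1 0.  0.2] roll 0.008348084573157166
```

```bash
python3 -m crank '[[0,0,0.5,0,38],[0,0,0.5,0,38],[0,0,0.5,0,38]]'
python3 -m crank '[[0,0,-20,0,38],[0,0,-60,0,38],[0,0,-110,0,38],[0,0,-140,0,38],[0,0,-140,0,38]]' 
python3 -m crank '[[0,0,0,0,38],[0,0,0,0,38]]'
python3 - <<'E'
from h import *
c=cap("wrist","w16.png")
print(R.from_rotvec(env.get_state()["tcp_rot"]).as_matrix()[:,2])
go([.4597,-.391,.15],19.7)
E
```

```text
time_s: 27.6
eef_pos: [0.6093, 0.0386, 0.046]
tcp_rot: [-2.052, 2.355, -0.057]
contact_force: [0.1, 0.3, 0.2]
grip_width: 0.038
time_s: 28.1
eef_pos: [0.6076, 0.0408, 0.1933]
tcp_rot: [-2.046, 2.348, -0.07]
contact_force: [0.9, -0.3, 1.2]
grip_width: 0.0379
time_s: 28.3
eef_pos: [0.6076, 0.0408, 0.193]
tcp_rot: [-2.046, 2.348, -0.07]
contact_force: [0.6, -0.0, -0.4]
grip_width: 0.0378
[ 0.04765716 -0.01662304 -0.99872542]
t 28.35 tcp [607.1  40.8 192.1] yaw -97.9 j6 1.66 w 37.9 F [-0.1  0.6 -0.9]
  shift [447.5  89.   42.2] roll 62.41325386111271
```

View pics/w16.png

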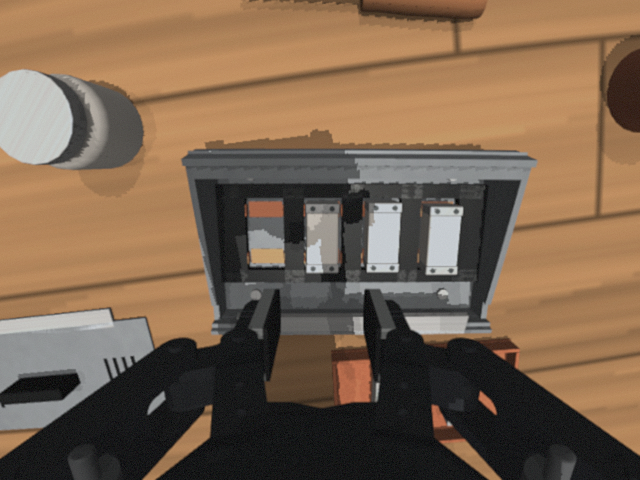

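```bash
python3 -m crank '[[48,9,0,8,50],[96,18,0,16,50],[144,27,0,24,50],[192,36,10,32,50],[240,45,20,40,50]]'
python3 - <<'E'
from h import *
go([.4597,-.391,.14],19.7)
print(R.from_rotvec(env.get_state()["tcp_rot"]).as_matrix()[:,2])
E
```

```text
time_s: 28.85
eef_pos: [0.5292, -0.1924, 0.1706]
tcp_rot: [-1.108, 2.9, -0.048]
contact_force: [0.9, -0.7, -0.5]
grip_width: 0.0501
t 28.85 tcp [ 529.2 -192.4  170.6] yaw -138.2 j6 1.93 w 50.1 F [ 0.9 -0.7 -0.5]
  shift [ 184.9 -100.4   30.5] roll 22.142451613261954
[ 0.04599895 -0.01576667 -0.99881705]
```

```bash
python3 -m crank '[[42,-23,8,8,50],[84,-46,16,16,50],[126,-69,24,22,50],[168,-92,30,22,50],[185,-100,30,22,50]]'
python3 -m crank '[[0,0,0,0,50],[0,0,0,0,50]]'
python3 - <<'E'
from h import *
c=cap("wrist","w17.png")
fuses(c)
go([.4597,-.391,.03],19.7)
print(R.from_rotvec(env.get_state()["tcp_rot"]).as_matrix()[:,2])
E
```

```text
time_s: 29.35
eef_pos: [0.4566, -0.3931, 0.1374]
tcp_rot: [-0.528, 3.057, -0.031]
contact_force: [-0.0, 0.7, -0.1]
grip_width: 0.0499
time_s: 29.55
eef_pos: [0.4561, -0.3921, 0.1358]
tcp_rot: [-0.527, 3.058, -0.027]
contact_force: [-0.8, 0.2, 0.0]
grip_width: 0.0498
fuse px [322 243] xy 460.5 -395.4 LxW 50.8 25.8 ang -71.2
t 29.6 tcp [ 456.6 -391.6  136.3] yaw -160.3 j6 1.95 w 50.2 F [ 0.2  0.6 -0.4]
  shift [  0.7   2.1 106.3] roll -0.031973476721134375
[ 0.041375   -0.01104771 -0.99908261]
```

View pics/w17.png

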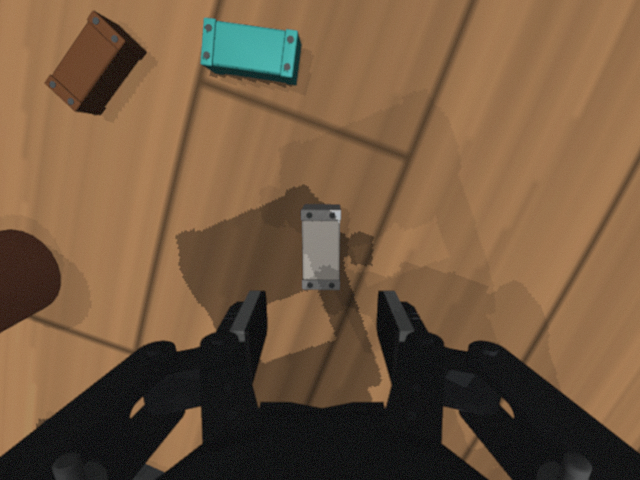

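```bash
python3 -m crank '[[0.7,2,45,0,46],[0.7,2,85,0,46],[0.7,2,104,0,46],[0.7,2,106,0,46],[0.7,2,106,0,46]]'
python3 - <<'E'
from h import *
c=cap("wrist"); print(unp(c,(321,246.5),.028))
go([.4597,-.391,.03],19.7)
E
python3 -m crank '[[0,0,0,0,20],[0,0,0,0,20],[0,0,0,0,20],[0,0,0,0,20]]' 60
python3 - <<'E'
from h import *
go([.4597,-.391,.03],19.7)
E
python3 -m crank '[[0,0,-20,0,20],[0,0,-50,0,20],[0,0,-85,0,20],[0,0,-115,0,20],[0,0,-115,0,20]]' 60
python3 - <<'E'
from h import *
go([.6163,.090,.145],-97.9)
print(R.from_rotvec(env.get_state()["tcp_rot"]).as_matrix()[:,2])
E
```

```text
time_s: 30.1
eef_pos: [0.4604, -0.3898, 0.0305]
tcp_rot: [-0.532, 3.057, -0.027]
contact_force: [-0.9, -0.1, 1.4]
grip_width: 0.0459
[ 0.47093716 -0.42096499  0.028     ]
t 30.15 tcp [ 461.  -390.9   31.8] yaw -160.2 j6 1.95 w 46.1 F [ 0.9 -0.3  0.5]
  shift [1.3 0.3 1.8] roll 0.059242429958430876
time_s: 30.55
eef_pos: [0.4626, -0.392, 0.0347]
tcp_rot: [-0.531, 3.052, -0.036]
contact_force: [-1.0, 1.4, 7.1]
grip_width: 0.0261
t 30.55 tcp [ 462.6 -392.    34.7] yaw -160.2 j6 1.95 w 26.1 F [-1.   1.4  7.1]
  shift [2.6 2.1 4.6] roll 0.06970891519245015
time_s: 31.05
eef_pos: [0.4595, -0.3929, 0.1563]
tcp_rot: [-0.53, 3.046, -0.051]
contact_force: [0.7, -0.0, 0.2]
grip_width: 0.0262
t 31.05 tcp [ 459.5 -392.9  156.3] yaw -160.2 j6 1.95 w 26.2 F [ 0.7 -0.   0.2]
  shift [-310.2  402.     8.3] roll -62.317414578634555
[ 0.05410294 -0.02372977 -0.99825336]
```

```bash
python3 -m crank '[[-28,36,4,-8,20],[-57,74,8,-16,20],[-86,112,8,-24,20],[-115,150,8,-32,20],[-144,188,8,-40,20]]'
python3 - <<'E'
from h import *
go([.6179,.090,.155],-97.9)
E
```

```text
time_s: 31.55
eef_pos: [0.5317, -0.1656, 0.1459]
tcp_rot: [-1.554, 2.69, -0.073]
contact_force: [1.0, -0.1, -0.9]
grip_width: 0.0263
t 31.55 tcp [ 531.7 -165.6  145.9] yaw -120.0 j6 1.66 w 26.3 F [ 1.  -0.1 -0.9]
  shift [-264.6   52.5  -10.5] roll -22.062041369405947
```

```bash
python3 -m crank '[[-48,9,-10,-8,20],[-97,18,-10,-16,20],[-146,27,-10,-22,20],[-195,37,-10,-22,20],[-244,47,-10,-22,20]]'
python3 -m crank '[[-19,1,0,0,20],[-19,1,0,0,20],[-19,1,0,0,20]]'
python3 - <<'E'
from h import *
c=cap("wrist","w18.png")
go([.6179,.090,.06],-97.9)
print(R.from_rotvec(env.get_state()["tcp_rot"]).as_matrix()[:,2])
E
```

```text
time_s: 32.05
eef_pos: [0.6119, 0.0705, 0.1537]
tcp_rot: [-2.045, 2.351, -0.081]
contact_force: [0.5, 0.0, -0.7]
grip_width: 0.0262
time_s: 32.35
eef_pos: [0.6129, 0.0895, 0.1522]
tcp_rot: [-2.048, 2.352, -0.08]
contact_force: [0.1, 0.4, -0.1]
grip_width: 0.0265
t 32.4 tcp [613.   88.8 152.5] yaw -98.0 j6 1.75 w 26.3 F [-0.4 -1.1 -0.8]
  shift [-3.4  0.3 92.5] roll -0.1085735687697138
[ 0.05108661 -0.02400112 -0.99840578]
```

View pics/w18.png

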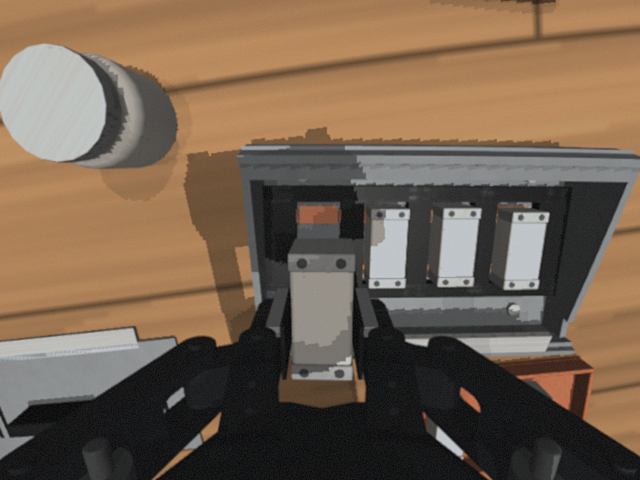

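```bash
python3 -m crank '[[-3.4,0.3,40,0,20],[-3.4,0.3,75,0,20],[-3.4,0.3,92,0,20],[-3.4,0.3,92,0,20],[-3.4,0.3,92,0,20]]'
python3 - <<'E'
from h import *
go([.6179,.090,.048],-97.9)
E
```

```text
time_s: 32.9
eef_pos: [0.6185, 0.0892, 0.0615]
tcp_rot: [-2.044, 2.353, -0.082]
contact_force: [0.9, 0.2, -0.5]
grip_width: 0.0264
t 32.9 tcp [618.5  89.2  61.5] yaw -98.1 j6 1.76 w 26.4 F [ 0.9  0.2 -0.5]
  shift [-0.9  1.4 13.4] roll -0.1760640978702952
```

```bash
python3 -m crank '[[-0.9,1.4,5,-0.2,20],[-0.9,1.4,9,-0.2,20],[-0.9,1.4,12,-0.2,20],[-0.9,1.4,13.2,-0.2,20],[-0.9,1.4,13.2,-0.2,20]]'
python3 - <<'E'
from h import *
go([.6179,.090,.048],-97.9)
E
```

```text
time_s: 33.4
eef_pos: [0.6179, 0.09, 0.0482]
tcp_rot: [-2.048, 2.35, -0.082]
contact_force: [-0.4, 0.4, -1.2]
grip_width: 0.026
t 33.4 tcp [617.9  90.   48.2] yaw -97.9 j6 1.76 w 26.0 F [-0.4  0.4 -1.2]
  shift [ 0.  -0.   0.2] roll 0.02905199863660357
```

```bash
python3 -m crank '[[0,0,0.5,0,38],[0,0,0.5,0,38],[0,0,0.5,0,38]]'
python3 -m crank '[[0,0,-20,0,38],[0,0,-50,0,38],[0,0,-90,0,38],[0,0,-130,0,38],[0,0,-130,0,38]]'
python3 - <<'E'
from h import *
c=cap("wrist","w19.png")
c=cap("scene","s19.png",(220,140,470,330),3)
c=cap("side","d19.png",(190,230,450,480),2.4)
print(R.from_rotvec(env.get_state()["tcp_rot"]).as_matrix()[:,2])
go([.6179,.090,.048],-97.9)
E
```

```text
time_s: 33.7
eef_pos: [0.6181, 0.0901, 0.0479]
tcp_rot: [-2.048, 2.349, -0.082]
contact_force: [-0.1, 0.1, 1.2]
grip_width: 0.0379
time_s: 34.2
eef_pos: [0.6153, 0.0936, 0.1862]
tcp_rot: [-2.041, 2.341, -0.095]
contact_force: [0.4, 0.2, -0.2]
grip_width: 0.038
[ 0.05236938 -0.02407395 -0.99833756]
t 34.35 tcp [611.1  93.2 177.5] yaw -97.9 j6 1.76 w 37.8 F [-0.2 -0.5 -0.3]
  shift [ 1.000e-01 -1.000e-01  1.297e+02] roll 0.035713113956788334
```

View pics/w19.png

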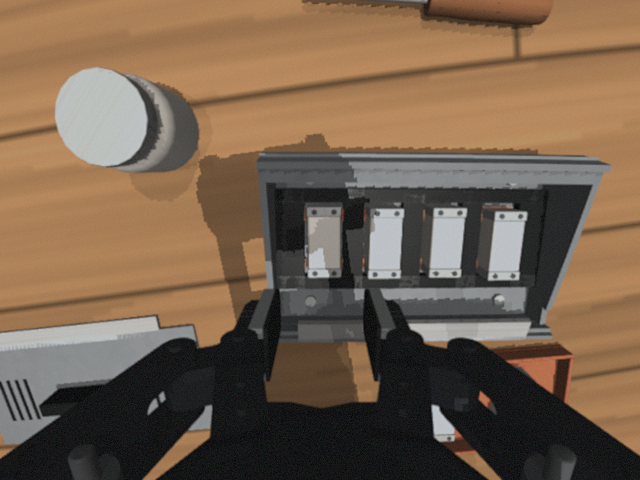

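View pics/s19.png

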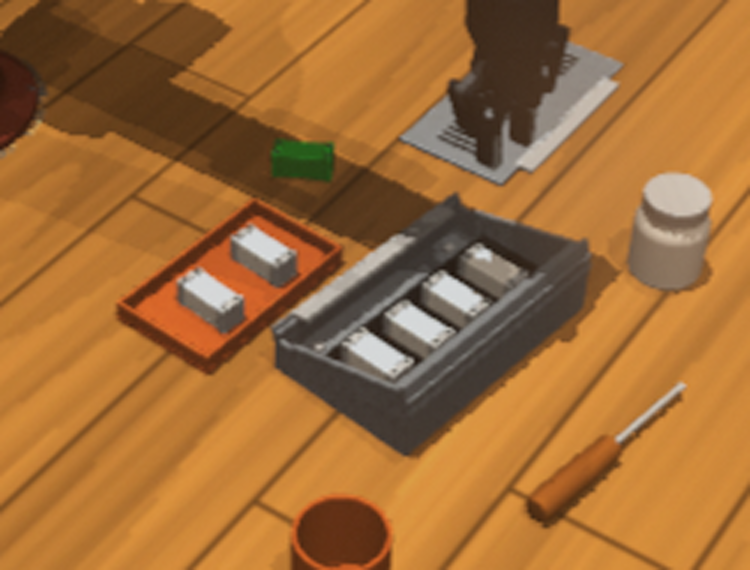

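View pics/d19.png

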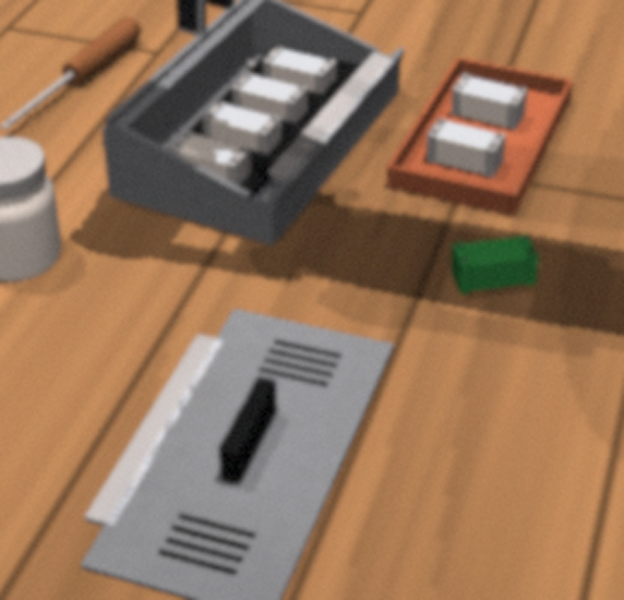

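Run:
```python
from h import *
c=cap("side"); o=[]
for t,n in [("grip","side"),("grip","scene"),("cover","side"),("lip","side")]:
    c=cap(n); r=cams.boxes_of(t,n)[0]; print(t,n,r,np.round(unp(c,r["location"],.019)*1000))
# rib ends in side: crop (270,382)-(238,478) top
c=cap("side")
f=lambda p:(p[0]/2.4+190,p[1]/2.4+230)
for p,z in [((235,311),.004),((392,345),.004),((84,566),.004),((220,340),.004),((88,520),.004),((268,382),.034),((232,455),.034)]:
    print(p,np.round(unp(c,f(p),z)*1000,1))
go([.6,.38,.25],0)
```

```text
grip side {'location': [286.5, 422.7], 'p': 0.56} [487. 386.  19.]
grip scene {'location': [399.9, 178.9], 'p': 0.67} [532. 328.  19.]
cover side {'location': [286.3, 424.3], 'p': 0.68} [486. 389.  19.]
lip side {'location': [291.0, 423.9], 'p': 0.94} [480. 386.  19.]
(235, 311) [543.4 232.1   4. ]
(392, 345) [424.4 233.6   4. ]
(84, 566) [546.9 479.4   4. ]
(220, 340) [542.5 264.9   4. ]
(88, 520) [560.1 445.7   4. ]
(268, 382) [484.  324.8  34. ]
(232, 455) [483.4 393.1  34. ]
t 34.85 tcp [611.2  93.2 177.3] yaw -97.9 j6 1.76 w 37.7 F [-0.6  0.3  0.2]
  shift [-281.3   46.   -80.1] roll 82.13396104904581
```

Run:
```python
from h import *
c=cap("scene"); r=cams.boxes_of("jar","scene")[0]; print(r,unp(c,r["location"],.045))
go([.455,.34,.25],-90)
```

```text
{'location': [359.7, 236.4], 'p': 0.65} [0.58341044 0.01759815 0.045     ]
t 34.95 tcp [611.3  93.2 177.6] yaw -97.9 j6 1.76 w 37.8 F [-0.4 -1.5 -0.2]
  shift [-221.8  184.1  -86.4] roll -7.86504699771578
```

```bash
python3 -m crank '[[-36,30,-20,-2,60],[-72,61,-50,-4,70],[-108,92,-86,-6,85],[-145,123,-86,-8,85],[-183,153,-86,-8,85]]'
python3 -m crank '[[-37,30,0,0,85],[-37,30,0,0,85],[-37,30,0,0,85],[-37,30,0,0,85]]'
python3 - <<'E'
from h import *
c=cap("wrist","w20.png")
print(c["eye"],c["orientation"])
go([.455,.34,.25],-90)
c=cap("scene"); print(unp(c,(441,215),.045))
E
```

```text
time_s: 35.45
eef_pos: [0.4859, 0.2897, 0.2551]
tcp_rot: [-2.206, 2.2, -0.087]
contact_force: [0.2, -0.0, -0.6]
grip_width: 0.0847
time_s: 35.85
eef_pos: [0.4564, 0.326, 0.2526]
tcp_rot: [-2.205, 2.201, -0.088]
contact_force: [0.7, 0.4, 0.5]
grip_width: 0.0854
[0.52014576 0.32918981 0.38013362] [ 2.08943179 -2.09025904 -0.21733602]
t 35.9 tcp [456.7 325.7 252.6] yaw -90.0 j6 2.08 w 85.4 F [ 0.1 -1.  -0.9]
  shift [-14.4   1.8   2.1] roll 0.006425737230955519
[0.72100811 0.22202493 0.045     ]
```

View pics/w20.png

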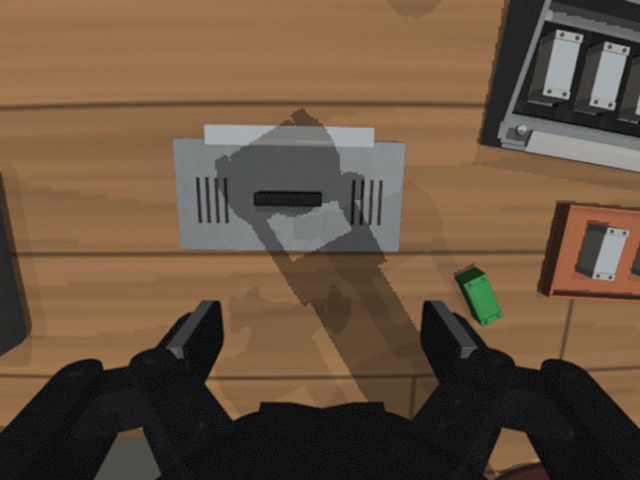

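Run:
```python
from h import *
c=cap("wrist","w20b.png",(160,110,420,265),3)
for n,p,z in [("FL",(174,139),.004),("FR",(406,143),.004),("BR",(399,252),.002),("BL",(181,249),.002),("lipL",(204,124),.004),("lipR",(374,128),.004)]:
    print(n,np.round(unp(c,p,z)*1000,1))
```

```text
FL [547.6 477.3   4. ]
FR [543.4 229.4   4. ]
BR [421.8 230.4   2. ]
BL [426.5 481.1   2. ]
lipL [562.6 444.2   4. ]
lipR [558.6 264.6   4. ]
```

View pics/w20b.png

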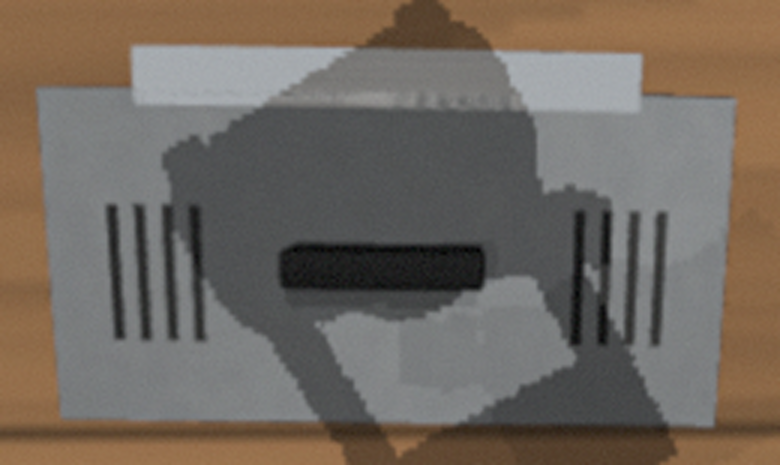

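Run:
```python
from h import *
c=cap("wrist");print(unp(c,(383/3+160,262/3+110),.034))
go([.4845,.3545,.08],-91)
print(R.from_rotvec(env.get_state()["tcp_rot"]).as_matrix()[:,2])
```

```text
[0.48792995 0.35522482 0.034     ]
t 36.05 tcp [456.7 325.6 252.5] yaw -90.0 j6 2.08 w 85.1 F [ 0.3 -0.  -1.2]
  shift [-32.7 -17.9 173.1] roll 0.9820138003675822
[ 0.05703273 -0.02223248 -0.99812473]
```

```bash
python3 -m crank '[[-16,-9,45,0.5,85],[-33,-19,90,1,85],[-33,-19,135,1,85],[-33,-19,160,1,85],[-33,-19,172,1,85]]'
python3 -m crank '[[0,0,0,0,85],[0,0,0,0,85]]'
python3 - <<'E'
from h import *
c=cap("wrist","w21.png")
go([.4855,.3547,.024],-91)
print(R.from_rotvec(env.get_state()["tcp_rot"]).as_matrix()[:,2])
E
```

```text
time_s: 36.55
eef_pos: [0.4842, 0.3529, 0.0772]
tcp_rot: [-2.187, 2.227, -0.085]
contact_force: [0.5, -0.2, 0.3]
grip_width: 0.085
time_s: 36.75
eef_pos: [0.4849, 0.3528, 0.0781]
tcp_rot: [-2.185, 2.228, -0.085]
contact_force: [-0.5, -0.5, 0.3]
grip_width: 0.0854
t 36.8 tcp [485.4 353.2  79. ] yaw -91.1 j6 2.14 w 85.3 F [-0.9 -0.1 -0.9]
  shift [-2.8  3.  54.9] roll -0.12940297639637777
[ 0.0541182  -0.02407573 -0.99824425]
```

View pics/w21.png

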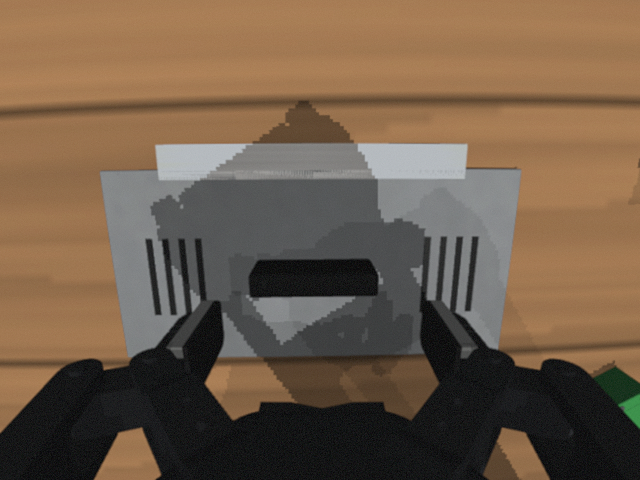

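Run:
```python
from h import *
c=cap("wrist","w21b.png",(230,240,400,310),4.5)
for p in [(249,290),(378,290),(257,262),(372,262)]:
  print(p,np.round(unp(c,p,.034)*1000,1))
```

```text
(249, 290) [484.1 391.4  34. ]
(378, 290) [482.2 321.8  34. ]
(257, 262) [499.6 386.1  34. ]
(372, 262) [498.1 325.4  34. ]
```

View pics/w21b.png

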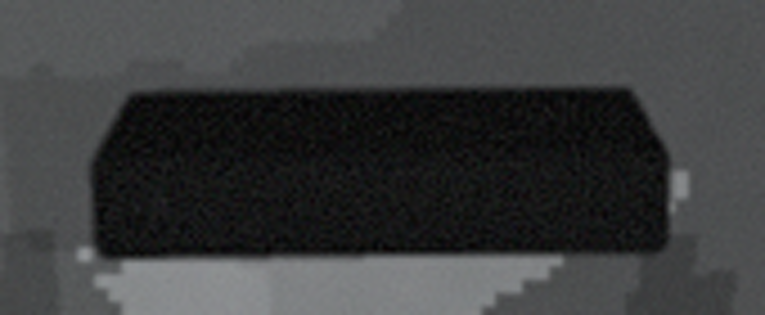

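Run:
```python
from h import *
go([.4853,.3562,.024],-91.3)
```

```text
t 36.85 tcp [485.6 353.5  79.5] yaw -91.1 j6 2.14 w 85.0 F [-0.2  0.1 -0.1]
  shift [-3.9  3.4 55.3] roll 0.1812444459339133
```

```bash
python3 -m crank '[[-3.9,3.4,15,0.2,85],[-3.9,3.4,30,0.2,85],[-3.9,3.4,45,0.2,85],[-3.9,3.4,54,0.2,85],[-3.9,3.4,54,0.2,85]]'
python3 - <<'E'
from h import *
go([.4853,.3562,.024],-91.3)
E
```

```text
time_s: 37.35
eef_pos: [0.4836, 0.3551, 0.0224]
tcp_rot: [-2.183, 2.232, -0.085]
contact_force: [0.4, 0.0, -0.0]
grip_width: 0.0851
t 37.35 tcp [483.6 355.1  22.4] yaw -91.3 j6 2.15 w 85.1 F [ 0.4  0.  -0. ]
  shift [-1.1 -1.8 -1.6] roll -0.01466954930496911
```

```bash
python3 -m crank '[[-1.1,-1.8,-2,0,85],[-1.1,-1.8,-2,0,60],[-1.1,-1.8,-2,0,60],[-1.1,-1.8,-2,0,60]]' 60
python3 -m crank '[[0,0,0,0,60],[0,0,0,0,60]]' 60
python3 - <<'E'
from h import *
go([.4853,.3562,.024],-91.3)
E
```

```text
time_s: 37.75
eef_pos: [0.4862, 0.3567, 0.0257]
tcp_rot: [-2.182, 2.231, -0.086]
contact_force: [-0.1, 0.9, 3.4]
grip_width: 0.0684
time_s: 37.95
eef_pos: [0.4862, 0.3567, 0.0257]
tcp_rot: [-2.182, 2.23, -0.086]
contact_force: [0.2, 0.2, -0.3]
grip_width: 0.0689
t 37.95 tcp [486.2 356.7  25.7] yaw -91.3 j6 2.15 w 68.9 F [ 0.2  0.2 -0.3]
  shift [0.5 1.  1.7] roll 0.0023573383037955864
```

```bash
python3 -m crank '[[0,0,-8,0,60],[0,0,-30,0,60],[0,0,-60,0,60],[0,0,-90,0,60],[0,0,-120,0,60]]' 80
python3 -m crank '[[0,0,-20,0,60],[0,0,-20,0,60],[0,0,-20,0,60]]'
python3 - <<'E'
from h import *
c=cap("side","d22.png")
c=cap("wrist","w22.png")
go([.4853,.3562,.024],-91.3)
print(R.from_rotvec(env.get_state()["tcp_rot"]).as_matrix()[:,2])
E
```

```text
time_s: 38.45
eef_pos: [0.4788, 0.3593, 0.1457]
tcp_rot: [-2.183, 2.232, -0.085]
contact_force: [0.3, 0.1, -3.5]
grip_width: 0.068
time_s: 38.75
eef_pos: [0.4772, 0.3595, 0.1648]
tcp_rot: [-2.184, 2.233, -0.084]
contact_force: [-0.6, 0.3, -4.3]
grip_width: 0.0679
t 38.85 tcp [476.5 359.  163. ] yaw -91.3 j6 2.15 w 68.2 F [-0.9  0.2 -4. ]
  shift [ -1.2  -2.2 139.3] roll -0.006101142473951882
[ 0.04700988 -0.02821025 -0.998496  ]
```

View pics/d22.png

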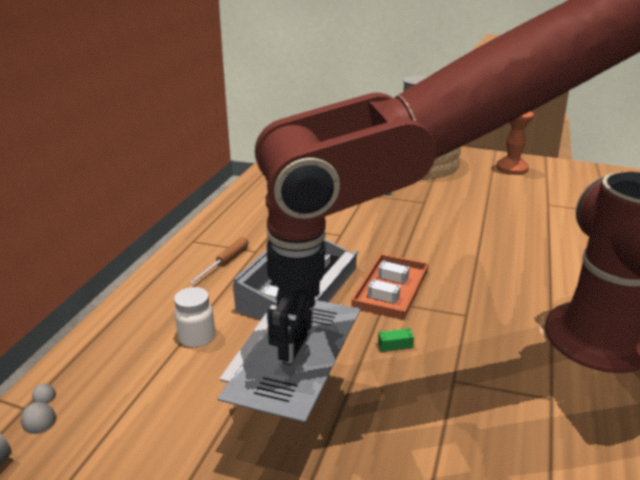

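View pics/w22.png

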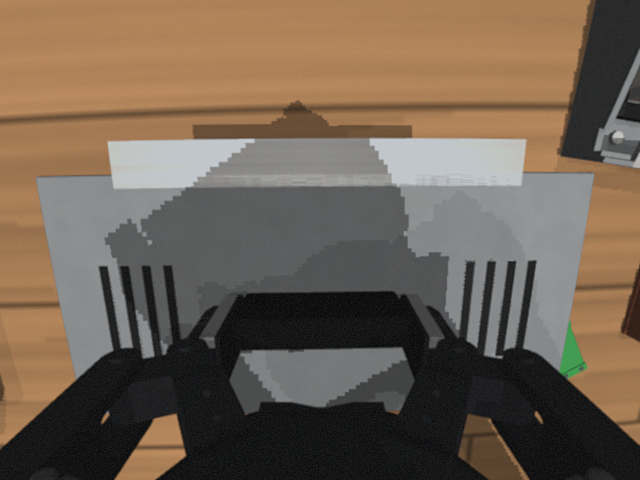

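Run:
```python
from h import *
go([.7154,-.0022,.165],-97.9)
```

```text
t 38.85 tcp [476.5 359.  163. ] yaw -91.3 j6 2.15 w 68.2 F [-0.9  0.2 -4. ]
  shift [ 355.5 -246.4   19.4] roll 6.593898857526057
```

```bash
python3 -m crank '[[25,-17,2,1,60],[60,-42,4,2,60],[95,-66,6,3,60],[130,-90,8,4,60],[165,-114,9,5,60]]' 100
python3 - <<'E'
from h import *
go([.7154,-.0022,.165],-97.9)
E
```

```text
time_s: 39.35
eef_pos: [0.5864, 0.1896, 0.1611]
tcp_rot: [-2.087, 2.33, -0.078]
contact_force: [-0.5, 0.1, -3.6]
grip_width: 0.0676
t 39.35 tcp [586.4 189.6 161.1] yaw -96.3 j6 1.9 w 67.6 F [-0.5  0.1 -3.6]
  shift [ 176.4 -149.2    7.2] roll 1.5667965862956237
```

```bash
python3 -m crank '[[30,-26,2,0.5,60],[68,-58,4,1,60],[106,-90,6,1.5,60],[144,-122,7,1.5,60],[176,-149,7,1.5,60]]' 100
python3 -m crank '[[0,0,0,0,60],[0,0,0,0,60]]' 100
python3 - <<'E'
from h import *
go([.7154,-.0022,.165],-97.9)
print(R.from_rotvec(env.get_state()["tcp_rot"]).as_matrix()[:,2])
c=cap("scene","s23.png")
c=cap("wrist","w23.png")
E
```

```text
time_s: 39.85
eef_pos: [0.715, -0.0043, 0.162]
tcp_rot: [-2.057, 2.361, -0.074]
contact_force: [1.4, 0.5, -2.7]
grip_width: 0.0675
time_s: 40.05
eef_pos: [0.7139, -0.0055, 0.1585]
tcp_rot: [-2.056, 2.366, -0.067]
contact_force: [-0.1, -0.1, -3.3]
grip_width: 0.0673
t 40.05 tcp [713.9  -5.5 158.5] yaw -98.0 j6 1.61 w 67.3 F [-0.1 -0.1 -3.3]
  shift [-3.3 -1.3 -6.5] roll -0.1246408066551794
[ 0.03307094 -0.02810054 -0.99905789]
```

View pics/s23.png

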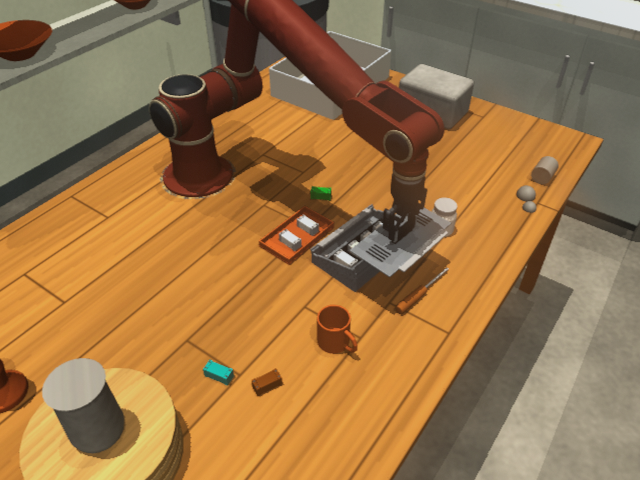

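View pics/w23.png

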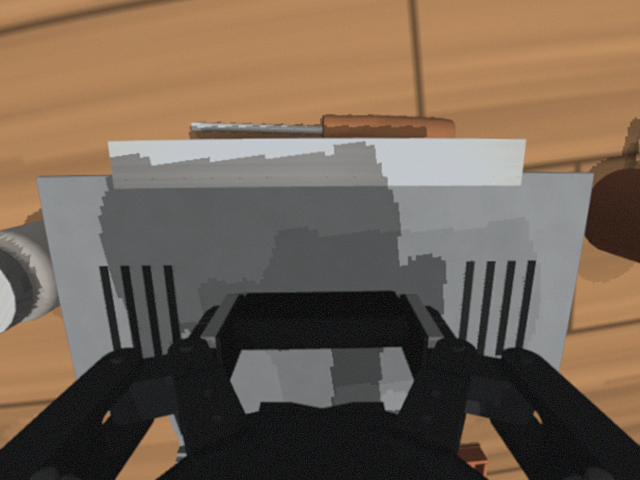

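```bash
python3 -m crank '[[-3,-1.3,20,0,60],[-3,-1.3,40,0,60],[-3,-1.3,48,0,60],[-3,-1.3,48,0,60]]' 60
python3 - <<'E'
from h import *
go([.7154,-.0022,.088],-97.9)
E
```

```text
time_s: 40.55
eef_pos: [0.7148, -0.0007, 0.1079]
tcp_rot: [-2.063, 2.364, -0.062]
contact_force: [0.1, -1.0, -4.8]
grip_width: 0.0672
t 40.55 tcp [ 7.148e+02 -7.000e-01  1.079e+02] yaw -97.8 j6 1.62 w 67.2 F [ 0.1 -1.  -4.8]
  shift [ 0.9 -0.2 19.9] roll 0.10928278526188251
```

```bash
python3 -m crank '[[0,0,5,0,60],[0,0,10,0,60],[0,0,10,0,60]]' 40
python3 - <<'E'
from h import *
go([.7154,-.0022,.088],-97.9)
c=cap("wrist","w24.png")
E
```

```text
time_s: 40.85
eef_pos: [0.7167, -0.0006, 0.1031]
tcp_rot: [-2.063, 2.361, -0.066]
contact_force: [-4.4, 2.4, 10.1]
grip_width: 0.0677
t 40.85 tcp [ 7.167e+02 -6.000e-01  1.031e+02] yaw -97.7 j6 1.62 w 67.7 F [-4.4  2.4 10.1]
  shift [ 1.5  1.6 15.1] roll 0.16562623838362356
```

View pics/w24.png

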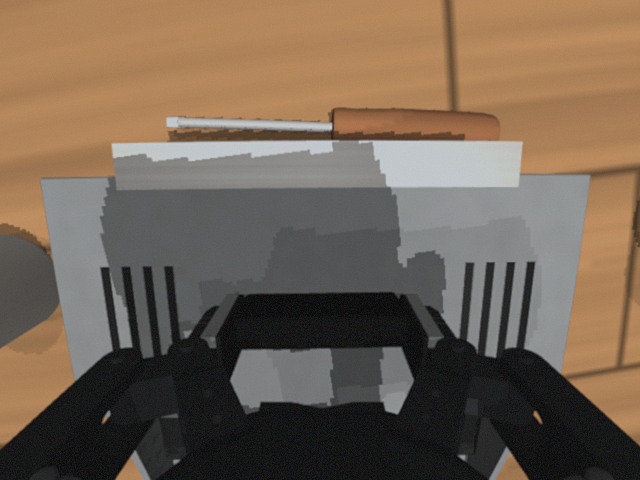

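```bash
python3 -m crank '[[0,0,5,0,60],[0,0,8,0,60],[0,0,12,0,60],[0,0,12,0,60]]' 20
python3 - <<'E'
from h import *
go([.7154,-.0022,.088],-97.9)
c=cap("wrist","w25.png")
E
```

```text
time_s: 41.3
eef_pos: [0.721, -0.001, 0.0981]
tcp_rot: [-2.057, 2.356, -0.076]
contact_force: [-0.4, 0.4, 10.6]
grip_width: 0.0673
t 41.3 tcp [721.   -1.   98.1] yaw -97.8 j6 1.62 w 67.3 F [-0.4  0.4 10.6]
  shift [1.8 5.9 9.9] roll 0.1101903133225477
```

View pics/w25.png

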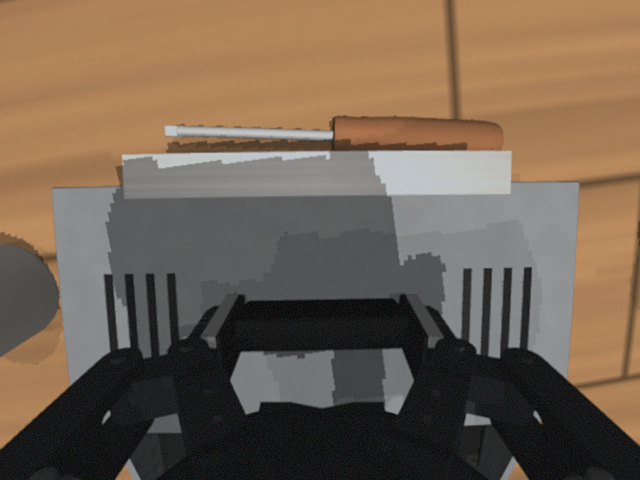

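```bash
cat >> h.py <<'E'
from scipy.optimize import least_squares
def coverfit(c,s,lipL,lipR,pL,pR,ribL=None,ribR=None,sgn=1):
    """left/right as in wrist image; lip up in image. returns cover R,t world; prints seat-like data"""
    T=R.from_rotvec(s["tcp_rot"]); p=s["eef_pos"]
    # wrist image up = tool -y ; image right = tool x. lip toward -y_tool: cover x=+y_tool ; cover z=-z_tool ; cover y = z x x
    B=np.array([[0,1,0],[0,0,0],[0,0,0]],float)
    cx=np.array([0,1,0.]); cz=np.array([0,0,-1.]); cy=np.cross(cz,cx)
    B=np.stack([cx,cy,cz],1)
    side=1 if cy[0]>0 else -1   # image right = +cy if side>0
    def pose(q):
        Rc=T*R.from_matrix(B)*R.from_rotvec([q[3],q[4],q[5]])
        t=p+T.apply(np.array(q[:3])/1000)
        return Rc,t
    yl=-side;yr=side
    pts=[(-.075,yl*.09,.004),(-.075,yr*.09,.004),(-.061,yl*.125,.004),(-.061,yr*.125,.004)]
    obs=np.array([lipL,lipR,pL,pR],float)
    def f(q):
        Rc,t=pose(q)
        r=[(proj(c,Rc.apply(pts)+t)-obs).ravel()]
        if ribL is not None:
            # ends of the visible far top edge lines: only row
            a=proj(c,Rc.apply([(-.007,yl*.02,.034),(-.007,yr*.02,.034)])+t)
            sl=(a[1,1]-a[0,1])/(a[1,0]-a[0,0])
            for o in (ribL,ribR): r.append([(a[0,1]+sl*(o[0]-a[0,0])-o[1])])
        # weak priors: centre under TCP, rotation
        r.append([(q[0])/3,(q[1])/3,(q[2]-25)/4,q[3]*15,q[5]*15])
        return np.concatenate(r)
    q=least_squares(f,[0,0,25,0,-.1,0]).x
    Rc,t=pose(q); M=Rc.as_matrix()
    print("fit tool shift",np.round(q[:3],1),"rot deg",np.round(np.degrees(q[3:]),1),"res",np.round(f(q)[:10],1))
    print("cover origin",np.round(t*1000,1),"x-axis elev",round(float(np.degrees(np.arcsin(M[2,0]))),1),"y-axis elev",round(float(np.degrees(np.arcsin(M[2,1]))),1),"yaw(x)",round(float(np.degrees(np.arctan2(M[1,0],M[0,0]))),1),"lip",np.round((Rc.apply([-.075,0,.002])+t)*1000,1))
    return Rc,t,q
E
python3 - <<'E'
from h import *
c=cap("wrist"); s=env.get_state()
coverfit(c,s,(122,154),(511,151),(52,188),(578,182),(243,301),(407,298))
coverfit(c,s,(122,154),(511,151),(52,188),(578,182))
E
```

```text
fit tool shift [-0.2  2.1 10.8] rot deg [ -1.3 -25.6   0.8] res [ 3.9  1.1 -4.   0.6 -2.  -2.6  2.  -2.3  1.1  1.1]
cover origin [719.4  -0.8  87.3] x-axis elev 23.0 y-axis elev -0.1 yaw(x) 172.8 lip [788.7  -9.5  59.9]
fit tool shift [-0.5  7.1 28.3] rot deg [-1.4 -9.3  0.6] res [ 0.4  0.7 -0.4  0.3 -0.5 -0.8  0.4 -0.5 -0.2  2.4]
cover origin [ 7.152e+02 -3.000e-01  6.960e+01] x-axis elev 6.7 y-axis elev -0.2 yaw(x) 172.8 lip [789.3  -9.7  62.8]
```

```bash
sed -i 's/(-.007,yl\*.02,.034),(-.007,yr\*.02,.034)/(-.007,yl*.02,.004),(-.007,yr*.02,.004)/' h.py
python3 - <<'E'
from h import *
c=cap("wrist","w25b.png",(220,280,430,360),3.6); s=env.get_state()
coverfit(c,s,(122,154),(511,151),(52,188),(578,182),(243,300),(407,297))
E
```

```text
fit tool shift [-0.4  6.9 25.5] rot deg [ -1.4 -11.7   0.7] res [ 0.8  1.  -0.7  0.6 -0.9 -0.6  0.9 -0.4 -0.5 -0.4]
cover origin [ 7.154e+02 -3.000e-01  7.240e+01] x-axis elev 9.1 y-axis elev -0.2 yaw(x) 172.8 lip [789.1  -9.6  62.5]
```

View pics/w25b.png

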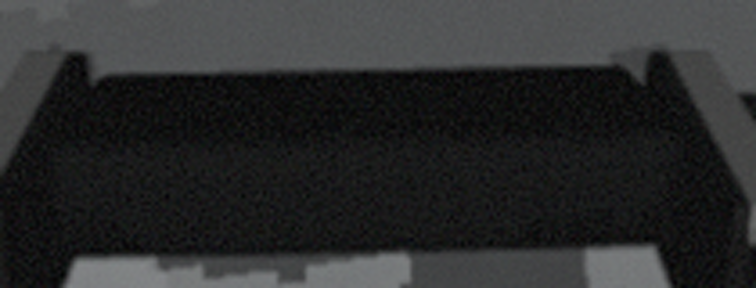

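```bash
python3 -m crank '[[1,4,6,0,60],[1,7,12,0,60],[1,7,17,0,60],[1,7,20,0,60],[1,7,20,0,60]]' 20
python3 - <<'E'
from h import *
go([.7154,-.0022,.088],-97.9)
c=cap("wrist","w26.png")
c=cap("scene","s26.png",(300,150,500,300),3.6)
E
```

```text
time_s: 41.95
eef_pos: [0.724, -0.0019, 0.0888]
tcp_rot: [-2.044, 2.342, -0.102]
contact_force: [10.6, -0.3, 12.4]
grip_width: 0.0674
t 41.95 tcp [724.   -1.9  88.8] yaw -97.8 j6 1.62 w 67.4 F [10.6 -0.3 12.4]
  shift [1.5 8.5 0.2] roll 0.08904898208010081
```

View pics/w26.png

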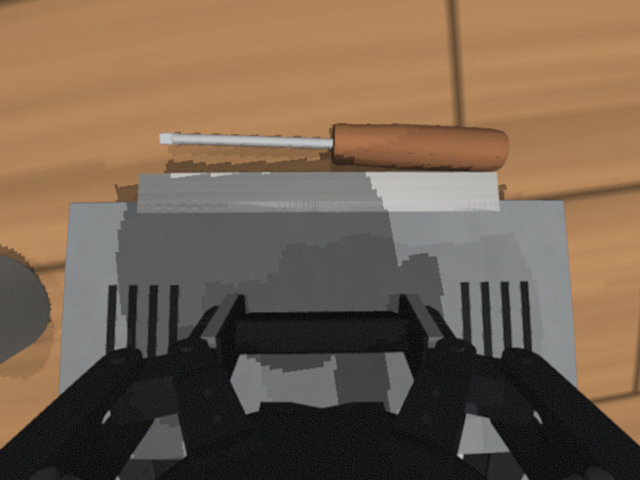

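View pics/s26.png

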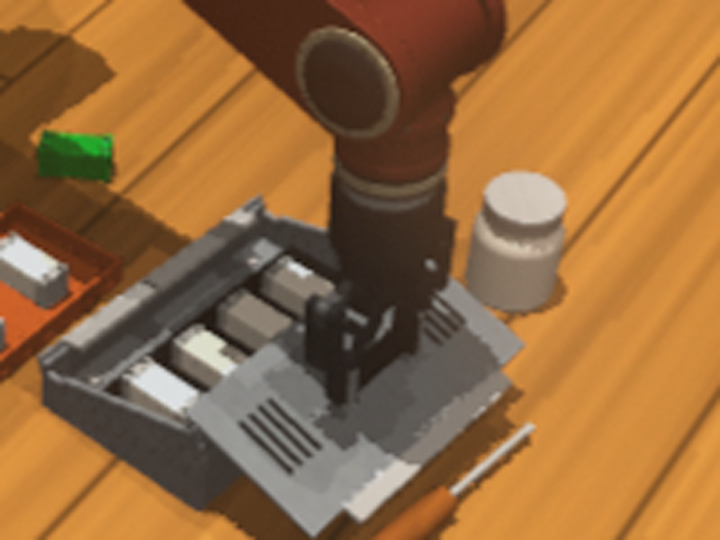

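Run:
```python
from h import *
c=cap("wrist","w26b.png",(50,160,590,360),1.48); s=env.get_state()
coverfit(c,s,(138,174),(498,172),(70,204),(565,201),(240,314),(405,312))
print(R.from_rotvec(s["tcp_rot"]).as_matrix()[:,2])
```

```text
fit tool shift [-0.6 13.9 22.5] rot deg [ -0.7 -22.4   0.4] res [ 0.7  0.9 -0.6  1.  -1.  -0.6  0.8 -0.8 -0.8 -0.4]
cover origin [711.8  -0.   65.5] x-axis elev 18.4 y-axis elev 0.4 yaw(x) 172.4 lip [783.   -9.5  43.7]
[ 0.06647819 -0.02892804 -0.99736845]
```

View pics/w26b.png

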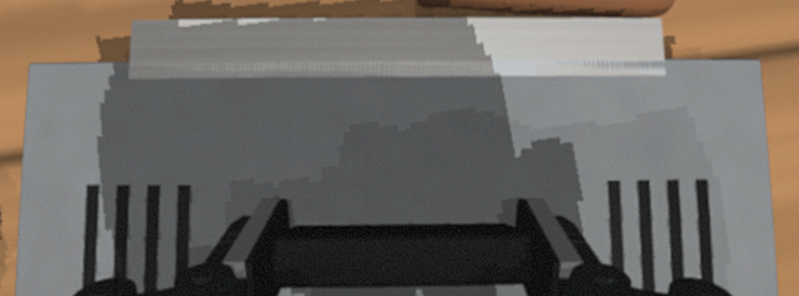

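```bash
python3 -m crank '[[0,2,5,0,60],[0,4,10,0,60],[0,4,12,0,60],[0,4,12,0,60]]' 20
python3 - <<'E'
from h import *
go([.7154,-.0022,.080],-97.9)
c=cap("wrist","w27.png")
E
```

```text
time_s: 42.5
eef_pos: [0.7276, -0.0022, 0.0859]
tcp_rot: [-2.036, 2.332, -0.12]
contact_force: [4.9, 0.2, 15.5]
grip_width: 0.0673
t 42.5 tcp [727.6  -2.2  85.9] yaw -97.8 j6 1.62 w 67.3 F [ 4.9  0.2 15.5]
  shift [ 1.6 12.5  4.8] roll 0.09769712351511828
```

View pics/w27.png

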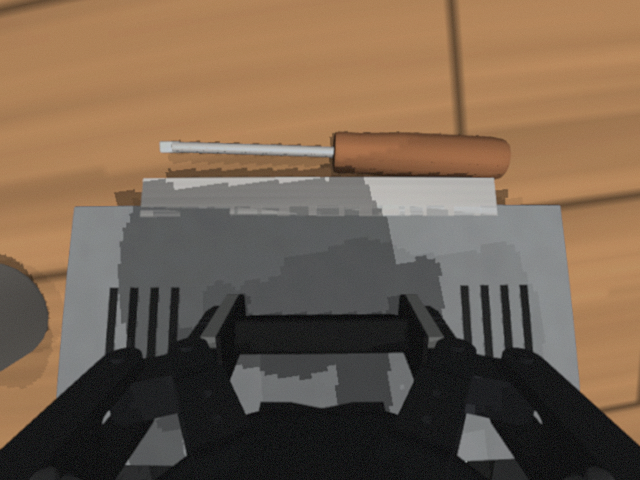

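Run:
```python
from h import *
c=cap("wrist"); s=env.get_state()
coverfit(c,s,(142,179),(496,178),(74,207),(561,206),(240,316),(405,314))
print(R.from_rotvec(s["tcp_rot"]).as_matrix()[:,2])
```

```text
fit tool shift [ 0.1 15.9 23.3] rot deg [ -1.2 -23.9   0.3] res [ 1.  -0.1 -1.   0.4 -0.8 -0.4  0.9 -0.9 -0.2  0.2]
cover origin [713.8  -0.8  61.3] x-axis elev 18.9 y-axis elev -0.2 yaw(x) 172.4 lip [784.8 -10.3  38.9]
[ 0.08350707 -0.03008451 -0.99605296]
```

```bash
python3 -m crank '[[0,0,0,0,60],[0,0,0,0,60],[0,0,0,0,60]]' 100
python3 -m crank '[[0,-2,-15,0,60],[0,-4,-40,0,60],[0,-6,-70,0,60],[0,-7,-90,0,60],[0,-7,-90,0,60]]' 100
python3 - <<'E'
from h import *
go([.6,.0,.19],82)
c=cap("wrist","w28.png")
print(R.from_rotvec(env.get_state()["tcp_rot"]).as_matrix()[:,2])
E
```

```text
time_s: 42.9
eef_pos: [0.7289, -0.0022, 0.0871]
tcp_rot: [-2.034, 2.33, -0.124]
contact_force: [3.6, 0.7, 3.9]
grip_width: 0.0677
time_s: 43.4
eef_pos: [0.729, -0.0004, 0.1809]
tcp_rot: [-2.032, 2.328, -0.129]
contact_force: [0.2, -1.0, -2.2]
grip_width: 0.0677
t 43.4 tcp [ 7.290e+02 -4.000e-01  1.809e+02] yaw -97.8 j6 1.62 w 67.7 F [ 0.2 -1.  -2.2]
  shift [ 17.3 126.5 -20.9] roll 0.1963014022115317
[ 0.08817927 -0.03033647 -0.99564256]
```

View pics/w28.png

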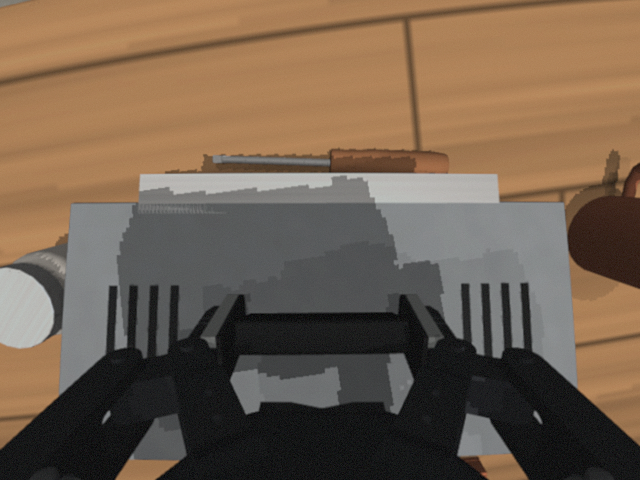

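```bash
python3 -m crank '[[0,15,-10,-8.5,60],[5,40,-21,-17,60],[10,70,-21,-25.5,60],[15,100,-21,-34,60],[17,126,-21,-42.5,60]]' 100
python3 -m crank '[[0,0,0,-8.5,60],[0,0,0,-17,60],[0,0,0,-25.5,60],[0,0,0,-34,60],[0,0,0,-42.5,60]]' 100
python3 -m crank '[[0,0,0,-8.5,60],[0,0,0,-17,60],[0,0,0,-25.5,60],[0,0,0,-34,60],[0,0,0,-42.5,60]]' 100
python3 -m crank '[[0,0,0,-8.5,60],[0,0,0,-17,60],[0,0,0,-25.5,60],[0,0,0,-34,60],[0,0,0,-42.5,60]]' 100
python3 - <<'E'
from h import *
go([.6,.0,.19],82.1)
print(R.from_rotvec(env.get_state()["tcp_rot"]).as_matrix()[:,2])
c=cap("wrist","w29.png")
E
```

```text
time_s: 43.95
eef_pos: [0.596, 0.0004, 0.1839]
tcp_rot: [-2.775, 1.442, -0.135]
contact_force: [0.7, 0.1, -3.0]
grip_width: 0.0673
time_s: 44.45
eef_pos: [0.5939, 0.0006, 0.1803]
tcp_rot: [3.101, -0.328, 0.122]
contact_force: [-0.1, 1.1, -3.7]
grip_width: 0.0675
time_s: 44.95
eef_pos: [0.5918, 0.0008, 0.1767]
tcp_rot: [2.984, 0.821, 0.092]
contact_force: [0.0, -0.2, -3.8]
grip_width: 0.0676
time_s: 45.45
eef_pos: [0.5898, 0.001, 0.1732]
tcp_rot: [2.467, 1.847, 0.052]
contact_force: [-0.9, 0.4, -3.8]
grip_width: 0.0676
t 45.45 tcp [589.8   1.  173.2] yaw 73.6 j6 -1.4 w 67.6 F [-0.9  0.4 -3.8]
  shift [  1.8  11.2 -16.1] roll -8.480406909354869
[ 0.06284772 -0.02757161 -0.99764221]
```

View pics/w29.png

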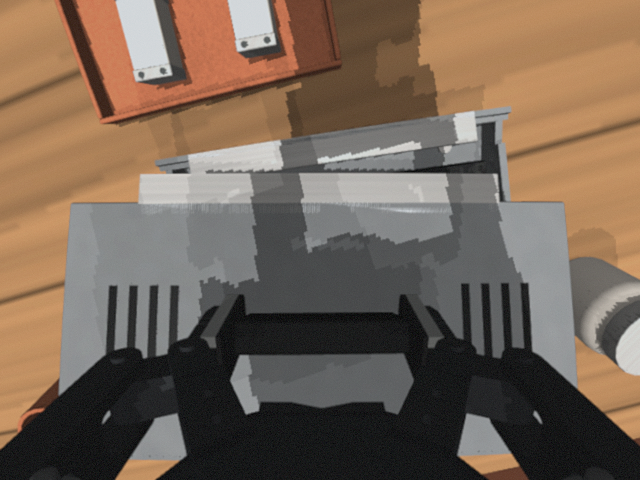

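```bash
python3 -m crank '[[2,14,-8,-5,60],[2,20,-16,-8.5,60],[2,20,-16,-8.5,60],[2,20,-16,-8.5,60]]' 100
python3 - <<'E'
from h import *
go([.6,.0,.19],82.1)
c=cap("wrist","w30.png")
s=env.get_state()
np.save("c30.npy",dict(c={k:c[k] for k in c if k!="color"},s=s),allow_pickle=True)
print(R.from_rotvec(s["tcp_rot"]).as_matrix()[:,2])
im=c["color"][90:220,50:590,::-1]; cv2.imwrite("pics/w30b.png",cv2.resize(im,None,fx=1.48,fy=3,interpolation=cv2.INTER_CUBIC))
E
```

```text
time_s: 45.9
eef_pos: [0.6075, -0.0021, 0.1887]
tcp_rot: [2.322, 2.026, 0.042]
contact_force: [0.1, 0.8, -4.5]
grip_width: 0.0675
t 45.9 tcp [607.5  -2.1 188.7] yaw 82.2 j6 -1.55 w 67.5 F [ 0.1  0.8 -4.5]
  shift [ 1.  -7.6 -1.8] roll 0.06689587094938076
[ 0.05965406 -0.02723557 -0.99784749]
```

View pics/w30.png

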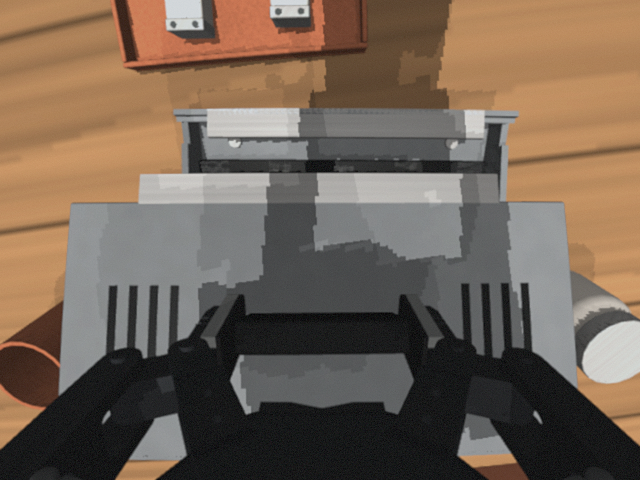

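View pics/w30b.png

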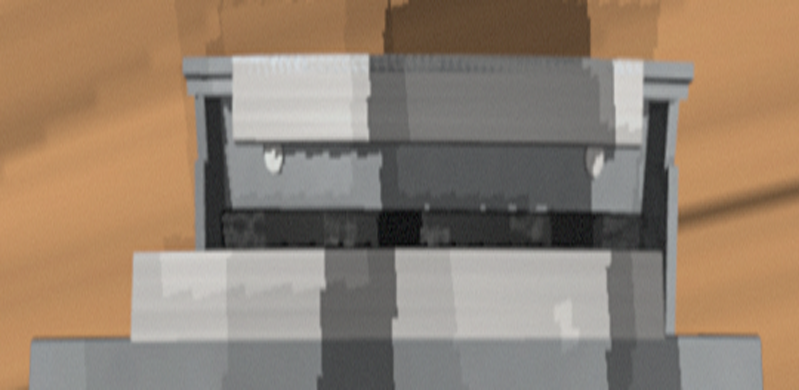

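Run:
```python
from h import *
d=np.load("c30.npy",allow_pickle=True).item(); c=d["c"]; s=d["s"]
L=unp(c,(208.1,137),.0526); Rr=unp(c,(483.1,138.7),.0526)
print("inner",L*1000,Rr*1000,np.linalg.norm(L-Rr)*1000, np.degrees(np.arctan2(-(Rr-L)[0],(Rr-L)[1])))
L2=unp(c,(206.8,109),.0474); R2=unp(c,(484.5,110),.0474)
print("outer",L2*1000,R2*1000,np.linalg.norm(L2-R2)*1000)
yaw=np.radians(-7.9); bx=np.array([np.cos(yaw),np.sin(yaw),0]); 
m=(L+Rr)/2; print("ledge mid",m*1000,"outer mid",(L2+R2)*500)
O=m-bx*(-.0654); O[2]=0; print("box origin",O*1000)
coverfit(c,s,(140.5,174),(498,174),(72.3,202.7),(561.5,202),(240,314),(405,312.5))
```

```text
inner [526.90395517 -76.70381356  52.6       ] [554.40086443 120.4437436   52.6       ] 199.05586983484383 -7.9400360197036495
outer [507.65386742 -74.77681605  47.4       ] [534.9694146 123.4578619  47.4      ] 200.1077876018113
ledge mid [540.6524098   21.86996502  52.6       ] outer mid [521.31164101  24.34052293  47.4       ]
box origin [605.4317287   12.88109171   0.        ]
fit tool shift [ 0.8 12.3 23.6] rot deg [ -1.6 -22.7   0.2] res [ 1.   0.7 -1.3  1.  -1.4  0.1  1.7  0.1 -1.1 -1.3]
cover origin [621.   -3.5 165.8] x-axis elev 26.3 y-axis elev -2.7 yaw(x) -6.7 lip [553.4   4.5 134.4]
```

Run:
```python
from h import *
go([.6005,.0134,.1157],81.0)
```

```text
t 45.95 tcp [607.3  -2.  188.6] yaw 82.2 j6 -1.55 w 67.5 F [ 0.3  0.2 -3.9]
  shift [ 15.7 -13.4  71.9] roll 1.199287841645912
```

```bash
python3 -m crank '[[8,-7,10,0.6,60],[15.7,-13.4,25,1.2,60],[15.7,-13.4,45,1.2,60],[15.7,-13.4,55,1.2,60],[15.7,-13.4,55,1.2,60]]' 120
python3 - <<'E'
from h import *
go([.6005,.0134,.1157],81.0)
c=cap("wrist","w31.png")
s=env.get_state()
np.save("c31.npy",dict(c={k:c[k] for k in c if k!="color"},s=s),allow_pickle=True)
print(R.from_rotvec(s["tcp_rot"]).as_matrix()[:,2])
im=c["color"][90:220,50:590,::-1]; cv2.imwrite("pics/w31b.png",cv2.resize(im,None,fx=1.48,fy=3,interpolation=cv2.INTER_CUBIC))
E
```

```text
time_s: 46.45
eef_pos: [0.597, 0.0145, 0.1289]
tcp_rot: [2.346, 2.005, 0.036]
contact_force: [-0.5, 0.5, -3.9]
grip_width: 0.0673
t 46.45 tcp [597.   14.5 128.9] yaw 81.0 j6 -1.5 w 67.3 F [-0.5  0.5 -3.9]
  shift [-0.3  2.9 13.4] roll 0.008502100135189039
[ 0.05636581 -0.0268556  -0.99804893]
```

View pics/w31.png

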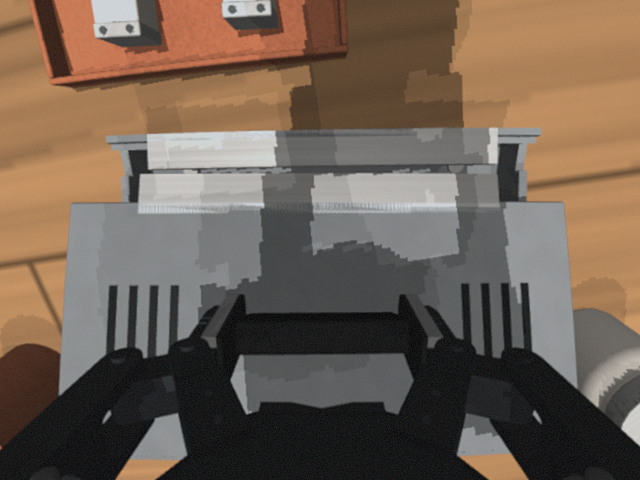

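View pics/w31b.png

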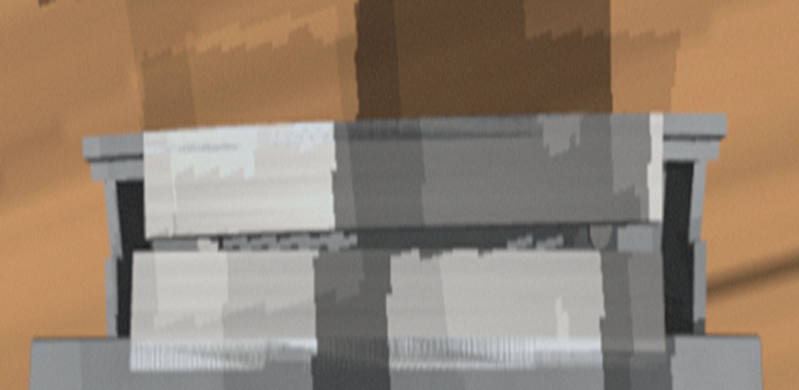

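```bash
cat >> h.py <<'E'
def seatfit(c,Li,Ri):
    """ledge inner top corners px (image left = world -y at yaw 82) -> seat frame"""
    L=unp(c,Li,.0526); Rr=unp(c,Ri,.0526); d=Rr-L
    yaw=np.arctan2(-d[0],d[1]); m=(L+Rr)/2
    print("ledge",np.round(L*1000,1),np.round(Rr*1000,1),"len",round(np.linalg.norm(d)*1000,1),"yaw",round(np.degrees(yaw),2))
    return m,yaw
def seatframe(O=(.6054,.0129),yaw=np.radians(-7.9)):
    bx=np.array([np.cos(yaw),np.sin(yaw),0]);by=np.array([-np.sin(yaw),np.cos(yaw),0]);bz=np.array([0,0,1.])
    a=np.radians(15); sx=np.cos(a)*bx+np.sin(a)*bz; sz=-np.sin(a)*bx+np.cos(a)*bz
    return np.array([O[0],O[1],0])-.062*bx+.04*bz, np.stack([sx,by,sz],1)
def inseat(Rc,t,**k):
    o,S=seatframe(**k)
    lip=S.T@(Rc.apply([-.075,0,.002])+t-o); M=S.T@Rc.as_matrix()
    print("SEAT lip",np.round(lip*1000,1),"tilt",round(float(np.degrees(np.arcsin(M[2,0]))),1),"yroll",round(float(np.degrees(np.arcsin(M[2,1]))),1),"yaw",round(float(np.degrees(np.arctan2(M[1,0],M[0,0]))),1))
    for y in (-.125,.125):
        print("  plate corner",y,np.round(1000*(S.T@(Rc.apply([-.061,y,0])+t-o)),1))
E
python3 - <<'E'
from h import *
d=np.load("c31.npy",allow_pickle=True).item(); c=d["c"]; s=d["s"]
m,yaw=seatfit(c,(149.3,169.7),(497.3,163)); print(m)
Rc,t,q=coverfit(c,s,(140.5,174),(498,174),(72.3,202.7),(561.5,202),(240,314),(405,312.5))
inseat(Rc,t)
E
```

```text
ledge [527.  -76.8  52.6] [553.8 120.9  52.6] len 199.5 yaw -7.71
[0.54040505 0.02205947 0.0526    ]
fit tool shift [ 0.9 10.7 25.3] rot deg [ -1.6 -22.7   0.2] res [ 1.   0.7 -1.3  1.  -1.5  0.1  1.7  0.  -1.1 -1.3]
cover origin [610.3  12.8 106.1] x-axis elev 26.1 y-axis elev -2.6 yaw(x) -7.9 lip [542.7  22.3  74.9]
SEAT lip [ 7.7  0.7 34.1] tilt 11.1 yroll -2.9 yaw -0.0
  plate corner -0.125 [  20.6 -124.2   41.1]
  plate corner 0.125 [ 23.1 125.4  28.6]
```

Run:
```python
from h import *
go([.6024,.0130,.1035],81.0)
```

```text
t 46.5 tcp [598.2  14.3 130.7] yaw 81.0 j6 -1.5 w 67.2 F [ 0.9 -0.3 -3.1]
  shift [-0.1  2.7 27.4] roll 0.0028139972158953697
```

```bash
python3 -m crank '[[0,0.7,6,0,60],[0,1.4,13,0,60],[0,2,18,0,60],[0,2,20,0,60],[0,2,20,0,60]]' 120
python3 -m crank '[[0,0,0,0,60],[0,0,0,0,60]]' 120
python3 - <<'E'
from h import *
s=env.get_state()
c=cap("wrist","w32.png")
go([.6024,.0130,.1035],81.0)
np.save("c32.npy",dict(c={k:c[k] for k in c if k!="color"},s=s),allow_pickle=True)
print(R.from_rotvec(s["tcp_rot"]).as_matrix()[:,2])
im=c["color"][100:220,50:590,::-1]; cv2.imwrite("pics/w32b.png",cv2.resize(im,None,fx=1.48,fy=3,interpolation=cv2.INTER_CUBIC))
E
```

```text
time_s: 47.0
eef_pos: [0.6011, 0.0134, 0.1104]
tcp_rot: [2.345, 2.004, 0.038]
contact_force: [-0.7, 0.7, -3.6]
grip_width: 0.0673
time_s: 47.2
eef_pos: [0.6013, 0.0134, 0.1107]
tcp_rot: [2.345, 2.004, 0.039]
contact_force: [-0.1, 0.1, -3.8]
grip_width: 0.0678
t 47.25 tcp [601.3  13.3 110.8] yaw 81.0 j6 -1.5 w 67.4 F [ 0.6  0.2 -4.8]
  shift [-0.   0.7  7.3] roll -0.010541046924814168
[ 0.05613757 -0.02682382 -0.99806265]
```

View pics/w32b.png

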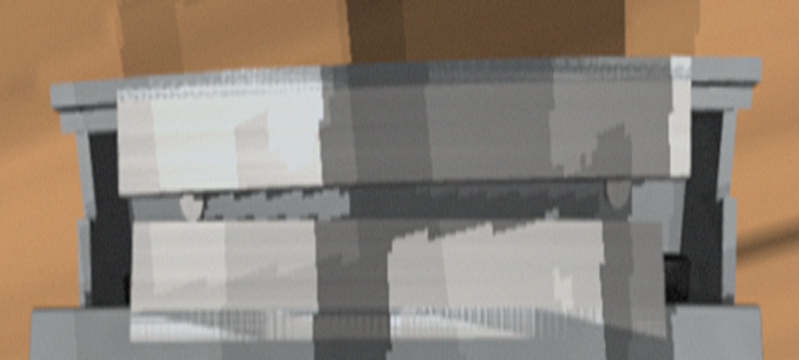

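Run:
```python
from h import *
d=np.load("c32.npy",allow_pickle=True).item(); c=d["c"]; s=d["s"]
m,yaw=seatfit(c,(130.4,165),(516.2,158.7)); print(m)
Rc,t,q=coverfit(c,s,(139.8,174),(497.6,174),(72.3,202.7),(561.5,202),(240,314),(405,312.5))
inseat(Rc,t)
```

```text
ledge [526.6 -77.4  52.6] [554.2 120.9  52.6] len 200.2 yaw -7.91
[0.540402   0.02173439 0.0526    ]
fit tool shift [ 0.2 12.2 23.8] rot deg [ -1.3 -22.5   0.2] res [ 1.2  0.8 -1.2  0.9 -1.6  0.1  1.7  0.1 -1.2 -1.2]
cover origin [614.7  11.   87.7] x-axis elev 25.9 y-axis elev -2.3 yaw(x) -8.0 lip [547.1  20.7  56.7]
SEAT lip [ 7.4 -0.3 15.3] tilt 10.9 yroll -2.6 yaw -0.1
  plate corner -0.125 [  20.2 -125.3   21.7]
  plate corner 0.125 [ 22.9 124.4  10.4]
```

Run:
```python
from h import *
cap("side","d32.png",(200,180,420,350),3.6)
d=np.load("c32.npy",allow_pickle=True).item(); c=d["c"]; s=d["s"]
coverfit(c,s,(139.8,174),(497.6,174),(72.3,202.7),(561.5,202))
```

```text
fit tool shift [ 0.1 12.9 26.9] rot deg [ -1.3 -20.    0.2] res [ 1.   0.  -1.1  0.1 -0.9 -0.4  1.  -0.4  0.   4.3]
cover origin [615.5  10.7  84.6] x-axis elev 23.4 y-axis elev -2.3 yaw(x) -8.2 lip [546.6  20.7  56.7]
```

View pics/d32.png

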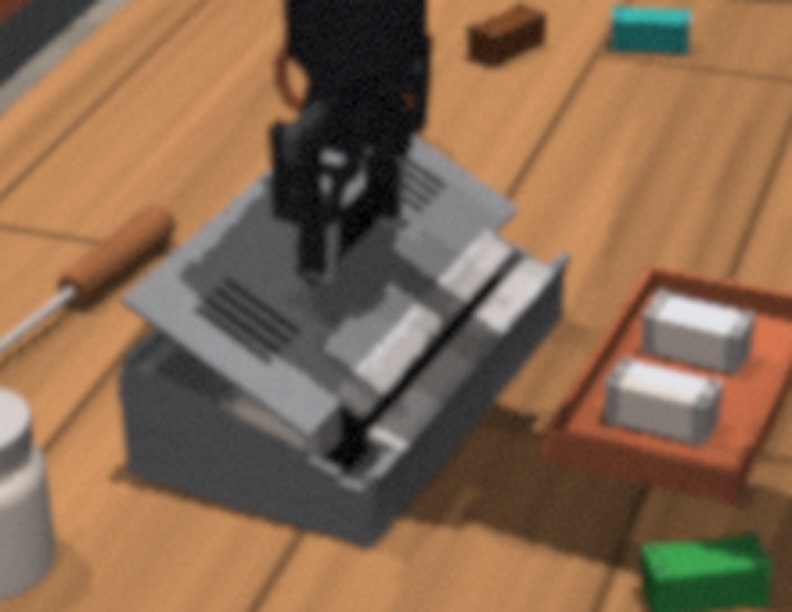

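Run:
```python
from h import *
c=cap("side")
f=lambda p:(p[0]/3.6+200,p[1]/3.6+180)
o,S=seatframe()
for n,p in [("front top",(342,405)),("back top",(123,298)),("front bot",(320,458)),("boxfront top corner",(383,487)),("box back top corner",(122,365))]:
    r=ray(c,f(p)); e=np.array(c["eye"]); yy=.1245
    k=(yy-S[:,1]@(e-o))/(S[:,1]@r); print(n,np.round(1000*(S.T@(e+k*r-o)),1))
```

```text
front top [ 10.3 124.5  45. ]
back top [141.1 124.5  40.6]
front bot [ 14.4 124.5   5.8]
boxfront top corner [-22.3 124.5   8.3]
box back top corner [134.6 124.5  -1.8]
```

```bash
python3 - <<'E'
from h import *
go([.6022,.0135,.0997],81.0)
E
python3 -m crank '[[0,0.2,3,0,60],[0,0.3,6,0,60],[0,0.4,9,0,60],[0,0.4,11,0,60],[0,0.4,11,0,60]]' 120
python3 - <<'E'
from h import *
s=env.get_state()
c=cap("wrist","w33.png")
go([.6022,.0135,.0997],81.0)
np.save("c33.npy",dict(c={k:c[k] for k in c if k!="color"},s=s),allow_pickle=True)
print(R.from_rotvec(s["tcp_rot"]).as_matrix()[:,2])
im=c["color"][90:220,50:590,::-1]; cv2.imwrite("pics/w33b.png",cv2.resize(im,None,fx=1.48,fy=3,interpolation=cv2.INTER_CUBIC))
cap("side","d33.png",(200,180,420,350),3.6)
E
```

```text
t 47.35 tcp [601.2  13.4 110.7] yaw 81.0 j6 -1.5 w 67.4 F [ 0.2  0.3 -4.4]
  shift [ 0.5  0.3 11. ] roll -0.009673219230947439
time_s: 47.85
eef_pos: [0.6019, 0.013, 0.099]
tcp_rot: [2.346, 2.004, 0.038]
contact_force: [0.2, 0.3, -3.9]
grip_width: 0.067
t 47.9 tcp [602.1  13.   99.4] yaw 81.0 j6 -1.5 w 67.4 F [-0.2 -0.  -3.4]
  shift [ 0.5  0.1 -0.3] roll -0.011304530690338765
[ 0.05493131 -0.0267281  -0.99813234]
```

View pics/w33b.png

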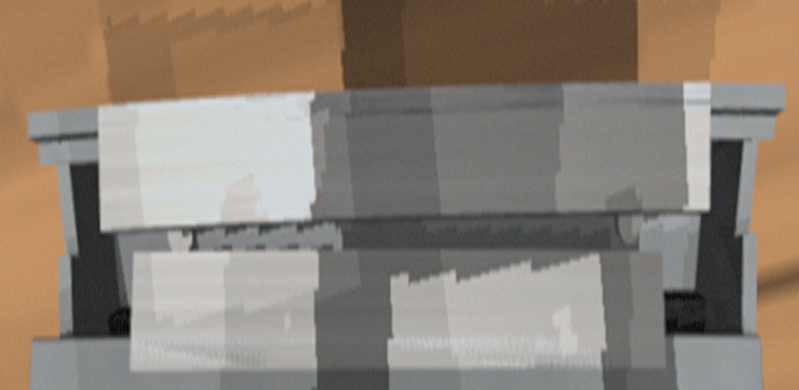

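View pics/d33.png

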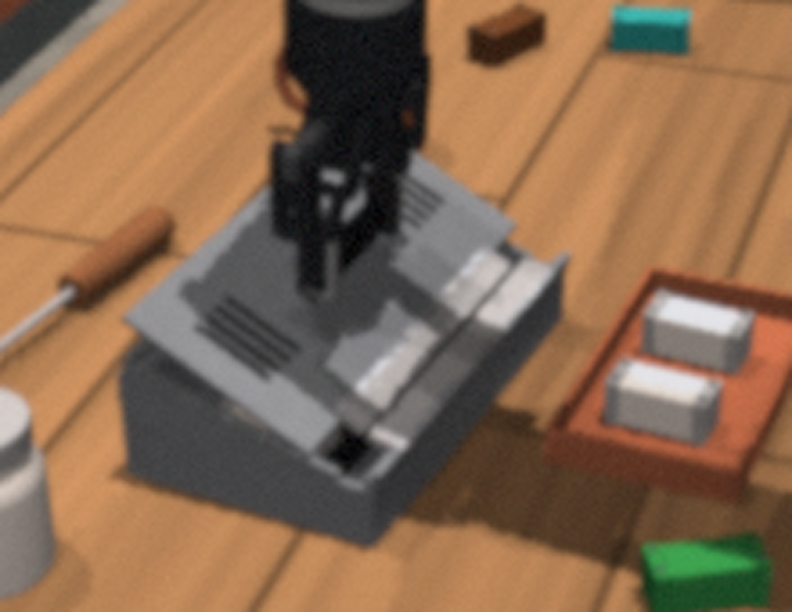

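```bash
python3 -m crank '[[0.5,0.1,1.5,0,60],[0.5,0.1,3,0,60],[0.5,0.1,3,0,60]]' 120
python3 -m crank '[[0,0,1.5,0,60],[0,0,3,0,60],[0,0,3,0,60]]' 120
python3 - <<'E'
from h import *
d=np.load("c33.npy",allow_pickle=True).item(); c=d["c"]; s=d["s"]
f=lambda p:(p[0]/1.48+50,p[1]/3+90)
m,yaw=seatfit(c,f((100,231)),f((710,210))); print(m)
Rc,t,q=coverfit(c,s,f((132,252)),f((662,251)),f((33,338)),f((757,336)),(240,314),(405,312.5))
inseat(Rc,t)
s=env.get_state();print(s["eef_pos"],s["contact_force"],R.from_rotvec(s["tcp_rot"]).as_matrix()[:,2])
E
```

```text
time_s: 48.25
eef_pos: [0.6033, 0.0133, 0.0978]
tcp_rot: [2.345, 2.003, 0.041]
contact_force: [-0.4, -1.2, 1.4]
grip_width: 0.0669
time_s: 48.55
eef_pos: [0.6043, 0.0131, 0.0966]
tcp_rot: [2.344, 2.003, 0.042]
contact_force: [-3.6, -2.1, 8.4]
grip_width: 0.0676
ledge [526.7 -77.6  52.6] [554.1 121.1  52.6] len 200.6 yaw -7.86
[0.54041972 0.02172822 0.0526    ]
fit tool shift [-0.2 12.3 23.9] rot deg [ -1.1 -22.3   0.2] res [ 1.3  0.8 -1.2  1.  -1.7  0.2  1.7 -0.  -1.4 -1.2]
cover origin [615.3  10.3  75.9] x-axis elev 25.7 y-axis elev -2.1 yaw(x) -8.1 lip [547.5  20.   45.2]
SEAT lip [ 4.9 -0.9  4.1] tilt 10.7 yroll -2.3 yaw -0.2
  plate corner -0.125 [  17.7 -126.     9.8]
  plate corner 0.125 [ 20.3 123.8  -0.4]
[0.6042637  0.01314625 0.09658939] [-3.6453618  -2.05728854  8.38908745] [ 0.0586652  -0.02627943 -0.99793175]
```

```bash
for i in 1 2 3; do python3 -m crank '[[0,0,2.5,0,60],[0,0,2.5,0,60]]' 120 | egrep "eef|contact|rot"; done
python3 - <<'E'
from h import *
s=env.get_state();print(s["eef_pos"],s["contact_force"],R.from_rotvec(s["tcp_rot"]).as_matrix()[:,2])
E
```

```text
eef_pos: [0.6048, 0.0131, 0.096]
tcp_rot: [2.343, 2.004, 0.043]
contact_force: [-4.8, -2.4, 10.0]
eef_pos: [0.6053, 0.013, 0.0957]
tcp_rot: [2.343, 2.006, 0.043]
contact_force: [-6.7, -2.8, 11.9]
eef_pos: [0.6056, 0.013, 0.0955]
tcp_rot: [2.342, 2.008, 0.043]
contact_force: [-7.2, -3.4, 12.5]
[0.60559729 0.0130084  0.09549184] [-7.18187966 -3.41223437 12.54804001] [ 0.05749883 -0.02435222 -0.99804852]
```

Run:
```python
from h import *
go([.5912,.0150,.0925],81.0)
```

```text
t 49.15 tcp [605.6  13.   95.5] yaw 81.2 j6 -1.5 w 67.2 F [-7.2 -3.4 12.5]
  shift [ -0.2 -14.7   2.1] roll 0.18953048769772352
```

```bash
python3 -m crank '[[0,-4,0,0.2,60],[0,-8,1,0.2,60],[0,-11,1.5,0.2,60],[0,-11,1.5,0.2,60]]' 120
python3 - <<'E'
from h import *
s=env.get_state()
c=cap("wrist","w34.png")
print(s["eef_pos"],s["contact_force"],R.from_rotvec(s["tcp_rot"]).as_matrix()[:,2])
im=c["color"][90:220,50:590,::-1]; cv2.imwrite("pics/w34b.png",cv2.resize(im,None,fx=1.48,fy=3,interpolation=cv2.INTER_CUBIC))
cap("side","d34.png",(200,180,420,350),3.6)
np.save("c34.npy",dict(c={k:c[k] for k in c if k!="color"},s=s),allow_pickle=True)
E
```

```text
time_s: 49.55
eef_pos: [0.5965, 0.015, 0.0951]
tcp_rot: [2.345, 2.001, 0.05]
contact_force: [0.8, -1.7, 4.5]
grip_width: 0.0674
[0.59645263 0.014989   0.09508612] [ 0.82077176 -1.71574542  4.51155141] [ 0.06245766 -0.02298941 -0.99778281]
```

View pics/w34b.png

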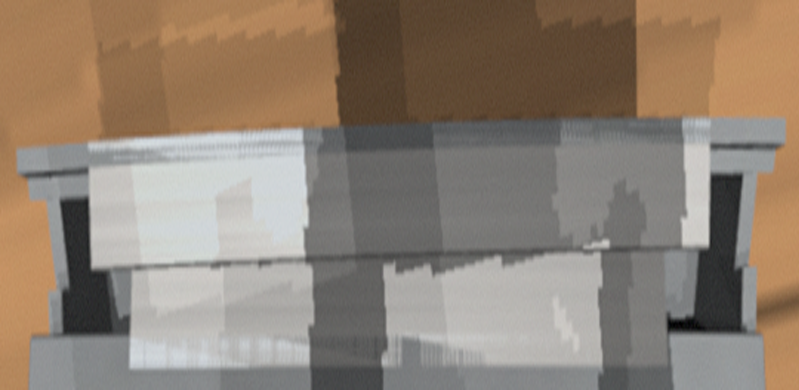

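View pics/d34.png

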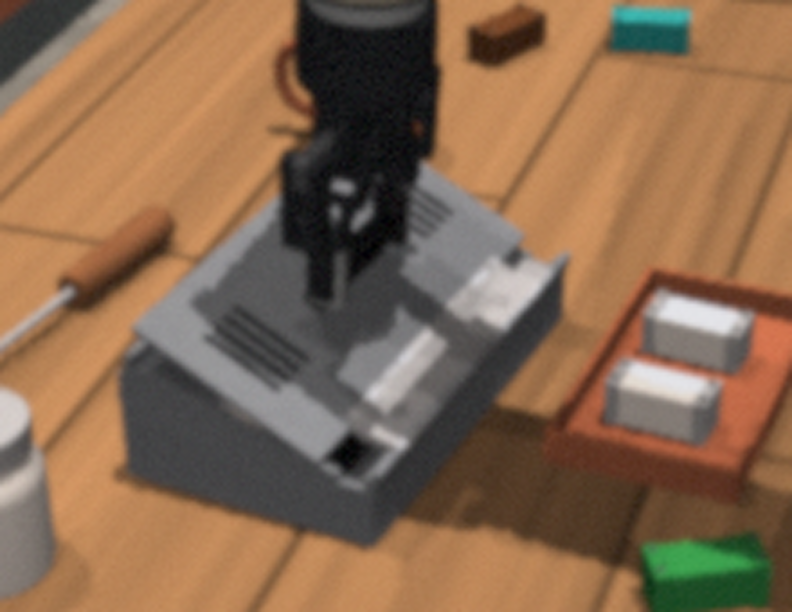

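```bash
python3 -m crank '[[0,-3,1,0,60],[0,-6,1.5,0,60],[0,-9,2,0,60],[0,-9,2,0,60]]' 120
python3 - <<'E'
from h import *
s=env.get_state()
c=cap("wrist","w35.png")
print(s["eef_pos"],s["contact_force"],R.from_rotvec(s["tcp_rot"]).as_matrix()[:,2])
im=c["color"][90:220,50:590,::-1]; cv2.imwrite("pics/w35b.png",cv2.resize(im,None,fx=1.48,fy=3,interpolation=cv2.INTER_CUBIC))
cap("side","d35.png",(200,180,420,350),3.6)
np.save("c35.npy",dict(c={k:c[k] for k in c if k!="color"},s=s),allow_pickle=True)
E
```

```text
time_s: 50.05
eef_pos: [0.5899, 0.0166, 0.094]
tcp_rot: [2.342, 1.999, 0.059]
contact_force: [6.1, -0.1, 2.4]
grip_width: 0.0677
[0.58991728 0.01663936 0.09400275] [ 6.08361609 -0.06658624  2.4445349 ] [ 0.06924366 -0.0219246  -0.99735883]
```

View pics/w35b.png

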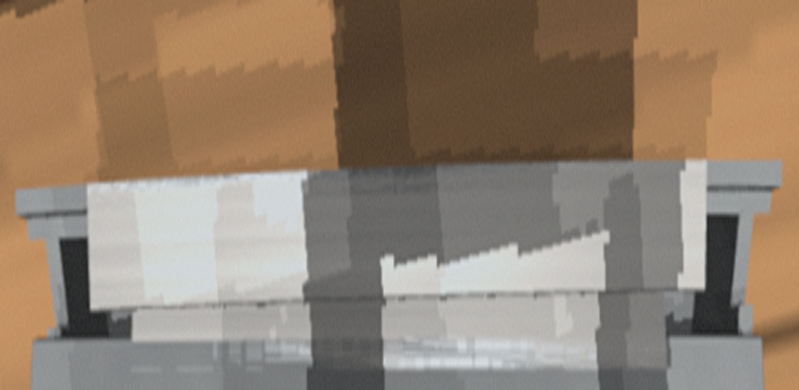

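View pics/d35.png

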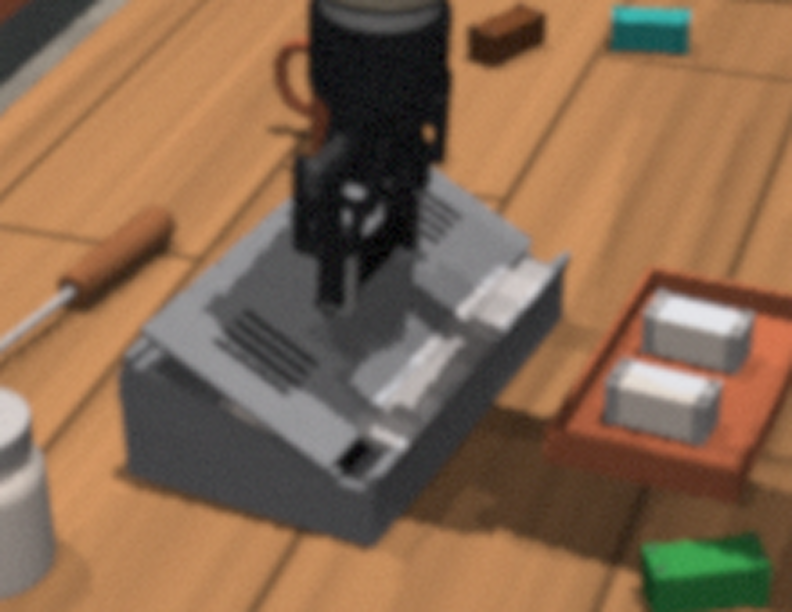

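```bash
python3 -m crank '[[0,-3,1,0,60],[0,-6,1.5,0,60],[0,-8,2,0,60],[0,-8,2,0,60]]' 120
python3 - <<'E'
from h import *
s=env.get_state()
c=cap("wrist","w36.png")
print(s["eef_pos"],s["contact_force"],R.from_rotvec(s["tcp_rot"]).as_matrix()[:,2])
im=c["color"][90:220,50:590,::-1]; cv2.imwrite("pics/w36b.png",cv2.resize(im,None,fx=1.48,fy=3,interpolation=cv2.INTER_CUBIC))
cap("side","d36.png",(200,180,420,350),3.6)
np.save("c36.npy",dict(c={k:c[k] for k in c if k!="color"},s=s),allow_pickle=True)
E
```

```text
time_s: 50.55
eef_pos: [0.5858, 0.0178, 0.0936]
tcp_rot: [2.336, 1.995, 0.072]
contact_force: [10.0, -3.1, 1.3]
grip_width: 0.0673
[0.58581129 0.01781209 0.09363193] [ 9.99428214 -3.14841788  1.27922448] [ 0.08004046 -0.02153292 -0.99655901]
```

View pics/w36b.png

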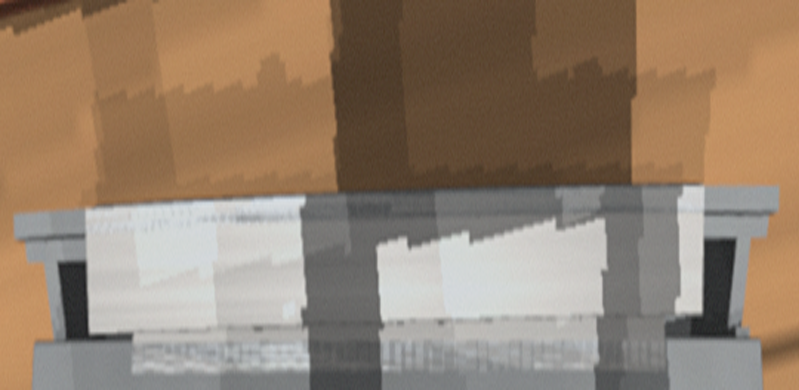

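View pics/d36.png

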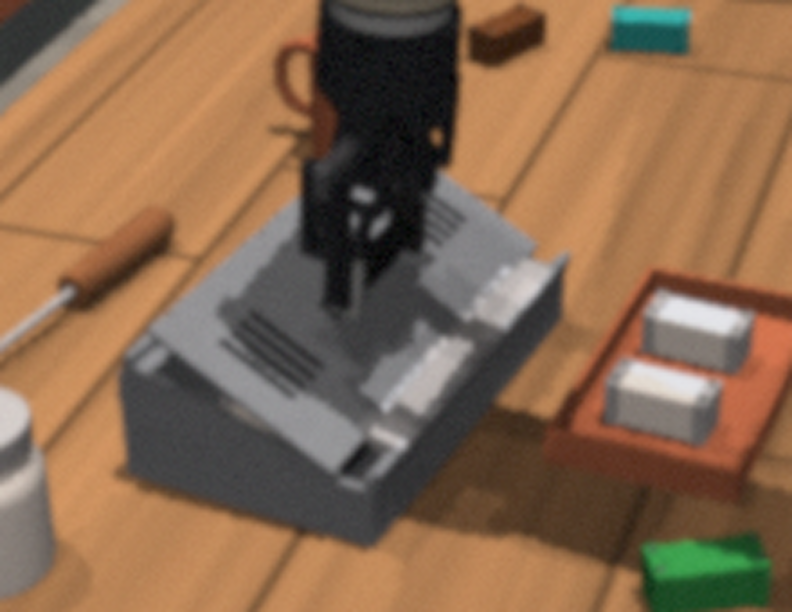

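Run:
```python
from h import *
s=env.get_state()
T=R.from_rotvec(s["tcp_rot"]);B=np.stack([[0,1,0],np.cross([0,0,-1.],[0,1.,0]),[0,0,-1]],1)
Rc=T*R.from_matrix(B)*R.from_rotvec(np.radians([-1.1,-22.4,.2])); t=s["eef_pos"]+T.apply([0,.0122,.0239])
inseat(Rc,t); print(s["time_s"])
```

```text
SEAT lip [-11.6   2.2   1.4] tilt 12.1 yroll -1.9 yaw -0.4
  plate corner -0.125 [   0.8 -122.8    6.5]
  plate corner 0.125 [  4.1 127.   -1.7]
50.65
```

Run:
```python
from h import *
go([.5956,.0165,.0806],81.1)
```

```text
t 50.65 tcp [585.8  17.8  93.6] yaw 81.0 j6 -1.5 w 67.3 F [ 9.4 -3.7  1.7]
  shift [ 0.3  8.8 13.7] roll -0.11487741335308499
```

```bash
python3 -m crank '[[0,1.5,3,0,60],[0,3,6,0,60],[0,5,9,0,60],[0.3,7,12,0,60],[0.3,8.8,14,0,60]]' 20
python3 - <<'E'
from h import *
s=env.get_state()
c=cap("wrist","w37.png")
print(s["eef_pos"],s["contact_force"],R.from_rotvec(s["tcp_rot"]).as_matrix()[:,2],s["grip_width"])
cap("side","d37.png",(200,180,420,350),3.6)
E
```

```text
time_s: 51.15
eef_pos: [0.595, 0.0165, 0.0817]
tcp_rot: [2.337, 1.998, 0.068]
contact_force: [-6.9, -1.2, 14.3]
grip_width: 0.0674
[0.59502655 0.01654096 0.08170074] [-6.85610555 -1.1716567  14.34737818] [ 0.07675259 -0.02153036 -0.99681768] 0.06738948869715797
```

View pics/w37.png

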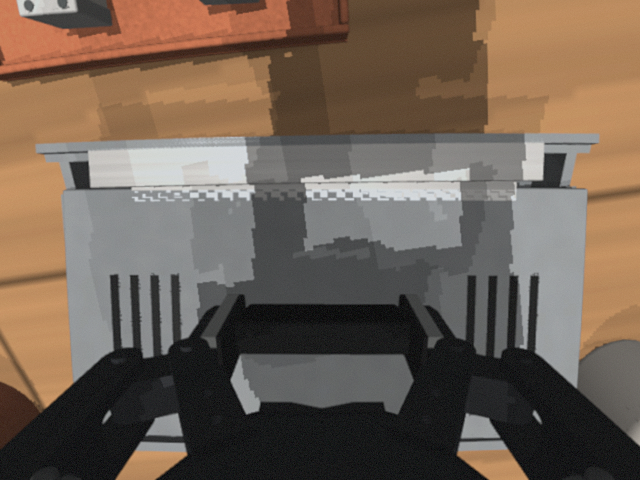

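View pics/d37.png

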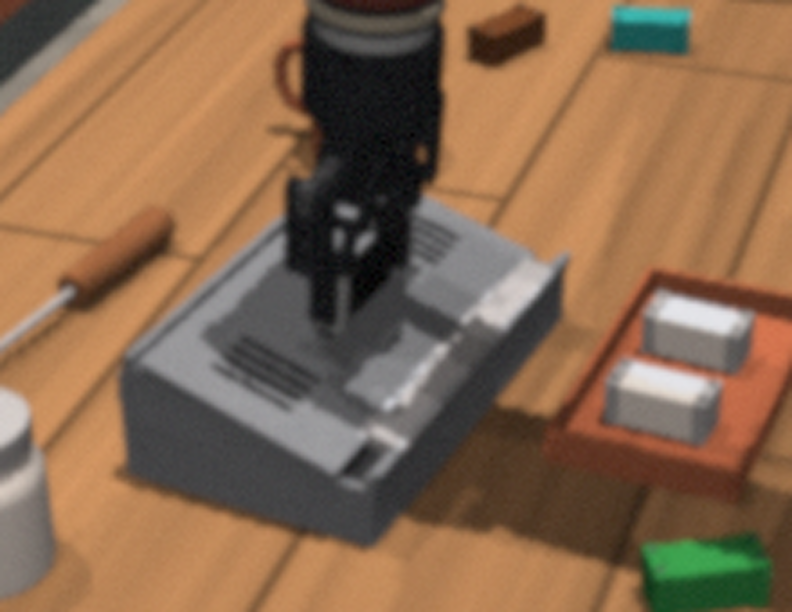

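```bash
python3 -m crank '[[0,0,0,0,72],[0,0,0,0,80],[0,0,0,0,80],[0,0,0,0,80]]' 20
python3 -m crank '[[0,0,-15,0,80],[0,0,-40,0,80],[0,0,-80,0,80],[0,0,-110,0,80],[0,0,-110,0,80]]' 20
python3 - <<'E'
from h import *
s=env.get_state()
c=cap("wrist","w38.png")
print(s["eef_pos"],s["contact_force"],R.from_rotvec(s["tcp_rot"]).as_matrix()[:,2],s["grip_width"])
cap("side","d38.png",(200,180,420,350),3.6)
cap("scene","s38.png",(290,170,440,300),4.6)
np.save("c38.npy",dict(c={k:c[k] for k in c if k!="color"},s=s),allow_pickle=True)
E
```

```text
time_s: 51.65
eef_pos: [0.5944, 0.0167, 0.0803]
tcp_rot: [2.339, 1.997, 0.067]
contact_force: [0.5, 1.2, -0.0]
grip_width: 0.0803
time_s: 52.15
eef_pos: [0.5892, 0.0189, 0.1976]
tcp_rot: [2.332, 1.992, 0.079]
contact_force: [0.7, -0.1, 0.3]
grip_width: 0.0802
[0.58917858 0.01888127 0.19761312] [ 0.71634383 -0.12787457  0.25512192] [ 0.08727452 -0.02271621 -0.99592526] 0.08017160112647705
```

View pics/w38.png

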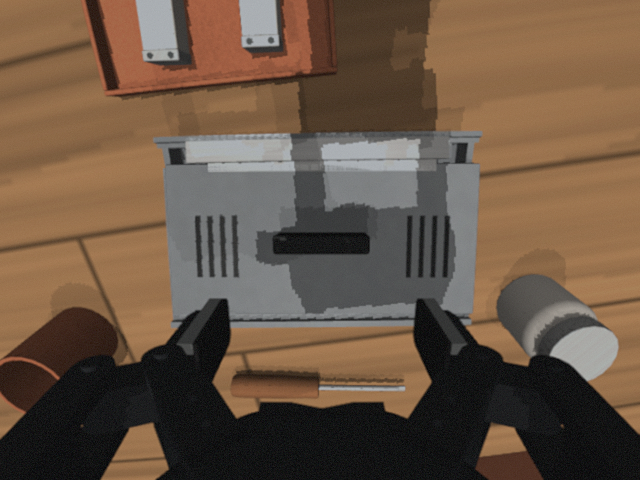

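View pics/d38.png

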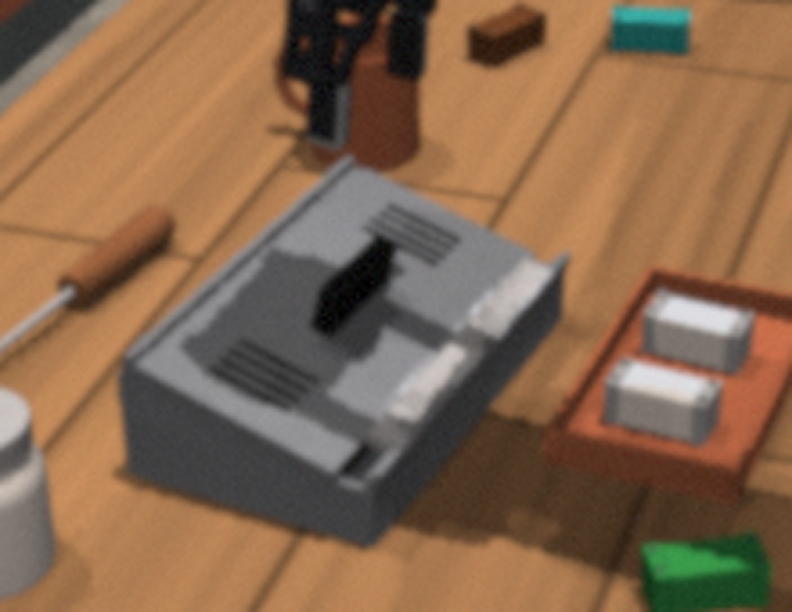

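View pics/s38.png

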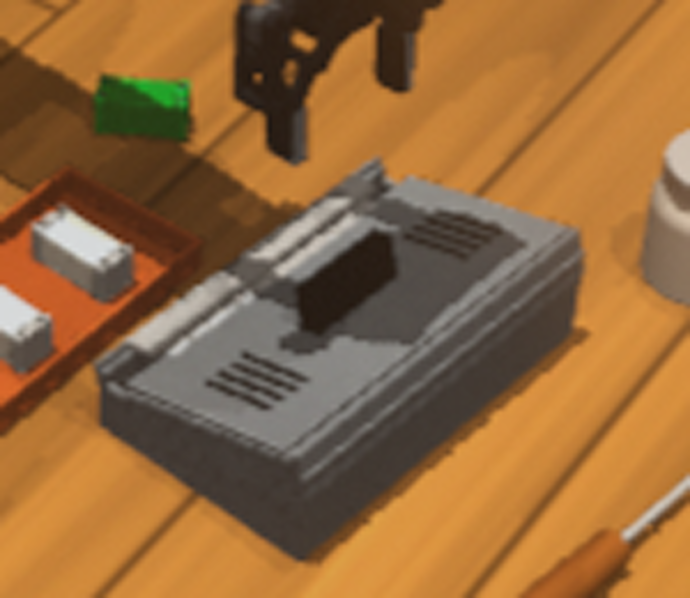

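Run:
```python
from h import *
s=env.get_state(); c=cap("wrist","w38b.png",(150,120,500,340),2.2)
```

```text
(no output)
```

View pics/w38b.png

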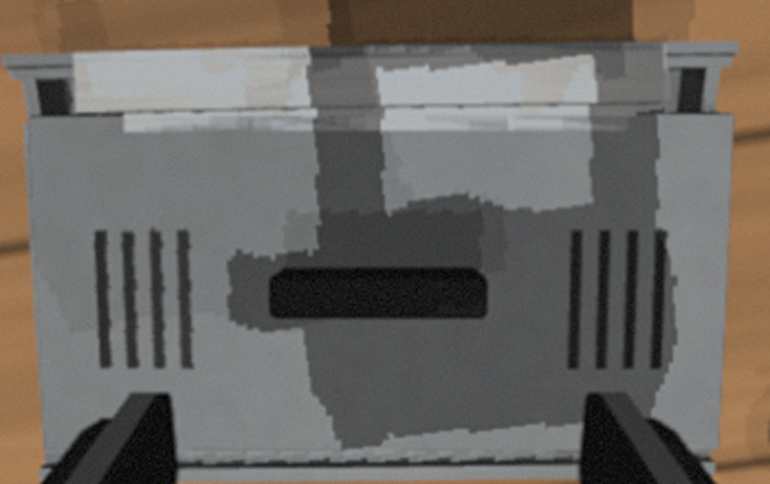

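Run:
```python
from h import *
s=env.get_state(); c=cap("wrist")
f=lambda p:(p[0]/2.2+150,p[1]/2.2+120)
o,S=seatframe()
def onseat(p,z):
    r=ray(c,f(p)); e=np.array(c["eye"]); k=(z-S[:,2]@(e-o))/(S[:,2]@r); return np.round(1000*(S.T@(e+k*r-o)),1)
for n,p,z in [("FL",(26,117),.004),("FR",(732,115),.004),("BL",(43,462),.004),("BR",(718,458),.004),("ledgeL",(74,112),.013),("ledgeR",(667,104),.013),("lipL",(124,130),.004),("lipR",(640,128),.004)]:
    print(n,onseat(p,z))
print(s["eef_pos"],s["time_s"])
```

```text
FL [  -0.9 -121.6    4. ]
FR [  2.6 127.    4. ]
BL [ 125.3 -123.3    4. ]
BR [126.4 126.    4. ]
ledgeL [  -1.1 -100.3   13. ]
ledgeR [ -0.3 100.6  13. ]
lipL [  4.5 -86.4   4. ]
lipR [ 6.8 94.6  4. ]
[0.58522384 0.01911183 0.18882996] 52.35
```

Run:
```python
from h import *
s=env.get_state(); c=cap("wrist")
f=lambda p:(p[0]/2.2+150,p[1]/2.2+120)
o,S=seatframe()
obj=np.array([[-.061,-.125,.004],[-.061,.125,.004],[.061,-.125,.004],[.061,.125,.004],[-.007,-.035,.034],[-.007,.035,.034],[.007,-.035,.034],[.007,.035,.034]])
pts=[(26,117),(732,115),(43,462),(718,458),(275,268),(482,268),(270,318),(488,318)]
obs=np.array([f(p) for p in pts])
def pose(q): return R.from_matrix(S)*R.from_rotvec(q[3:]), o+S@(np.array(q[:3])/1000)
for n in (4,8):
    def g(q):
        Rc,t=pose(q); return (proj(c,Rc.apply(obj[:n])+t)-obs[:n]).ravel()
    q=least_squares(g,[63,0,0,0,0,0]).x
    print(n,"origin in seat mm",np.round(q[:3],1),"rot deg",np.round(np.degrees(q[3:]),2),"res",np.round(g(q),1))
```

```text
4 origin in seat mm [62.6  3.2 -0.2] rot deg [-1.27 -0.86 -0.67] res [-0.3  1.6  0.5  1.6 -1.3 -1.6  1.2 -1.8]
8 origin in seat mm [61.7  2.5 -1.3] rot deg [-0.66 -2.94 -0.62] res [ 1.4  1.  -1.6  0.5 -2.1 -3.   1.8 -2.2 -3.   2.4  3.3  2.  -0.5 -0.4
  0.5 -0.8]
```

Run:
```python
from h import *
go([.6465,.007,.125],81.0)
```

```text
t 52.45 tcp [585.   19.1 188.1] yaw 81.0 j6 -1.5 w 79.6 F [0.7 0.4 0.1]
  shift [-1.7 57.7 67.6] roll -0.030383402409967175
```

```bash
python3 -m crank '[[-1,30,10,0,40],[-1.7,57.7,30,0,0],[-1.7,57.7,50,0,0],[-1.7,57.7,67,0,0],[-1.7,57.7,67,0,0]]' 20
python3 -m crank '[[0,0,0,0,0],[0,0,8,0,0],[0,0,16,0,0],[0,0,22,0,0],[0,0,22,0,0]]' 20
python3 - <<'E'
from h import *
go([.6465,.007,.0913],81.0)
E
```

```text
time_s: 52.95
eef_pos: [0.6435, 0.0072, 0.1205]
tcp_rot: [2.345, 2.003, 0.054]
contact_force: [-0.8, 0.8, -0.3]
grip_width: 0.0067
time_s: 53.45
eef_pos: [0.6442, 0.0069, 0.0974]
tcp_rot: [2.346, 2.004, 0.053]
contact_force: [-0.2, -0.2, -0.7]
grip_width: -0.0
t 53.45 tcp [644.2   6.9  97.4] yaw 81.0 j6 -1.51 w -0.0 F [-0.2 -0.2 -0.7]
  shift [0.5 1.9 6.2] roll -0.02758733717418238
```

```bash
for i in 1 2 3; do python3 -m crank '[[0,0,1.5,0,0],[0,0,3,0,0],[0,0,3,0,0]]' 20 | egrep "eef|contact"; done
```

```text
eef_pos: [0.6444, 0.0068, 0.0944]
contact_force: [0.1, 1.0, 1.0]
eef_pos: [0.6449, 0.0067, 0.0921]
contact_force: [-0.9, -0.1, 3.0]
eef_pos: [0.6451, 0.0067, 0.0918]
contact_force: [-9.3, 1.1, 14.6]
```

```bash
python3 -m crank '[[0,0,-10,0,0],[0,0,-40,0,0],[0,0,-80,0,0],[0,0,-130,0,0],[0,0,-150,0,0]]' 20
python3 -m crank '[[0,-10,0,0,0],[0,-40,0,0,0],[0,-60,0,0,0],[0,-60,0,0,0],[0,-60,0,0,0]]' 20
python3 - <<'E'
from h import *
s=env.get_state()
c=cap("wrist","w39.png",(100,100,540,400),1.8); cap("scene","s39.png",(190,140,470,350),2.8); cap("side","d39.png",(160,170,440,370),2.8)
print(s["eef_pos"],s["contact_force"],s["time_s"])
E
```

```text
time_s: 54.85
eef_pos: [0.6379, 0.0097, 0.2481]
tcp_rot: [2.341, 2.0, 0.061]
contact_force: [0.9, -0.2, 0.7]
grip_width: -0.0
time_s: 55.35
eef_pos: [0.578, 0.0191, 0.2422]
tcp_rot: [2.342, 2.0, 0.06]
contact_force: [0.4, 0.2, 0.4]
grip_width: 0.0003
[0.57804051 0.01913772 0.24224634] [0.35765204 0.19851509 0.36660416] 55.35
```

View pics/w39.png

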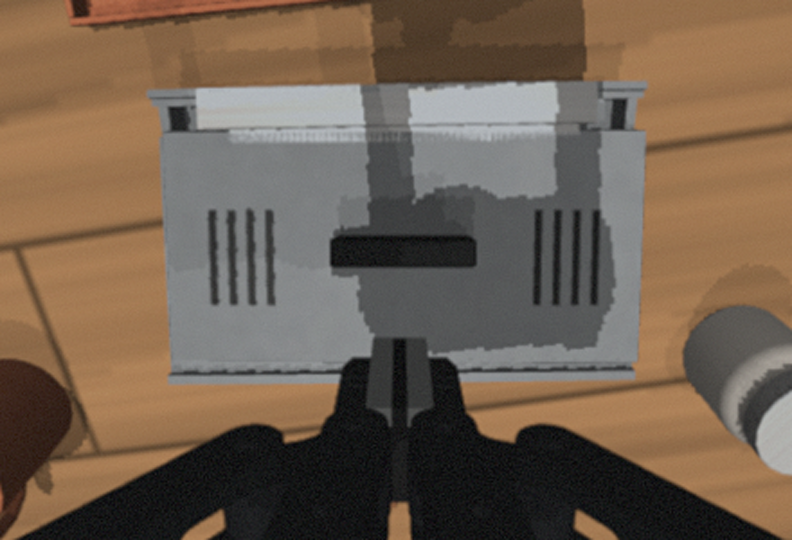

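View pics/s39.png

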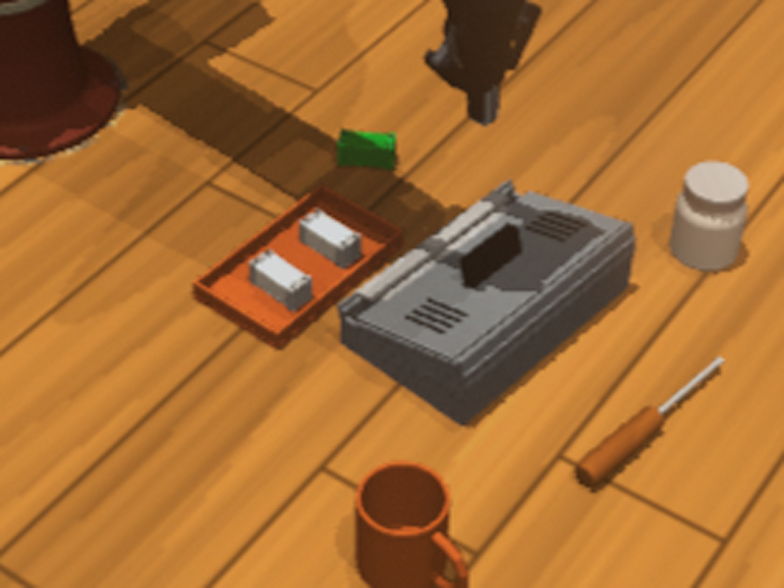

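View pics/d39.png

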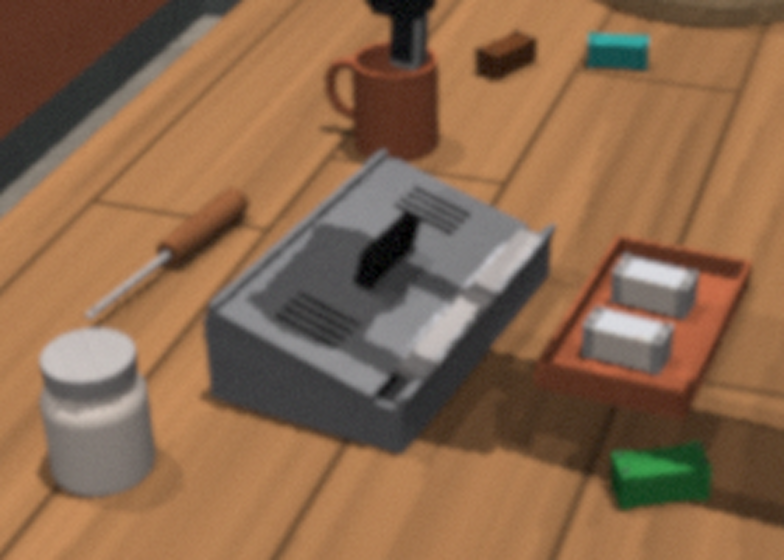

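Run:
```python
from rig import job
print(job.job_done())
```

```text
the job is handed in; nothing more can be done
None
```

I handed the job in at about 55 s. No verdict was reported, so what follows rests on my own checks.

**Fuses:** I moved the two used fuses from bay1 and bay2 to the scrap dish. The four new white fuses each went into a bay of their own. The wrist and scene pictures showed all four down in the bays before I fitted the cover. I left the mug, the jar and the green, brown and turquoise look-alikes alone.

**Cover:** The moves allow no tilt of the tool, so I gripped the rib by its ends and pressed the cover's top edge on the back wall to turn it in the grip. I then turned it half round and slid the lip under the ledge with the cover about 11–12° above the seat. After that I swung it shut and released it.

**Last checks:**
- **Position:** in seat coordinates the cover's origin was at about (62.6, 3, −0.2) mm and the lip at about −12 mm, which is inside the limits.
- **Square and flush:** it was square to about 0.7°. A fingertip press near the top edge met the plate at the expected height and it did not give.
- **Robot:** it is clear of everything, with no contact force.

**Disagreement:** the camera fit from the plate corners gave about 1° of tilt. A second fit that also used the rib gave 2.9°, which would be over the limit. Its pixel errors were larger, and neither the flush look in the side view nor the press test supported it, so I took it as measurement error. I could not check the fuses again once the cover was on.

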